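# Slide the steel pots over, brush them out and park them again

### The arm

A 6-joint arm with a two-finger parallel gripper is mounted at the origin on the work surface; the furniture and walls round the work are solid. World frame = base frame: x ahead of the robot, y to its left, z up, the work surface at z = 0. Lengths are in m, angles in rad, forces in N, time in s.
With the tool pointing down it reaches from about 0.35 to 0.775 m from the base axis. Payload 5.5 kg.
Tool frame: the origin (TCP) lies between the finger pads; the fingertips stand bot.tcp_to_tips ahead of it and the grasp point (between the pads) lies 3 mm ahead of it (bot.tcp_to_tips is the distance from the TCP to the fingertips, in m); z points along the fingers, y is the direction in which the jaws open and shut (so a half turn about z gives the same grasp; the last joint's range is limited). The gripper opens to 85 mm and grips with 20 to 120 N. Pads are 22 mm wide; open, the fingers measure 114 mm over their backs; the gripper's body (76 mm by 85 mm) begins 54 mm behind the grasp point. The pads swing forward as they close: fully open they stand 13 mm farther back than shut.
Start: joints at [-1.488, 0.313, 0.046, 1.304, 0, 1.431], TCP at [0.127, -0.561, 0.253] pointing down, gripper open.
Joint ranges: [-2.76, 2.76], [-0.86, 1.69], [-1.03, 1.26], [-2.2, 2.34], [-1.47, 1.5], [-3.14, 3.14]. Speed limits (rad/s): [2.57, 2.57, 3.14, 3.14, 3.14, 3.14].

### API

Orientations are given as a 3x3 rotation matrix whose columns are the frame's x, y, z axes.
In Python, from rig import bot, grab_frame, get_calibration gives the robot as it stands.
- The arm moves only by the tool servo_tool, never from a script. Its argument "plan" is a list that holds one entry, the list of rows, each a list of 5 numbers: the opening, from 0 (shut) to 1 (fully open), then the shift along the tool's x, y, z in cm, then the turn about the tool's z in degrees. In form: [[[gripper, x, y, z, spin], ...]]. A call has exactly 5 rows; each row shifts and turns the pose as measured when the row begins, along the tool's axes as they then stand; what a row does not reach is not made up. A row lasts 1/10 s, in which the tool goes at most 50 mm and 8.59 degrees, less where a joint would pass 70% of its speed; a pose out of reach is approached as far as the arm can. A call is refused whole if a number of a shift passes 5 or a number of a turn 8.59, either way. A call with a gripper value outside its range is refused whole. The fingers move at their own pace and stop on an object; "force" is the grip in N (left out, the last holds). Time passes only in rows, so rows that do not move let the fingers close, or fill a call up. It gives the time, the measured TCP pose, the force and the opening at its end, in the units of the state.
- bot.observe(): the state, without advancing time (a new reading comes with each control period).
- grab_frame(name): name is "scene" or "top" or "wrist"; returns the picture (400x640x3 uint8, blue, green, red); there is no depth.
- get_calibration(name): a dict with "camera_matrix" (3x3 intrinsics, pixels), "k1" (the pictures are not rectified: a ray, as slopes to the right and down, at radius r is drawn at 1 + k1 r^2 times it, then the intrinsics apply), "cam_to_world" (4x4, takes a point from camera to world coordinates). Camera axes: x right, y down, z forward; pixel columns grow to the right and rows downward; lengths in m; the calibration is good to about 2 mm. A picture is of the moment at which its call begins: read the wrist's pose just before it. get_calibration takes no time and is no camera call; for the wrist camera it gives the pose at the moment of the call.
- bot.hand_in(): hands the job in, once; it reports no verdict.
The state is a dict: "t": time; "joints": joint angles; "dq": joint speeds; "joint_efforts": joint torques, N m; "tcp_pos": TCP position; "orientation": TCP orientation; "contact_force": force on the tool from outside, world axes, zero at the start; "torque": the same for the moment, N m; "opening": finger opening in m.
Only numpy, scipy, OpenCV 4.12 (cv2) and the standard library are available. Lean on these libraries where they do the work, as an engineer would, in place of code of your own. Each camera call takes 0.05 s, during which the arm holds its last target.

### The job

Slide each of the steel pots along the bench by its handle, without lifting or tipping it, from the parking mat on the left to the middle of the ring of its own size (a little larger than the pot) on the brushing mat. Once they all stand in their rings, take the pot brush and brush out one pot after another where it stands, the biggest first: down to the floor of the pot, up to the rim, and down to the floor again. Then stand the brush upright in its yellow tub again and slide every pot back, again without lifting, to the middle of a ring of the parking mat, whichever is free, leaving the other things on the bench undisturbed.

Things in the scene. Friction and masses are not known exactly. Their poses are not given: they have to be found in the camera images.
- pot_large_centre (a point): the large of three straight-sided open steel pots: 80 mm across, 70 mm high, walls 4 mm, floor 5 mm thick, with one wooden handle. The point lies on the pot's axis half-way up, 35 mm above its underside (which stands at z = 0). z up along the axis; y points out along the handle. Absent in some starts.
- pot_large_grip (a point): middle of the large pot's handle, 70 mm from the pot's axis along its y, 45 mm above its underside: a straight level wooden bar along y, 14 mm wide (x), 18 mm high, 44 mm long, beginning 48 mm from the axis. Axes as the pot's.
- mark_large_centre (a point): centre of the large pot's ring on the brushing mat: a printed white ring 96 mm across (3 mm line), flat on the table at z = 0. The rings swap places from start to start; neighbouring centres are 95 mm apart.
- pot_medium_centre (a point): the medium of three straight-sided open steel pots: 68 mm across, 62 mm high, walls 4 mm, floor 5 mm thick, with one wooden handle. The point lies on the pot's axis half-way up, 31 mm above its underside (which stands at z = 0). z up along the axis; y points out along the handle. Absent in some starts.
- pot_medium_grip (a point): middle of the medium pot's handle, 64 mm from the pot's axis along its y, 45 mm above its underside: a straight level wooden bar along y, 14 mm wide (x), 18 mm high, 44 mm long, beginning 42 mm from the axis. Axes as the pot's.
- mark_medium_centre (a point): centre of the medium pot's ring on the brushing mat: a printed white ring 84 mm across (3 mm line), flat on the table at z = 0. The rings swap places from start to start; neighbouring centres are 95 mm apart.
- pot_small_centre (a point): the small of three straight-sided open steel pots: 56 mm across, 54 mm high, walls 4 mm, floor 5 mm thick, with one wooden handle. The point lies on the pot's axis half-way up, 27 mm above its underside (which stands at z = 0). z up along the axis; y points out along the handle. Absent in some starts.
- pot_small_grip (a point): middle of the small pot's handle, 58 mm from the pot's axis along its y, 45 mm above its underside: a straight level wooden bar along y, 14 mm wide (x), 18 mm high, 44 mm long, beginning 36 mm from the axis. Axes as the pot's.
- mark_small_centre (a point): centre of the small pot's ring on the brushing mat: a printed white ring 72 mm across (3 mm line), flat on the table at z = 0. The rings swap places from start to start; neighbouring centres are 95 mm apart.
- brush_mat: brushing mat, right of the other mat: a flat dark printed sheet 295 x 110 mm, too thin to feel, long side along its x (roughly away from the robot); origin at its centre, y to its left. The three rings of different size lie on it in a row along x.
- park_mat: parking mat, left of the brushing mat: the same dark sheet with three equal white rings in a row along its x, where the pots stand at first with their handles to the left (+y of the mat, give or take 0.15 rad); origin at its centre.
- park_near (a point): centre of the parking mat's ring nearest to the robot: a printed white ring 92 mm across (3 mm line), flat on the table at z = 0; neighbouring centres are 95 mm apart. Any pot may be parked in any ring.
- park_middle (a point): centre of the parking mat's ring in the middle: a printed white ring 92 mm across (3 mm line), flat on the table at z = 0; neighbouring centres are 95 mm apart. Any pot may be parked in any ring.
- park_far (a point): centre of the parking mat's ring farthest from the robot: a printed white ring 92 mm across (3 mm line), flat on the table at z = 0; neighbouring centres are 95 mm apart. Any pot may be parked in any ring.
- brush_grip (a point): place to hold the pot brush: on its round wooden handle (15 mm across), 135 mm above the bristle end. The brush is 190 mm long, straight and rigid, with a 26 mm round bristle head that can stand on its flat end by itself; handle clear from 70 to 171 mm above the bristle end, then a 19 mm ball. z along the brush towards the handle's end. 90 g.
- brush_tip (a point): flat bristle end of the pot brush, on its axis (same axes as brush_grip)
- tub_floor (a point): centre of the inner floor of the brush tub: a small yellow tub, fixed, 65 x 69 mm and 30 mm high, clear inside 58 x 62 mm (54 x 58 mm at its floor), floor 2 mm above the table, walls along its x and y. The brush stands upright in it at first.
- cards: bystander: stack of white cards, 58 x 87 x 25 mm, origin under its centre; leave alone
- pliers: bystander: pliers with red grips, lying flat, 175 mm (along its x) x 54 x 13 mm, origin about under its middle; leave alone
- glue: bystander: glue bottle, 38 mm across, 98 mm high, standing; origin under its centre; leave alone

How it is judged:
On the way, in this order (a step that is already met when the one before it is completed fails the run):
1. every pot that is there stands in its ring (horizontal distance between pot_large_centre and mark_large_centre below 0.015 m and horizontal distance between pot_medium_centre and mark_medium_centre below 0.015 m and horizontal distance between pot_small_centre and mark_small_centre below 0.015 m and angle between each of pot_large_centre, pot_medium_centre, pot_small_centre's own z axis and vertical below 0.1 rad), for 0.3 s.
2. large pot: brush down to the floor (horizontal distance between pot_large_centre and mark_large_centre below 0.06 m and horizontal distance between brush_tip and pot_large_centre below 0.036 m and z of brush_tip in the frame of pot_large_centre below -0.015 m), for 0.1 s.
3. large pot: brush up inside to near the rim (horizontal distance between brush_tip and pot_large_centre below 0.036 m and z of brush_tip in the frame of pot_large_centre above 0.007 m), for 0.05 s.
4. large pot: brush down to the floor again (all of step 2), for 0.1 s.
5. medium pot: brush down to the floor (horizontal distance between pot_medium_centre and mark_medium_centre below 0.06 m and horizontal distance between brush_tip and pot_medium_centre below 0.03 m and z of brush_tip in the frame of pot_medium_centre below -0.011 m), for 0.1 s.
6. medium pot: brush up inside to near the rim (horizontal distance between brush_tip and pot_medium_centre below 0.03 m and z of brush_tip in the frame of pot_medium_centre above 0.0062 m), for 0.05 s.
7. medium pot: brush down to the floor again (all of step 5), for 0.1 s.
8. small pot: brush down to the floor (horizontal distance between pot_small_centre and mark_small_centre below 0.06 m and horizontal distance between brush_tip and pot_small_centre below 0.024 m and z of brush_tip in the frame of pot_small_centre below -0.007 m), for 0.1 s.
9. small pot: brush up inside to near the rim (horizontal distance between brush_tip and pot_small_centre below 0.024 m and z of brush_tip in the frame of pot_small_centre above 0.0054 m), for 0.05 s.
10. small pot: brush down to the floor again (all of step 8), for 0.1 s.
At the end, for the whole second after the job is handed in: Every pot that is there stands upright with its axis within 20 mm of the centre of one of the parking mat's three rings, and the brush stands upright (within 0.2 rad) on the floor of its tub, its tip within 27 mm of the middle ((horizontal distance between pot_large_centre and park_near below 0.02 m or horizontal distance between pot_large_centre and park_middle below 0.02 m or horizontal distance between pot_large_centre and park_far below 0.02 m) and (horizontal distance between pot_medium_centre and park_near below 0.02 m or horizontal distance between pot_medium_centre and park_middle below 0.02 m or horizontal distance between pot_medium_centre and park_far below 0.02 m) and (horizontal distance between pot_small_centre and park_near below 0.02 m or horizontal distance between pot_small_centre and park_middle below 0.02 m or horizontal distance between pot_small_centre and park_far below 0.02 m) and angle between each of pot_large_centre, pot_medium_centre, pot_small_centre's own z axis and vertical below 0.1 rad and horizontal distance between brush_tip and tub_floor below 0.027 m and z of brush_tip in the frame of tub_floor below 0.008 m and angle between brush_grip's own z axis and vertical below 0.2 rad); the robot touches nothing.
It fails at once if the large pot is lifted (more than 12 mm) or tipped (more than 0.35 rad) (height (world z) of pot_large_centre above 0.047 m or angle between pot_large_centre's own z axis and vertical above 0.35 rad).
It fails at once if the medium pot is lifted (more than 12 mm) or tipped (more than 0.35 rad) (height (world z) of pot_medium_centre above 0.043 m or angle between pot_medium_centre's own z axis and vertical above 0.35 rad).
It fails at once if the small pot is lifted (more than 12 mm) or tipped (more than 0.35 rad) (height (world z) of pot_small_centre above 0.039 m or angle between pot_small_centre's own z axis and vertical above 0.35 rad).
It fails at once if a bystander is moved more than 40 mm (distance of any of cards, pliers, glue from where it was at the start of the episode above 0.04 m).
Of pot_large, pot_medium, pot_small only 2 to 3 are there at a start; the rules pass over those that are not, and their reading is None.
At some moment in a run one of pot_large, pot_medium, pot_small may be knocked a few centimetres aside while the robot is not near it.
It also fails if it takes over 210 s, if anything falls off the work surface, if the arm or the gripper's body presses on something with over 40 N, if the wrist force passes 120 N, or if a joint passes its speed limit or range.

## Working session

There is one attempt and no reset: what is moved stays moved. The work goes in short steps, Python scripts to look and compute and a tool call to move; the robot and the scene stay as the last step left them, time stands still between calls to the robot, and variables do not carry over. Pictures are saved under pics/ and viewed, and the job is handed in when it is done.

Besides the shell and the picture viewer there is one more tool, called after "Call:" by a JSON object that holds its "op" and its "data". servo_tool: Moves the arm, as the interface text tells. Its arguments: {"type":"object","properties":{"plan":{"type":"array","items":{"type":"array","items":{"type":"array","items":{"type":"number"}}}},"force":{"type":"number"}},"required":["plan"]}

```bash
ls; mkdir -p pics; python3 - <<'E'
from rig import bot, grab_frame, get_calibration
import cv2
for n in ["scene","top"]:
    f=grab_frame(n); cv2.imwrite(f"pics/{n}0.png",f); c=get_calibration(n); print(n,c)
s=bot.observe(); print(s, bot.tcp_to_tips)
E
```

```text
pics
scene {'camera_matrix': array([[391.34661177,   0.        , 319.4323395 ],
       [  0.        , 391.34661177, 201.2652409 ],
       [  0.        ,   0.        ,   1.        ]]), 'k1': -0.034502907004565146, 'cam_to_world': array([[-0.47426442, -0.46217703,  0.74931012, -0.51742647],
       [-0.88021503,  0.26552646, -0.39334107,  0.45479457],
       [-0.01716846, -0.8461017 , -0.53274492,  0.79974143],
       [ 0.        ,  0.        ,  0.        ,  1.        ]])}
top {'camera_matrix': array([[477.47289319,   0.        , 317.30043908],
       [  0.        , 477.47289319, 200.37104309],
       [  0.        ,   0.        ,   1.        ]]), 'k1': -0.002071484183948611, 'cam_to_world': array([[-0.06771003, -0.97761098,  0.19922884,  0.14910112],
       [-0.99768546,  0.06759602, -0.00738198, -0.05605372],
       [-0.00625037, -0.19926755, -0.97992519,  1.7123776 ],
       [ 0.        ,  0.        ,  0.        ,  1.        ]])}
{'t': 0.1, 'joints': array([-1.48761662e+00,  3.13915808e-01,  4.51074490e-02,  1.30357103e+00,
        3.53315684e-05,  1.43118606e+00]), 'dq': array([ 4.95691209e-04, -3.92276830e-04,  2.27709077e-03, -2.77255554e-05,
       -3.23326271e-04, -1.05253743e-03]), 'joint_efforts': array([ 3.83707855e-03, -4.81724954e+01,  2.99244761e+01,  1.28089372e-02,
       -1.27742919e-04, -3.36634443e-06]), 'tcp_pos': array([ 0.12700815, -0.56038823,  0.25250947]), 'orientation': array([[ 9.75284815e-01,  2.20951398e-01, -9.63177933e-05],
       [ 2.20951271e-01, -9.75283568e-01,  1.58052843e-03],
       [ 2.55282804e-04, -1.56274691e-03, -9.99998746e-01]]), 'contact_force': array([-0.03311586, -0.17787818,  0.21390891]), 'torque': array([-0.00203859, -0.0029628 ,  0.00326675]), 'opening': 0.08548779064697924} 0.022
```

```bash
cat > h.py <<'E'
from rig import bot, grab_frame, get_calibration
import cv2, numpy as np
def undist(c,px):
    K=c["camera_matrix"];k=c["k1"]
    p=(np.atleast_2d(px).astype(float)-K[:2,2])/K[0,0]
    q=p.copy()
    for _ in range(20): q=p/(1+k*(q**2).sum(1,keepdims=True))
    return q
def toworld(c,px,z):
    q=undist(c,px); T=c["cam_to_world"]
    d=np.c_[q,np.ones(len(q))]@T[:3,:3].T; o=T[:3,3]
    return o+d*((z-o[2])/d[:,2])[:,None]
def proj(c,P):
    P=np.atleast_2d(P); T=c["cam_to_world"]; K=c["camera_matrix"]
    p=(P-T[:3,3])@T[:3,:3]; q=p[:,:2]/p[:,2:]
    q=q*(1+c["k1"]*(q**2).sum(1,keepdims=True))
    return q*K[0,0]+K[:2,2]
def crop(n,x0,y0,x1,y1,s,out):
    f=grab_frame(n); g=cv2.resize(f[y0:y1,x0:x1],None,fx=s,fy=s,interpolation=cv2.INTER_CUBIC); cv2.imwrite("pics/"+out,g); return f
E
python3 - <<'E'
import cv2
f=cv2.imread('pics/top0.png')
cv2.imwrite('pics/top0c.png',cv2.resize(f[140:270,230:450],None,fx=3.6,fy=3.6,interpolation=cv2.INTER_CUBIC))
E
cat > fit.py <<'E'
from h import *
from scipy.optimize import least_squares
def white(f,c,box,z,thr=110):
    # sub-pixel upsampled whites -> world
    x0,y0,x1,y1=box; s=4
    g=cv2.resize(f[y0:y1,x0:x1],None,fx=s,fy=s,interpolation=cv2.INTER_CUBIC).min(2)
    v,u=np.nonzero(g>thr)
    px=np.c_[(u+.5)/s-.5+x0,(v+.5)/s-.5+y0]
    return toworld(c,px,z)[:,:2]
def mat(P,init,radii):
    P=P.copy()
    def cs(q): 
        d=np.array([np.cos(q[2]),np.sin(q[2])]); return np.array([q[:2]+k*.095*d for k in(-1,0,1)])
    def res(q,P):
        D=np.abs(np.linalg.norm(P[:,None]-cs(q)[None],axis=2)-radii)
        return D.min(1)
    q=np.array(init,float)
    for w in(.02,.012,.006,.005):
        D=res(q,P); S=P[D<w]
        r=least_squares(lambda q:res(q,S),q,loss='soft_l1',f_scale=.002); q=r.x
    return q,cs(q),len(S),np.sqrt(np.mean(res(q,S)**2))
E
python3 - <<'E'
from fit import *
f=cv2.imread('pics/top0.png'); c=get_calibration("top")
t=lambda x,y:(x/3.6+230,y/3.6+140)
for n,p in dict(ringL=t(657,175),ringS=t(614,256),ringM=t(570,336)).items(): print(n,toworld(c,[p],0)[0].round(4))
for n,p,z in [("L",t(409,110),.07),("S",t(371,200),.054),("M",t(352,286),.062)]: print(n,toworld(c,[p],z)[0].round(4))
for n,p in dict(hL0=t(324,95),hL1=t(360,100),hS0=t(297,191),hS1=t(336,196),hM0=t(275,257),hM1=t(310,272)).items(): print(n,toworld(c,[p],.054)[0].round(4))
print("parkfar,mid,near",toworld(c,[t(404,118),t(379,209),t(354,299)],0).round(4))
print("tub",toworld(c,[t(85,302)],.03).round(4),"ball",toworld(c,[t(59,284)],.19).round(4),'head',toworld(c,[t(80,306)],.03).round(4))
print("glue",toworld(c,[t(163,217)],.098).round(4),toworld(c,[t(168,240)],.0).round(4),"card",toworld(c,[t(220,383)],.0).round(4))
P=white(f,c,(370,165,440,258),0)
A=toworld(c,[t(570,336)],0)[0];B=toworld(c,[t(657,175)],0)[0]
print(mat(P,[*((A+B)/2)[:2],np.arctan2(*(B-A)[[1,0]])],np.array([.0405,.0345,.0465])))
E
```

```text
ringL [ 0.5171 -0.4209  0.    ]
ringS [ 0.4365 -0.3685  0.    ]
ringM [ 0.3586 -0.3163  0.    ]
L [ 0.5845 -0.169   0.07  ]
S [ 0.4998 -0.1255  0.054 ]
M [ 0.4142 -0.1004  0.062 ]
hL0 [ 0.61   -0.0867  0.054 ]
hL1 [ 0.6024 -0.1222  0.054 ]
hS0 [ 0.5139 -0.0533  0.054 ]
hS1 [ 0.5062 -0.0914  0.054 ]
hM0 [ 0.4493 -0.0275  0.054 ]
hM1 [ 0.4321 -0.0607  0.054 ]
parkfar,mid,near [[ 0.5949 -0.1681  0.    ]
 [ 0.5013 -0.1352  0.    ]
 [ 0.4108 -0.1032  0.    ]]
tub [[0.4215 0.1635 0.03  ]] ball [[0.4135 0.1652 0.19  ]] head [[0.4178 0.1686 0.03  ]]
glue [[0.4877 0.0765 0.098 ]] [[0.4841 0.0807 0.    ]] card [[0.3355 0.0363 0.    ]]
(array([ 0.43933828, -0.36609028, -0.5875763 ]), array([[ 0.36027105, -0.31342746],
       [ 0.43933828, -0.36609028],
       [ 0.51840552, -0.41875309]]), 5440, np.float64(0.0019078155994173495))
```

```bash
cat > plan.py <<'E'
from h import *
import sys
def yaw(R): return np.degrees(np.arctan2(R[1,0],R[0,0]))
def plan(tx,ty,tz,tyaw=None,n=5,g=1.0,dec=1):
    s=bot.observe(); p=s["tcp_pos"]; y=yaw(s["orientation"]); 
    print("t",round(s["t"],2),"at",p.round(4),"yaw",round(y,1),"open",round(s["opening"],4),"F",s["contact_force"].round(1), "q6",s["joints"][5].round(2),"tilt",np.degrees(np.arccos(-s["orientation"][2,2])).round(2))
    if tyaw is None: tyaw=y
    dy=(tyaw-y+180)%360-180; d=np.array([tx,ty,tz])-p
    print("dist",np.linalg.norm(d).round(4),"dyaw",round(dy,1))
    rows=[]
    for i in range(n):
        a=np.radians(y+dy*i/n); st=d/n*100
        x=np.cos(a)*st[0]+np.sin(a)*st[1]; yy=np.sin(a)*st[0]-np.cos(a)*st[1]
        rows.append([g,round(x,dec),round(yy,dec),round(-st[2],dec),round(-dy/n,1)])
    for k in range(0,n,5): print([rows[k:k+5]])
if __name__=="__main__":
    a=[None if v=="-" else float(v) for v in sys.argv[1:]]
    plan(*a[:4],n=int(a[4]),g=a[5] if len(a)>5 else 1.0,dec=int(a[6]) if len(a)>6 else 1)
E
python3 plan.py .605 -.104 .22 72.8 15 1
```

```text
t 0.1 at [ 0.127  -0.5604  0.2525] yaw 12.8 open 0.0855 F [-0.  -0.2  0.2] q6 1.43 tilt 0.09
dist 0.6617 dyaw 60.0
[[[1.0, np.float64(3.8), np.float64(-2.3), np.float64(0.2), np.float64(-4.0)], [1.0, np.float64(3.9), np.float64(-2.0), np.float64(0.2), np.float64(-4.0)], [1.0, np.float64(4.1), np.float64(-1.7), np.float64(0.2), np.float64(-4.0)], [1.0, np.float64(4.2), np.float64(-1.4), np.float64(0.2), np.float64(-4.0)], [1.0, np.float64(4.3), np.float64(-1.1), np.float64(0.2), np.float64(-4.0)]]]
[[[1.0, np.float64(4.3), np.float64(-0.8), np.float64(0.2), np.float64(-4.0)], [1.0, np.float64(4.4), np.float64(-0.5), np.float64(0.2), np.float64(-4.0)], [1.0, np.float64(4.4), np.float64(-0.2), np.float64(0.2), np.float64(-4.0)], [1.0, np.float64(4.4), np.float64(0.1), np.float64(0.2), np.float64(-4.0)], [1.0, np.float64(4.4), np.float64(0.4), np.float64(0.2), np.float64(-4.0)]]]
[[[1.0, np.float64(4.4), np.float64(0.7), np.float64(0.2), np.float64(-4.0)], [1.0, np.float64(4.3), np.float64(1.0), np.float64(0.2), np.float64(-4.0)], [1.0, np.float64(4.2), np.float64(1.3), np.float64(0.2), np.float64(-4.0)], [1.0, np.float64(4.1), np.float64(1.6), np.float64(0.2), np.float64(-4.0)], [1.0, np.float64(4.0), np.float64(1.9), np.float64(0.2), np.float64(-4.0)]]]
```

Call:
{"op": "servo_tool", "data": {"plan": [[[1,3.8,-2.3,0.2,-4],[1,3.9,-2,0.2,-4],[1,4.1,-1.7,0.2,-4],[1,4.2,-1.4,0.2,-4],[1,4.3,-1.1,0.2,-4]]]}}

```text
t: 0.6
tcp_pos: [0.2875, -0.4067, 0.239]
orientation: [[0.84, 0.543, -0.002], [0.543, -0.84, 0.004], [0.001, -0.004, -1.0]]
contact_force: [-0.2, -0.3, 0.2]
opening: 0.0857
```

Call:
{"op": "servo_tool", "data": {"plan": [[[1,4.3,-0.8,0.2,-4],[1,4.4,-0.5,0.2,-4],[1,4.4,-0.2,0.2,-4],[1,4.4,0.1,0.2,-4],[1,4.4,0.4,0.2,-4]]]}}

```text
t: 1.1
tcp_pos: [0.451, -0.246, 0.2275]
orientation: [[0.593, 0.805, -0.003], [0.805, -0.593, 0.006], [0.003, -0.006, -1.0]]
contact_force: [1.1, -0.2, -0.1]
opening: 0.0852
```

```bash
sed -i 's/rows.append(\[\(.*\)\])$/rows.append([float(v) for v in [\1]])/' plan.py; python3 plan.py .605 -.104 .22 72.8 10 1
```

```text
t 1.1 at [ 0.451  -0.246   0.2275] yaw 53.6 open 0.0852 F [ 1.1 -0.2 -0.1] q6 1.55 tilt 0.37
dist 0.2096 dyaw 19.2
[[[1.0, 2.1, 0.4, 0.1, -1.9], [1.0, 2.0, 0.5, 0.1, -1.9], [1.0, 2.0, 0.5, 0.1, -1.9], [1.0, 2.0, 0.6, 0.1, -1.9], [1.0, 2.0, 0.7, 0.1, -1.9]]]
[[[1.0, 2.0, 0.7, 0.1, -1.9], [1.0, 1.9, 0.8, 0.1, -1.9], [1.0, 1.9, 0.9, 0.1, -1.9], [1.0, 1.9, 0.9, 0.1, -1.9], [1.0, 1.8, 1.0, 0.1, -1.9]]]
```

Call:
{"op": "servo_tool", "data": {"plan": [[[1,4.1,0.8,0.2,-3.8],[1,4.1,1.1,0.2,-3.8],[1,4,1.4,0.2,-3.8],[1,4,1.6,0.2,-3.8],[1,3.8,1.9,0.2,-3.8]]]}}

```text
t: 1.6
tcp_pos: [0.6109, -0.0931, 0.2154]
orientation: [[0.284, 0.959, -0.006], [0.959, -0.284, 0.006], [0.004, -0.008, -1.0]]
contact_force: [0.2, -1.8, 0.2]
opening: 0.0852
```

```bash
python3 plan.py .605 -.104 .22 72.8 5 1; python3 - <<'E'
from h import *
c=get_calibration("wrist"); f=grab_frame("wrist"); cv2.imwrite("pics/w1.png",f); np.save("w1.npy",c["cam_to_world"]); print(c)
f=grab_frame("top"); cv2.imwrite("pics/top1.png",f)
E
```

```text
t 1.6 at [ 0.6109 -0.0931  0.2154] yaw 73.5 open 0.0852 F [ 0.2 -1.8  0.2] q6 1.58 tilt 0.51
dist 0.0132 dyaw -0.7
[[[1.0, -0.2, -0.1, -0.1, 0.1], [1.0, -0.2, -0.1, -0.1, 0.1], [1.0, -0.2, -0.1, -0.1, 0.1], [1.0, -0.2, -0.1, -0.1, 0.1], [1.0, -0.2, -0.0, -0.1, 0.1]]]
{'camera_matrix': array([[326.32705789,   0.        , 322.61447598],
       [  0.        , 326.32705789, 199.76563968],
       [  0.        ,   0.        ,   1.        ]]), 'k1': -0.052891780827001404, 'cam_to_world': array([[ 0.95882678, -0.26875617, -0.09176778,  0.63346533],
       [-0.28387588, -0.91624065, -0.28269694, -0.01897091],
       [-0.00810483,  0.29710806, -0.95480947,  0.33626136],
       [ 0.        ,  0.        ,  0.        ,  1.        ]])}
```

```bash
python3 - <<'E'
from fit import *
c=get_calibration("wrist"); c["cam_to_world"]=np.load("w1.npy"); f=cv2.imread("pics/w1.png")
def circ(P,c0,r):
    q=np.array(c0,float)
    for w in(.012,.008,.005,.004):
        D=lambda q,P:np.linalg.norm(P-q,axis=1)-r
        S=P[np.abs(D(q,P))<w]; q=least_squares(lambda q:D(q,S),q,loss='soft_l1',f_scale=.001).x
    return q,len(S),np.sqrt(np.mean(D(q,S)**2))
for n,px,z,r in[("L",(325,272),.07,.038),("S",(225,252),.054,.026),("M",(131,251),.062,.032)]:
    c0=toworld(c,[px],z)[0,:2]; b=(int(px[0]-60),int(px[1]-60),int(px[0]+60),int(px[1]+60))
    print(n,c0.round(4),circ(white(f,c,b,z,200),c0,r))
for n,a,b in [("hL",(326,173),(326.5,214)),("hS",(211,171),(219.5,212)),("hM",(140,163),(141,205))]:
    w=toworld(c,[a,b],.054); d=w[0]-w[1]; print(n,w.round(4)[:,:2],np.linalg.norm(d),np.degrees(np.arctan2(d[1],d[0])))
ft=cv2.imread("pics/top1.png")
print(toworld(c,[(360,325),(350,350),(430,360)],.01).round(3))
P=white(f,c,(100,180,380,280),0,130)
a=mat(P,[.502,-.135,-.339],np.array([.0445]*3)); print(a)
E
```

```text
L [ 0.5902 -0.1652] (array([ 0.58833719, -0.16881006]), 22471, np.float64(0.0018093178115537397))
S [ 0.5013 -0.1266] (array([ 0.49966837, -0.12764465]), 12928, np.float64(0.0019576525742338135))
M [ 0.4178 -0.0978] (array([ 0.41549927, -0.0993155 ]), 16007, np.float64(0.0015975264817418764))
hL [[ 0.6162 -0.0796]
 [ 0.6059 -0.1167]] 0.038462073229133496 74.36728782319611
hS [[ 0.5186 -0.0489]
 [ 0.5115 -0.0871]] 0.03885527855570979 79.48333797377745
hM [[ 0.4593 -0.0235]
 [ 0.4427 -0.0599]] 0.03996869935208416 65.39963983360272
[[ 0.6   -0.279  0.01 ]
 [ 0.579 -0.312  0.01 ]
 [ 0.672 -0.356  0.01 ]]
(array([ 0.50187885, -0.13220725, -0.30890669]), array([[ 0.41137553, -0.10332561],
       [ 0.50187885, -0.13220725],
       [ 0.59238217, -0.16108889]]), 35407, np.float64(0.0023176339839056774))
```

Call:
{"op": "servo_tool", "data": {"plan": [[[0.8,-0.4,0,4,0],[0.7,-0.4,0,4,0],[0.6,-0.1,0,4,0],[0.6,0,0,3.5,0],[0.6,0,0,1,0]]], "force": 40}}

```text
t: 2.2
tcp_pos: [0.61, -0.0987, 0.0455]
orientation: [[0.279, 0.96, -0.003], [0.96, -0.279, 0.006], [0.005, -0.004, -1.0]]
contact_force: [0.5, 0.6, -0.1]
opening: 0.0512
```

```bash
python3 plan.py .608 -.102 .048 73.5 5 .6 2
```

```text
t 2.2 at [ 0.61   -0.0987  0.0455] yaw 73.8 open 0.0512 F [ 0.5  0.6 -0.1] q6 1.56 tilt 0.36
dist 0.0046 dyaw -0.3
[[[0.6, -0.08, -0.02, -0.05, 0.1], [0.6, -0.08, -0.02, -0.05, 0.1], [0.6, -0.08, -0.02, -0.05, 0.1], [0.6, -0.08, -0.02, -0.05, 0.1], [0.6, -0.08, -0.02, -0.05, 0.1]]]
```

Call:
{"op": "servo_tool", "data": {"plan": [[[0.5,-0.3,0,-0.2,0],[0.1,0,0,0,0],[0,0,0,0,0],[0,0,0,0,0],[0,0,0,0,0]]], "force": 40}}

```text
t: 2.7
tcp_pos: [0.6098, -0.1032, 0.0512]
orientation: [[0.281, 0.96, -0.001], [0.96, -0.281, 0.005], [0.005, -0.002, -1.0]]
contact_force: [0.8, -0.4, -3.9]
opening: 0.0131
```

```bash
python3 plan.py .608 -.102 .048 73.5 5 .6 2;  python3 - <<'E'
from h import *
c=get_calibration("wrist"); f=grab_frame("wrist"); cv2.imwrite("pics/w2.png",f)
E
```

```text
t 2.7 at [ 0.6098 -0.1032  0.0512] yaw 73.7 open 0.0131 F [ 0.8 -0.4 -3.9] q6 1.56 tilt 0.31
dist 0.0038 dyaw -0.2
[[[0.6, 0.01, -0.04, 0.06, 0.0], [0.6, 0.01, -0.04, 0.06, 0.0], [0.6, 0.01, -0.04, 0.06, 0.0], [0.6, 0.01, -0.04, 0.06, 0.0], [0.6, 0.01, -0.04, 0.06, 0.0]]]
```

```bash
python3 plan.py .556 -.185 .0485 68 5 0 2
```

```text
t 2.75 at [ 0.6099 -0.1033  0.0512] yaw 73.7 open 0.0136 F [-0.1 -0.3 -2.7] q6 1.56 tilt 0.3
dist 0.0979 dyaw -5.7
[[[0.0, -1.87, -0.57, 0.05, 1.1], [0.0, -1.88, -0.54, 0.05, 1.1], [0.0, -1.89, -0.5, 0.05, 1.1], [0.0, -1.9, -0.46, 0.05, 1.1], [0.0, -1.91, -0.43, 0.05, 1.1]]]
```

Call:
{"op": "servo_tool", "data": {"plan": [[[0,-1.8,-0.6,0.1,1.1],[0,-1.9,-0.5,0.1,1.1],[0,-1.9,-0.5,0,1.1],[0,-1.9,-0.5,0,1.1],[0,-1.9,-0.4,0,1.1]]]}}

```text
t: 3.25
tcp_pos: [0.5537, -0.1878, 0.0493]
orientation: [[0.374, 0.927, 0.001], [0.927, -0.374, 0.005], [0.005, -0.001, -1.0]]
contact_force: [1.1, 1.0, -2.5]
opening: 0.0132
```

```bash
python3 plan.py .548 -.248 .0485 62 5 0 2
```

```text
t 3.25 at [ 0.5537 -0.1878  0.0493] yaw 68.0 open 0.0132 F [ 1.1  1.  -2.5] q6 1.49 tilt 0.31
dist 0.0605 dyaw -6.0
[[[0.0, -1.16, 0.34, 0.02, 1.2], [0.0, -1.15, 0.37, 0.02, 1.2], [0.0, -1.14, 0.39, 0.02, 1.2], [0.0, -1.14, 0.42, 0.02, 1.2], [0.0, -1.13, 0.44, 0.02, 1.2]]]
```

Call:
{"op": "servo_tool", "data": {"plan": [[[0,-1.2,0.3,0.1,1.2],[0,-1.2,0.4,0.1,1.2],[0,-1.2,0.4,0,1.2],[0,-1.2,0.4,0,1.2],[0,-1.1,0.4,0,1.2]]]}}

```text
t: 3.75
tcp_pos: [0.5455, -0.2553, 0.0492]
orientation: [[0.48, 0.878, 0.006], [0.877, -0.48, 0.006], [0.008, 0.002, -1.0]]
contact_force: [0.2, 2.6, 0.4]
opening: 0.0134
```

```bash
python3 plan.py .5572 -.3606 .0485 56.3 5 0 2
```

```text
t 3.75 at [ 0.5455 -0.2553  0.0492] yaw 61.3 open 0.0134 F [0.2 2.6 0.4] q6 1.5 tilt 0.48
dist 0.1059 dyaw -5.0
[[[0.0, -1.74, 1.22, 0.01, 1.0], [0.0, -1.71, 1.25, 0.01, 1.0], [0.0, -1.69, 1.28, 0.01, 1.0], [0.0, -1.67, 1.31, 0.01, 1.0], [0.0, -1.65, 1.33, 0.01, 1.0]]]
```

Call:
{"op": "servo_tool", "data": {"plan": [[[0,-1.7,1.2,0,1],[0,-1.7,1.2,0,1],[0,-1.7,1.3,0,1],[0,-1.7,1.3,0,1],[0,-1.2,1,0,1]]]}}

```text
t: 4.25
tcp_pos: [0.5552, -0.358, 0.0487]
orientation: [[0.56, 0.829, 0.003], [0.829, -0.56, 0.01], [0.01, -0.003, -1.0]]
contact_force: [0.3, 4.4, 4.5]
opening: 0.0132
```

Call:
{"op": "servo_tool", "data": {"plan": [[[0,0,0,0,0],[0,0,0,0,0],[0,0,0,0,0],[0,0,0,0,0],[0,0,0,0,0]]]}}

```text
t: 4.75
tcp_pos: [0.5551, -0.361, 0.0487]
orientation: [[0.561, 0.828, 0.003], [0.828, -0.561, 0.006], [0.006, -0.001, -1.0]]
contact_force: [0.4, -1.0, -0.3]
opening: 0.0138
```

```bash
python3 plan.py .5572 -.3606 .0485 56.3 5 0 2; python3 - <<'E'
from h import *
f=crop("top",330,140,450,270,4,"t2.png"); cv2.imwrite("pics/top2.png",f)
E
```

```text
t 4.75 at [ 0.5551 -0.361   0.0487] yaw 55.9 open 0.0138 F [ 0.4 -1.  -0.3] q6 1.47 tilt 0.37
dist 0.0021 dyaw 0.4
[[[0.0, 0.03, 0.03, 0.0, -0.1], [0.0, 0.03, 0.03, 0.0, -0.1], [0.0, 0.03, 0.03, 0.0, -0.1], [0.0, 0.03, 0.03, 0.0, -0.1], [0.0, 0.03, 0.03, 0.0, -0.1]]]
```

Call:
{"op": "servo_tool", "data": {"plan": [[[0.5,0,0,0,0],[0.6,0,0,0,0],[0.6,0,0,0,0],[0.6,0,0,-2,0],[0.6,0,0,-4,0]]]}}

```text
t: 5.3
tcp_pos: [0.5511, -0.3566, 0.1024]
orientation: [[0.56, 0.828, -0.008], [0.828, -0.56, 0.017], [0.009, -0.016, -1.0]]
contact_force: [-0.5, -0.1, -0.0]
opening: 0.051
```

```bash
python3 plan.py .520 -.08 .20 79 10 .6 1
```

```text
t 5.3 at [ 0.5511 -0.3566  0.1024] yaw 55.9 open 0.051 F [-0.5 -0.1 -0. ] q6 1.47 tilt 1.06
dist 0.2949 dyaw 23.1
[[[0.6, 2.1, -1.8, -1.0, -2.3], [0.6, 2.2, -1.7, -1.0, -2.3], [0.6, 2.3, -1.6, -1.0, -2.3], [0.6, 2.3, -1.5, -1.0, -2.3], [0.6, 2.4, -1.4, -1.0, -2.3]]]
[[[0.6, 2.4, -1.3, -1.0, -2.3], [0.6, 2.5, -1.2, -1.0, -2.3], [0.6, 2.5, -1.1, -1.0, -2.3], [0.6, 2.6, -1.0, -1.0, -2.3], [0.6, 2.6, -0.9, -1.0, -2.3]]]
```

Call:
{"op": "servo_tool", "data": {"plan": [[[0.6,1.5,0,-4,0],[0.6,1,0,-4,0],[0.6,0.5,0,-2.5,0],[0.6,0,0,0,0],[0.6,0,0,0,0]]]}}

```text
t: 5.8
tcp_pos: [0.5704, -0.3331, 0.2164]
orientation: [[0.56, 0.828, -0.003], [0.828, -0.56, 0.013], [0.009, -0.01, -1.0]]
contact_force: [-0.4, 0.4, 0.7]
opening: 0.0512
```

```bash
python3 - <<'E'
from h import *
c=get_calibration("wrist"); f=grab_frame("wrist"); cv2.imwrite("pics/w3.png",f); np.save("w3.npy",c["cam_to_world"])
E
python3 plan.py .520 -.08 .20 79 10 .6 1
```

```text
t 5.85 at [ 0.5704 -0.3331  0.2163] yaw 55.9 open 0.0509 F [ 0.3 -0.9  0.7] q6 1.51 tilt 0.78
dist 0.2586 dyaw 23.1
[[[0.6, 1.8, -1.8, 0.2, -2.3], [0.6, 1.9, -1.8, 0.2, -2.3], [0.6, 2.0, -1.7, 0.2, -2.3], [0.6, 2.0, -1.6, 0.2, -2.3], [0.6, 2.1, -1.5, 0.2, -2.3]]]
[[[0.6, 2.1, -1.4, 0.2, -2.3], [0.6, 2.2, -1.3, 0.2, -2.3], [0.6, 2.3, -1.3, 0.2, -2.3], [0.6, 2.3, -1.2, 0.2, -2.3], [0.6, 2.3, -1.1, 0.2, -2.3]]]
```

```bash
cat >> fit.py <<'E'
def circ(P,c0,r):
    q=np.array(c0,float); D=lambda q,P:np.linalg.norm(P-q,axis=1)-r
    for w in(.012,.008,.005,.004):
        S=P[np.abs(D(q,P))<w]; q=least_squares(lambda q:D(q,S),q,loss='soft_l1',f_scale=.001).x
    return q.round(4),len(S),np.sqrt(np.mean(D(q,S)**2)).round(4)
def fc(f,c,n,px,z,r,thr,h=60):
    c0=toworld(c,[px],z)[0,:2]; b=[int(max(0,px[0]-h)),int(max(0,px[1]-h)),int(min(640,px[0]+h)),int(min(400,px[1]+h))]
    print(n,c0.round(4),circ(white(f,c,b,z,thr),c0,r))
E
python3 - <<'E'
from fit import *
c=get_calibration("wrist"); c["cam_to_world"]=np.load("w3.npy"); f=cv2.imread("pics/w3.png")
fc(f,c,"ringM",(167,260),0,.0405,150)
fc(f,c,"ringS",(248,259),0,.0345,150)
fc(f,c,"L",(328,294),.07,.038,200)
fc(f,c,"parkfar",(244,22),0,.0445,150)
for a in[(367,112),(322,156),(322,118),(495,140)]: print(toworld(c,[a],.01).round(3))
P=white(f,c,(120,215,380,280),0,140)
print(mat(P,[.439,-.366,-.588],np.array([.0405,.0345,.0465])))
E
```

```text
ringM [ 0.3606 -0.3128] (array([ 0.3595, -0.3133]), 10753, np.float64(0.0012))
ringS [ 0.4415 -0.3645] (array([ 0.4387, -0.366 ]), 7206, np.float64(0.0012))
L [ 0.5177 -0.416 ] (array([ 0.5155, -0.4176]), 19046, np.float64(0.0017))
parkfar [ 0.59   -0.1664] (array([ 0.5912, -0.1642]), 9370, np.float64(0.0009))
[[ 0.641 -0.301  0.01 ]]
[[ 0.58  -0.312  0.01 ]]
[[ 0.601 -0.281  0.01 ]]
[[ 0.734 -0.396  0.01 ]]
(array([ 0.43870322, -0.36598368, -0.58684267]), array([[ 0.35959737, -0.31337888],
       [ 0.43870322, -0.36598368],
       [ 0.51780907, -0.41858848]]), 23253, np.float64(0.001330499522659462))
```

```bash
python3 plan.py .513 -.070 .16 78 10 .6 1
```

```text
t 5.85 at [ 0.5704 -0.3331  0.2163] yaw 55.9 open 0.0509 F [ 0.3 -0.9  0.7] q6 1.51 tilt 0.78
dist 0.2751 dyaw 22.1
[[[0.6, 1.9, -1.9, 0.6, -2.2], [0.6, 1.9, -1.9, 0.6, -2.2], [0.6, 2.0, -1.8, 0.6, -2.2], [0.6, 2.1, -1.7, 0.6, -2.2], [0.6, 2.1, -1.6, 0.6, -2.2]]]
[[[0.6, 2.2, -1.6, 0.6, -2.2], [0.6, 2.3, -1.5, 0.6, -2.2], [0.6, 2.3, -1.4, 0.6, -2.2], [0.6, 2.4, -1.3, 0.6, -2.2], [0.6, 2.4, -1.2, 0.6, -2.2]]]
```

Call:
{"op": "servo_tool", "data": {"plan": [[[0.6,1.9,-1.9,0.6,-2.2],[0.6,1.9,-1.9,0.6,-2.2],[0.6,2,-1.8,0.6,-2.2],[0.6,2.1,-1.7,0.6,-2.2],[0.6,2.1,-1.6,0.6,-2.2]]]}}

```text
t: 6.35
tcp_pos: [0.5374, -0.2006, 0.1773]
orientation: [[0.393, 0.92, -0.013], [0.92, -0.393, 0.019], [0.012, -0.019, -1.0]]
contact_force: [-0.1, 1.1, -0.1]
opening: 0.0512
```

Call:
{"op": "servo_tool", "data": {"plan": [[[0.6,2.2,-1.6,0.6,-2.2],[0.6,2.3,-1.5,0.6,-2.2],[0.6,2.3,-1.4,0.6,-2.2],[0.6,2.1,-1.2,0.6,-2.2],[0.6,1.7,-0.9,0.6,-2.2]]]}}

```text
t: 6.85
tcp_pos: [0.4998, -0.0714, 0.1391]
orientation: [[0.205, 0.978, -0.029], [0.979, -0.204, 0.026], [0.019, -0.034, -0.999]]
contact_force: [0.7, -0.3, 0.8]
opening: 0.0513
```

```bash
python3 plan.py .513 -.070 .048 78 5 .6 1
```

```text
t 6.85 at [ 0.4998 -0.0714  0.1391] yaw 78.2 open 0.0513 F [ 0.7 -0.3  0.8] q6 1.47 tilt 2.24
dist 0.092 dyaw -0.2
[[[0.6, 0.1, 0.3, 1.8, 0.0], [0.6, 0.1, 0.3, 1.8, 0.0], [0.6, 0.1, 0.3, 1.8, 0.0], [0.6, 0.1, 0.3, 1.8, 0.0], [0.6, 0.1, 0.3, 1.8, 0.0]]]
```

Call:
{"op": "servo_tool", "data": {"plan": [[[0.6,0,1.3,0,0],[0.6,0.1,0,0,0],[0.6,0,0,0,0],[0.6,0,0,0,0],[0.6,0,0,0,0]]]}}

```text
t: 7.35
tcp_pos: [0.508, -0.0713, 0.1328]
orientation: [[0.204, 0.978, -0.041], [0.979, -0.203, 0.029], [0.021, -0.046, -0.999]]
contact_force: [-0.6, -0.2, 0.2]
opening: 0.0513
```

```bash
python3 plan.py .513 -.070 .048 78 5 .6 1;python3 - <<'E'
from h import *
c=get_calibration("wrist"); f=grab_frame("wrist"); cv2.imwrite("pics/w4.png",f); np.save("w4.npy",c["cam_to_world"])
E
```

```text
t 7.35 at [ 0.508  -0.0713  0.1328] yaw 78.2 open 0.0513 F [-0.6 -0.2  0.2] q6 1.47 tilt 2.88
dist 0.085 dyaw -0.2
[[[0.6, 0.0, 0.1, 1.7, 0.0], [0.6, 0.0, 0.1, 1.7, 0.0], [0.6, 0.0, 0.1, 1.7, 0.0], [0.6, 0.0, 0.1, 1.7, 0.0], [0.6, 0.0, 0.1, 1.7, 0.0]]]
```

```bash
python3 - <<'E'
from fit import *
c=get_calibration("wrist"); c["cam_to_world"]=np.load("w4.npy"); f=cv2.imread("pics/w4.png")
fc(f,c,"S",(335,298),.054,.026,200)
fc(f,c,"parkfar",(450,277),0,.0445,150)
fc(f,c,"parkmid",(335,264),0,.0445,150)
fc(f,c,"parknear",(230,248),0,.0445,150)
for n,a,b in [("hS",(336,187),(335.5,245)),("hM",(233,168),(227,224))]:
    w=toworld(c,[a,b],.054); d=w[0]-w[1]; print(n,w.round(4)[:,:2],np.linalg.norm(d),np.degrees(np.arctan2(d[1],d[0])))
P=white(f,c,(170,190,520,310),0,140)
print(mat(P,[.501,-.133,-.32],np.array([.0445]*3)))
E
```

```text
S [ 0.5013 -0.1267] (array([ 0.5001, -0.1277]), 25745, np.float64(0.0018))
parkfar [ 0.5963 -0.1588] (array([ 0.5914, -0.1648]), 10509, np.float64(0.0012))
parkmid [ 0.5005 -0.128 ] (array([ 0.5013, -0.1337]), 12805, np.float64(0.0015))
parknear [ 0.4138 -0.0967] (array([ 0.4115, -0.1023]), 11239, np.float64(0.0013))
hS [[ 0.5175 -0.0476]
 [ 0.5095 -0.0867]] 0.039936221918823844 78.4286400902669
hM [[ 0.4559 -0.0228]
 [ 0.4412 -0.0586]] 0.03866774584742032 67.68078196785356
(array([ 0.50138693, -0.13357673, -0.33441517]), array([[ 0.4116497 , -0.10239613],
       [ 0.50138693, -0.13357673],
       [ 0.59112416, -0.16475732]]), 36890, np.float64(0.0015648866058518452))
```

Call:
{"op": "servo_tool", "data": {"plan": [[[0.6,0.1,0.2,2.5,0],[0.6,0,0.2,2.5,0],[0.6,0,0.1,2,0],[0.6,0,0,0.5,0],[0.6,0,0,0,0]]]}}

```text
t: 7.9
tcp_pos: [0.5124, -0.0719, 0.0578]
orientation: [[0.208, 0.978, -0.035], [0.978, -0.207, 0.028], [0.02, -0.04, -0.999]]
contact_force: [0.4, 0.3, 0.5]
opening: 0.0512
```

```bash
python3 plan.py .513 -.070 .048 78 5 .6 2
```

```text
t 7.9 at [ 0.5124 -0.0719  0.0578] yaw 78.0 open 0.0512 F [0.4 0.3 0.5] q6 1.48 tilt 2.55
dist 0.01 dyaw 0.0
[[[0.6, 0.04, 0.0, 0.2, -0.0], [0.6, 0.04, 0.0, 0.2, -0.0], [0.6, 0.04, 0.0, 0.2, -0.0], [0.6, 0.04, 0.0, 0.2, -0.0], [0.6, 0.04, 0.0, 0.2, -0.0]]]
```

Call:
{"op": "servo_tool", "data": {"plan": [[[0.6,0.2,0,1,0],[0.6,0,0,0,0],[0.1,0,0,0,0],[0,0,0,0,0],[0,0,0,0,0]]], "force": 40}}

```text
t: 8.4
tcp_pos: [0.5146, -0.0704, 0.0504]
orientation: [[0.208, 0.978, -0.03], [0.978, -0.208, 0.026], [0.019, -0.035, -0.999]]
contact_force: [-1.4, -0.2, 2.7]
opening: 0.0134
```

Call:
{"op": "servo_tool", "data": {"plan": [[[0,0,0,0,0],[0,0,0,0,0],[0,0,0,0,0],[0,0,0,0,0],[0,0,0,0,0]]]}}

```text
t: 8.9
tcp_pos: [0.5146, -0.0706, 0.0507]
orientation: [[0.209, 0.978, -0.03], [0.978, -0.208, 0.026], [0.019, -0.034, -0.999]]
contact_force: [0.3, -0.9, -0.4]
opening: 0.0134
```

```bash
python3 plan.py .4709 -.3177 .0503 56.3 15 0 1
```

```text
t 8.9 at [ 0.5146 -0.0706  0.0507] yaw 78.0 open 0.0134 F [ 0.3 -0.9 -0.4] q6 1.48 tilt 2.25
dist 0.2509 dyaw -21.7
[[[0.0, -1.7, 0.1, 0.0, 1.4], [0.0, -1.7, 0.1, 0.0, 1.4], [0.0, -1.7, 0.1, 0.0, 1.4], [0.0, -1.7, 0.2, 0.0, 1.4], [0.0, -1.7, 0.2, 0.0, 1.4]]]
[[[0.0, -1.7, 0.3, 0.0, 1.4], [0.0, -1.6, 0.3, 0.0, 1.4], [0.0, -1.6, 0.4, 0.0, 1.4], [0.0, -1.6, 0.4, 0.0, 1.4], [0.0, -1.6, 0.4, 0.0, 1.4]]]
[[[0.0, -1.6, 0.5, 0.0, 1.4], [0.0, -1.6, 0.5, 0.0, 1.4], [0.0, -1.6, 0.6, 0.0, 1.4], [0.0, -1.6, 0.6, 0.0, 1.4], [0.0, -1.5, 0.6, 0.0, 1.4]]]
```

Call:
{"op": "servo_tool", "data": {"plan": [[[0,-1.7,0.1,0,1.4],[0,-1.7,0.1,0,1.4],[0,-1.7,0.1,0,1.4],[0,-1.7,0.2,0,1.4],[0,-1.7,0.2,0,1.4]]]}}

```text
t: 9.4
tcp_pos: [0.5022, -0.1533, 0.0507]
orientation: [[0.325, 0.946, -0.022], [0.945, -0.324, 0.033], [0.024, -0.032, -0.999]]
contact_force: [1.1, 3.6, 4.8]
opening: 0.0132
```

```bash
python3 plan.py .4709 -.3177 .0503 56.3 10 0 1
```

```text
t 9.4 at [ 0.5022 -0.1533  0.0507] yaw 71.0 open 0.0132 F [1.1 3.6 4.8] q6 1.44 tilt 2.29
dist 0.1673 dyaw -14.7
[[[0.0, -1.7, 0.2, 0.0, 1.5], [0.0, -1.6, 0.3, 0.0, 1.5], [0.0, -1.6, 0.3, 0.0, 1.5], [0.0, -1.6, 0.4, 0.0, 1.5], [0.0, -1.6, 0.4, 0.0, 1.5]]]
[[[0.0, -1.6, 0.4, 0.0, 1.5], [0.0, -1.6, 0.5, 0.0, 1.5], [0.0, -1.6, 0.5, 0.0, 1.5], [0.0, -1.6, 0.6, 0.0, 1.5], [0.0, -1.6, 0.6, 0.0, 1.5]]]
```

Call:
{"op": "servo_tool", "data": {"plan": [[[0,-1.7,0.2,0,1.5],[0,-1.6,0.3,0,1.5],[0,-1.6,0.3,0,1.5],[0,-1.6,0.4,0,1.5],[0,-1.6,0.4,0,1.5]]]}}

```text
t: 9.9
tcp_pos: [0.4877, -0.2376, 0.0507]
orientation: [[0.452, 0.892, -0.015], [0.892, -0.451, 0.039], [0.028, -0.031, -0.999]]
contact_force: [1.6, 5.4, 6.0]
opening: 0.0135
```

```bash
python3 plan.py .4709 -.3177 .0503 56.3 5 0 1
```

```text
t 9.9 at [ 0.4877 -0.2376  0.0507] yaw 63.1 open 0.0135 F [1.6 5.4 6. ] q6 1.43 tilt 2.39
dist 0.0818 dyaw -6.8
[[[0.0, -1.6, 0.4, 0.0, 1.4], [0.0, -1.6, 0.5, 0.0, 1.4], [0.0, -1.6, 0.5, 0.0, 1.4], [0.0, -1.5, 0.5, 0.0, 1.4], [0.0, -1.5, 0.6, 0.0, 1.4]]]
```

Call:
{"op": "servo_tool", "data": {"plan": [[[0,-1.6,0.4,0,1.4],[0,-1.6,0.5,0,1.4],[0,-1.6,0.5,0,1.4],[0,-1.5,0.5,0,1.2],[0,-1.3,0.4,0,1]]]}}

```text
t: 10.4
tcp_pos: [0.4708, -0.3182, 0.0509]
orientation: [[0.554, 0.832, -0.007], [0.832, -0.553, 0.044], [0.033, -0.031, -0.999]]
contact_force: [2.2, 5.6, 5.4]
opening: 0.0135
```

Call:
{"op": "servo_tool", "data": {"plan": [[[0,0,0,0,0],[0,0,0,0,0],[0.6,0,0,0,0],[0.6,0,0,0,0],[0.6,0,0,0,0]]]}}

```text
t: 10.9
tcp_pos: [0.4692, -0.3206, 0.0503]
orientation: [[0.557, 0.83, -0.009], [0.83, -0.556, 0.043], [0.031, -0.032, -0.999]]
contact_force: [0.9, 0.1, -0.2]
opening: 0.0512
```

```bash
python3 plan.py .4709 -.3177 .0503 56.3 5 0 2
```

```text
t 10.9 at [ 0.4692 -0.3206  0.0503] yaw 56.1 open 0.0512 F [ 0.9  0.1 -0.2] q6 1.41 tilt 2.52
dist 0.0033 dyaw 0.2
[[[0.0, 0.07, -0.0, 0.0, -0.0], [0.0, 0.07, -0.0, 0.0, -0.0], [0.0, 0.07, -0.0, 0.0, -0.0], [0.0, 0.07, -0.0, 0.0, -0.0], [0.0, 0.07, -0.0, 0.0, -0.0]]]
```

Call:
{"op": "servo_tool", "data": {"plan": [[[0.6,0,0,-3,0],[0.6,1,0,-4,0],[0.6,1,0,-4,0],[0.6,0.5,0,-2,0],[0.6,0,0,0,0]]]}}

```text
t: 11.4
tcp_pos: [0.4833, -0.3026, 0.1827]
orientation: [[0.556, 0.831, -0.015], [0.831, -0.555, 0.046], [0.03, -0.039, -0.999]]
contact_force: [-0.3, 0.4, -0.9]
opening: 0.0511
```

```bash
python3 - <<'E'
from h import *
c=get_calibration("wrist"); f=grab_frame("wrist"); cv2.imwrite("pics/w5.png",f); np.save("w5.npy",c["cam_to_world"])
E
python3 plan.py .445 -.041 .17 65 10 .6 1
```

```text
t 11.45 at [ 0.4827 -0.3024  0.1813] yaw 56.2 open 0.0513 F [ 0.5 -0.3 -0.2] q6 1.45 tilt 2.88
dist 0.2643 dyaw 8.8
[[[0.6, 2.0, -1.8, 0.1, -0.9], [0.6, 2.0, -1.7, 0.1, -0.9], [0.6, 2.0, -1.7, 0.1, -0.9], [0.6, 2.0, -1.7, 0.1, -0.9], [0.6, 2.1, -1.6, 0.1, -0.9]]]
[[[0.6, 2.1, -1.6, 0.1, -0.9], [0.6, 2.1, -1.6, 0.1, -0.9], [0.6, 2.1, -1.5, 0.1, -0.9], [0.6, 2.2, -1.5, 0.1, -0.9], [0.6, 2.2, -1.5, 0.1, -0.9]]]
```

Call:
{"op": "servo_tool", "data": {"plan": [[[0.6,2,-1.8,0.1,-0.9],[0.6,2,-1.7,0.1,-0.9],[0.6,2,-1.7,0.1,-0.9],[0.6,2,-1.7,0.1,-0.9],[0.6,2.1,-1.6,0.1,-0.9]]]}}

```text
t: 11.95
tcp_pos: [0.4599, -0.1693, 0.1735]
orientation: [[0.492, 0.87, -0.026], [0.87, -0.49, 0.051], [0.032, -0.048, -0.998]]
contact_force: [0.3, 0.3, -0.6]
opening: 0.0511
```

Call:
{"op": "servo_tool", "data": {"plan": [[[0.6,2.1,-1.6,0.1,-0.9],[0.6,2.1,-1.6,0.1,-0.9],[0.6,2.1,-1.5,0.1,-0.9],[0.6,1.8,-1.3,0.1,-0.9],[0.6,1.2,-0.8,0,-0.9]]]}}

```text
t: 12.45
tcp_pos: [0.435, -0.0482, 0.166]
orientation: [[0.419, 0.907, -0.042], [0.907, -0.417, 0.057], [0.034, -0.062, -0.998]]
contact_force: [-0.1, -0.3, 0.3]
opening: 0.0514
```

```bash
python3 - <<'E'
from fit import *
c=get_calibration("wrist");cw=c["cam_to_world"].copy(); f2=grab_frame("wrist"); cv2.imwrite("pics/w6.png",f2); np.save("w6.npy",cw)
c["cam_to_world"]=np.load("w5.npy"); f=cv2.imread("pics/w5.png")
fc(f,c,"S",(328,290),.054,.026,200)
fc(f,c,"ringM",(238,256),0,.0405,150)
E
python3 plan.py .445 -.041 .17 65 10 .6 1
```

```text
S [ 0.4386 -0.3675] (array([ 0.436 , -0.3689]), 17334, np.float64(0.0018))
ringM [ 0.3622 -0.3109] (array([ 0.3596, -0.3134]), 12298, np.float64(0.0014))
t 12.5 at [ 0.4342 -0.0466  0.1659] yaw 65.3 open 0.0514 F [-1.4  0.9  0.2] q6 1.68 tilt 4.15
dist 0.0129 dyaw -0.3
[[[0.6, 0.1, 0.1, -0.0, 0.0], [0.6, 0.1, 0.1, -0.0, 0.0], [0.6, 0.1, 0.1, -0.0, 0.0], [0.6, 0.1, 0.1, -0.0, 0.0], [0.6, 0.1, 0.1, -0.0, 0.0]]]
[[[0.6, 0.1, 0.1, -0.0, 0.0], [0.6, 0.1, 0.1, -0.0, 0.0], [0.6, 0.1, 0.1, -0.0, 0.0], [0.6, 0.1, 0.1, -0.0, 0.0], [0.6, 0.1, 0.1, -0.0, 0.0]]]
```

```bash
python3 - <<'E'
from fit import *
c=get_calibration("wrist"); c["cam_to_world"]=np.load("w6.npy"); f=cv2.imread("pics/w6.png")
fc(f,c,"M",(337,280),.062,.032,200)
P=white(f,c,(280,180,600,300),0,140)
print(mat(P,[.501,-.133,-.33],np.array([.0445]*3)))
w=toworld(c,[(343,170),(341,220)],.054); d=w[0]-w[1]; print(w.round(4)[:,:2],np.linalg.norm(d),np.degrees(np.arctan2(d[1],d[0])))
E
```

```text
M [ 0.4162 -0.099 ] (array([ 0.4145, -0.1006]), 16675, np.float64(0.0019))
(array([ 0.50143567, -0.13358295, -0.33418581]), array([[ 0.41169129, -0.10242294],
       [ 0.50143567, -0.13358295],
       [ 0.59118005, -0.16474297]]), 38327, np.float64(0.0011998834109803861))
[[ 0.4546 -0.0231]
 [ 0.4377 -0.0576]] 0.038459960343902304 63.99381853184441
```

```bash
python3 plan.py .4435 -.042 .048 64 5 .6 1
```

```text
t 12.5 at [ 0.4342 -0.0466  0.1659] yaw 65.3 open 0.0514 F [-1.4  0.9  0.2] q6 1.68 tilt 4.15
dist 0.1183 dyaw -1.3
[[[0.6, 0.2, 0.1, 2.4, 0.3], [0.6, 0.2, 0.1, 2.4, 0.3], [0.6, 0.2, 0.1, 2.4, 0.3], [0.6, 0.2, 0.1, 2.4, 0.3], [0.6, 0.2, 0.1, 2.4, 0.3]]]
```

Call:
{"op": "servo_tool", "data": {"plan": [[[0.6,0.1,0.4,3,0.5],[0.6,0.1,0.4,3,0.5],[0.6,0.1,0.4,3,0.3],[0.6,0.1,0.2,2,0],[0.6,0,0,0,0]]]}}

```text
t: 13.0
tcp_pos: [0.4395, -0.0416, 0.0463]
orientation: [[0.438, 0.898, -0.05], [0.899, -0.435, 0.058], [0.031, -0.07, -0.997]]
contact_force: [0.1, 0.2, -0.3]
opening: 0.0515
```

```bash
python3 plan.py .4435 -.042 .048 64 5 .6 2
```

```text
t 13.0 at [ 0.4395 -0.0416  0.0463] yaw 64.0 open 0.0515 F [ 0.1  0.2 -0.3] q6 1.72 tilt 4.39
dist 0.0044 dyaw -0.0
[[[0.6, 0.03, 0.08, -0.03, 0.0], [0.6, 0.03, 0.08, -0.03, 0.0], [0.6, 0.03, 0.08, -0.03, 0.0], [0.6, 0.03, 0.08, -0.03, 0.0], [0.6, 0.03, 0.08, -0.03, 0.0]]]
```

Call:
{"op": "servo_tool", "data": {"plan": [[[0.6,0.1,0.4,0,0],[0.3,0,0,0,0],[0,0,0,0,0],[0,0,0,0,0],[0,0,0,0,0]]], "force": 40}}

```text
t: 13.5
tcp_pos: [0.4446, -0.0439, 0.0476]
orientation: [[0.439, 0.897, -0.048], [0.898, -0.436, 0.057], [0.03, -0.068, -0.997]]
contact_force: [-2.2, -1.9, -1.9]
opening: 0.0136
```

```bash
python3 plan.py .3951 -.2598 .0503 56.3 15 0 1
```

```text
t 13.5 at [ 0.4446 -0.0439  0.0476] yaw 64.0 open 0.0136 F [-2.2 -1.9 -1.9] q6 1.72 tilt 4.27
dist 0.2215 dyaw -7.7
[[[0.0, -1.4, 0.3, -0.0, 0.5], [0.0, -1.4, 0.3, -0.0, 0.5], [0.0, -1.4, 0.4, -0.0, 0.5], [0.0, -1.4, 0.4, -0.0, 0.5], [0.0, -1.4, 0.4, -0.0, 0.5]]]
[[[0.0, -1.4, 0.4, -0.0, 0.5], [0.0, -1.4, 0.4, -0.0, 0.5], [0.0, -1.4, 0.4, -0.0, 0.5], [0.0, -1.4, 0.4, -0.0, 0.5], [0.0, -1.4, 0.4, -0.0, 0.5]]]
[[[0.0, -1.4, 0.5, -0.0, 0.5], [0.0, -1.4, 0.5, -0.0, 0.5], [0.0, -1.4, 0.5, -0.0, 0.5], [0.0, -1.4, 0.5, -0.0, 0.5], [0.0, -1.4, 0.5, -0.0, 0.5]]]
```

Call:
{"op": "servo_tool", "data": {"plan": [[[0,-1.4,0.3,-0.1,0.5],[0,-1.4,0.3,-0.1,0.5],[0,-1.4,0.4,-0.1,0.5],[0,-1.4,0.4,-0.1,0.5],[0,-1.4,0.4,0,0.5]]]}}

```text
t: 14.0
tcp_pos: [0.4286, -0.1137, 0.0491]
orientation: [[0.475, 0.879, -0.046], [0.88, -0.472, 0.061], [0.031, -0.069, -0.997]]
contact_force: [0.1, 1.1, -1.8]
opening: 0.0134
```

```bash
python3 plan.py .3951 -.2598 .0485 56.3 10 0 1
```

```text
t 14.0 at [ 0.4286 -0.1137  0.0491] yaw 61.7 open 0.0134 F [ 0.1  1.1 -1.8] q6 1.6 tilt 4.37
dist 0.1499 dyaw -5.4
[[[0.0, -1.4, 0.4, 0.0, 0.5], [0.0, -1.4, 0.4, 0.0, 0.5], [0.0, -1.4, 0.4, 0.0, 0.5], [0.0, -1.4, 0.4, 0.0, 0.5], [0.0, -1.4, 0.5, 0.0, 0.5]]]
[[[0.0, -1.4, 0.5, 0.0, 0.5], [0.0, -1.4, 0.5, 0.0, 0.5], [0.0, -1.4, 0.5, 0.0, 0.5], [0.0, -1.4, 0.5, 0.0, 0.5], [0.0, -1.4, 0.5, 0.0, 0.5]]]
```

Call:
{"op": "servo_tool", "data": {"plan": [[[0,-1.4,0.4,0,0.5],[0,-1.4,0.4,-0.1,0.5],[0,-1.4,0.4,0,0.5],[0,-1.4,0.4,-0.1,0.5],[0,-1.4,0.5,-0.1,0.5]]]}}

```text
t: 14.5
tcp_pos: [0.4123, -0.1848, 0.0496]
orientation: [[0.512, 0.858, -0.042], [0.858, -0.509, 0.067], [0.036, -0.071, -0.997]]
contact_force: [0.4, 0.8, -4.4]
opening: 0.0135
```

```bash
python3 plan.py .3951 -.2598 .0485 56.3 5 0 1
```

```text
t 14.5 at [ 0.4123 -0.1848  0.0496] yaw 59.2 open 0.0135 F [ 0.4  0.8 -4.4] q6 1.49 tilt 4.55
dist 0.0769 dyaw -2.9
[[[0.0, -1.5, 0.5, 0.0, 0.6], [0.0, -1.5, 0.5, 0.0, 0.6], [0.0, -1.5, 0.5, 0.0, 0.6], [0.0, -1.4, 0.5, 0.0, 0.6], [0.0, -1.4, 0.5, 0.0, 0.6]]]
```

Call:
{"op": "servo_tool", "data": {"plan": [[[0,-1.5,0.5,0,0.6],[0,-1.5,0.5,0,0.6],[0,-1.5,0.5,0,0.6],[0,-1.4,0.5,0,0.6],[0,-1.2,0.4,0,0.4]]]}}

```text
t: 15.0
tcp_pos: [0.3964, -0.2556, 0.0487]
orientation: [[0.553, 0.833, -0.034], [0.832, -0.549, 0.077], [0.045, -0.071, -0.996]]
contact_force: [2.5, 5.6, 6.0]
opening: 0.0135
```

Call:
{"op": "servo_tool", "data": {"plan": [[[0,0,0,0,0],[0,0,0,0,0],[0.6,0,0,0,0],[0.6,0,0,0,0],[0.6,0,0,0,0]]]}}

```text
t: 15.5
tcp_pos: [0.3967, -0.2562, 0.0498]
orientation: [[0.553, 0.832, -0.032], [0.832, -0.55, 0.075], [0.045, -0.069, -0.997]]
contact_force: [0.2, -0.8, -0.3]
opening: 0.0512
```

Call:
{"op": "servo_tool", "data": {"plan": [[[0.6,0,0,-3,0],[0.6,1,0,-4,0],[0.6,1,0,-4,0],[0.6,1,0,-4,0],[0.6,0,0,0,0]]]}}

```text
t: 16.0
tcp_pos: [0.4178, -0.2393, 0.2043]
orientation: [[0.552, 0.833, -0.037], [0.833, -0.548, 0.08], [0.046, -0.074, -0.996]]
contact_force: [0.1, 0.2, 0.3]
opening: 0.0509
```

```bash
python3 plan.py .3951 -.2598 .0485 56.3 5 0 2; python3 - <<'E'
from fit import *
c=get_calibration("wrist");cw=c["cam_to_world"].copy(); f2=grab_frame("wrist"); cv2.imwrite("pics/w7.png",f2); np.save("w7.npy",cw)
E
```

```text
t 16.0 at [ 0.4178 -0.2393  0.2043] yaw 56.5 open 0.0509 F [0.1 0.2 0.3] q6 1.44 tilt 5.02
dist 0.1588 dyaw -0.2
[[[0.0, -0.59, -0.15, 3.12, 0.0], [0.0, -0.59, -0.15, 3.12, 0.0], [0.0, -0.59, -0.15, 3.12, 0.0], [0.0, -0.59, -0.15, 3.12, 0.0], [0.0, -0.59, -0.15, 3.12, 0.0]]]
```

```bash
python3 - <<'E'
from fit import *
c=get_calibration("wrist"); c["cam_to_world"]=np.load("w7.npy"); f=cv2.imread("pics/w7.png")
fc(f,c,"M",(324,292),.062,.032,200)
fc(f,c,"S",(430,301),.054,.026,200,35)
fc(f,c,"L",(526,308),.07,.038,200,65)
P=white(f,c,(285,225,560,310),0,140)
print(mat(P,[.439,-.366,-.587],np.array([.0405,.0345,.0465])))
print(bot.observe()["joints"].round(3))
E
```

```text
M [ 0.362  -0.3058] (array([ 0.3604, -0.307 ]), 19595, np.float64(0.0018))
S [ 0.4387 -0.3688] (array([ 0.4364, -0.3691]), 5662, np.float64(0.0019))
L [ 0.5084 -0.4084] (array([ 0.5159, -0.4174]), 16732, np.float64(0.0017))
(array([ 0.4408592 , -0.36088532, -0.52342693]), array([[ 0.35857862, -0.31339946],
       [ 0.4408592 , -0.36088532],
       [ 0.52313977, -0.40837118]]), 22011, np.float64(0.002545526422396994))
[-0.709  0.216 -0.215  1.223  0.036  1.444]
```

Call:
{"op": "servo_tool", "data": {"plan": [[[0.6,4.8,0.9,-0.5,0],[0.6,4.8,0.9,-0.5,0],[0.6,4.8,0.9,-0.5,0],[0.6,4.8,0.9,-0.5,0],[0.6,4.8,0.9,-0.5,0]]]}}

```text
t: 16.55
tcp_pos: [0.5875, -0.0656, 0.2276]
orientation: [[0.564, 0.824, -0.048], [0.825, -0.559, 0.084], [0.042, -0.087, -0.995]]
contact_force: [0.8, -0.8, 1.3]
opening: 0.0513
```

```bash
python3 plan.py .65 0 .24 56 5 .6 1; python3 -c "
from h import *
print(bot.observe()['joints'].round(3), bot.observe()['orientation'].round(3))"
```

```text
t 16.55 at [ 0.5875 -0.0656  0.2276] yaw 55.6 open 0.0513 F [ 0.8 -0.8  1.3] q6 1.89 tilt 5.53
dist 0.0914 dyaw 0.4
[[[0.6, 1.8, 0.3, -0.2, -0.1], [0.6, 1.8, 0.3, -0.2, -0.1], [0.6, 1.8, 0.3, -0.2, -0.1], [0.6, 1.8, 0.3, -0.2, -0.1], [0.6, 1.8, 0.3, -0.2, -0.1]]]
[-0.279  0.404  0.11   1.346  0.067  1.887] [[ 0.564  0.824 -0.048]
 [ 0.825 -0.559  0.084]
 [ 0.042 -0.087 -0.995]]
```

Call:
{"op": "servo_tool", "data": {"plan": [[[0.6,0,0,0,0],[0.6,0,0,0,0],[0.6,0,0,0,0],[0.6,0,0,0,0],[0.6,0,0,0,0]]]}}

```text
t: 17.05
tcp_pos: [0.587, -0.0617, 0.221]
orientation: [[0.559, 0.827, -0.057], [0.828, -0.554, 0.086], [0.04, -0.095, -0.995]]
contact_force: [1.1, 0.2, 0.4]
opening: 0.0511
```

Call:
{"op": "servo_tool", "data": {"plan": [[[0.6,0,0,0,8],[0.6,0,0,0,8],[0.6,0,0,0,8],[0.6,0,0,0,8],[0.6,0,0,0,8]]]}}

```text
t: 17.55
tcp_pos: [0.5838, -0.0671, 0.2215]
orientation: [[0.969, 0.24, -0.057], [0.244, -0.966, 0.086], [-0.034, -0.097, -0.995]]
contact_force: [1.2, -0.6, -0.2]
opening: 0.0513
```

Call:
{"op": "servo_tool", "data": {"plan": [[[0.6,0,0,0,-8],[0.6,0,0,0,-8],[0.6,0,0,0,-8],[0.6,0,0,0,-8],[0.6,0,0,0,-8]]]}}

```text
t: 18.05
tcp_pos: [0.5808, -0.0727, 0.2227]
orientation: [[0.58, 0.813, -0.055], [0.814, -0.575, 0.086], [0.038, -0.095, -0.995]]
contact_force: [-0.3, 0.5, 0.3]
opening: 0.0507
```

Call:
{"op": "servo_tool", "data": {"plan": [[[0.6,0,4,-0.4,0],[0.6,0,4,-0.4,0],[0.6,0,4,-0.4,0],[0.6,0,0,0,0],[0.6,0,0,0,0]]]}}

```text
t: 18.55
tcp_pos: [0.676, -0.1493, 0.2205]
orientation: [[0.584, 0.81, -0.061], [0.811, -0.578, 0.089], [0.036, -0.101, -0.994]]
contact_force: [-0.2, 0.2, 0.4]
opening: 0.0513
```

Call:
{"op": "servo_tool", "data": {"plan": [[[0.6,0,-4,0.4,0],[0.6,0,-4,0.4,0],[0.6,0,-4,0.4,0],[0.6,0,0,0,0],[0.6,0,0,0,0]]]}}

```text
t: 19.05
tcp_pos: [0.5675, -0.077, 0.2159]
orientation: [[0.588, 0.806, -0.07], [0.808, -0.582, 0.092], [0.033, -0.111, -0.993]]
contact_force: [0.5, 0.5, 0.1]
opening: 0.0513
```

Call:
{"op": "servo_tool", "data": {"plan": [[[0.6,0,0,-4,0],[0.6,0,0,-4,0],[0.6,0,0,-4,0],[0.6,0,0,0,0],[0.6,0,0,0,0]]]}}

```text
t: 19.55
tcp_pos: [0.5737, -0.089, 0.3405]
orientation: [[0.589, 0.805, -0.069], [0.807, -0.583, 0.091], [0.033, -0.11, -0.993]]
contact_force: [-0.1, 0.5, -0.7]
opening: 0.0512
```

Call:
{"op": "servo_tool", "data": {"plan": [[[0.6,0,0,1,0],[0.6,0,0,1,0],[0.6,0,0,1,0],[0.6,0,0,1,0],[0.6,0,0,1,0]]]}}

```text
t: 20.05
tcp_pos: [0.5685, -0.0841, 0.2828]
orientation: [[0.59, 0.804, -0.074], [0.807, -0.583, 0.093], [0.032, -0.114, -0.993]]
contact_force: [-0.7, 0.6, -0.4]
opening: 0.0514
```

Call:
{"op": "servo_tool", "data": {"plan": [[[0.6,-4,0,0,0],[0.6,-4,0,0,0],[0.6,-4,0,0,0],[0.6,0,0,0,0],[0.6,0,0,0,0]]]}}

```text
t: 20.55
tcp_pos: [0.4903, -0.1793, 0.2651]
orientation: [[0.588, 0.804, -0.091], [0.809, -0.579, 0.102], [0.029, -0.134, -0.991]]
contact_force: [-0.2, 0.2, 0.5]
opening: 0.0514
```

Call:
{"op": "servo_tool", "data": {"plan": [[[0.6,1,0,0,0],[0.6,2,0,0,0],[0.6,3,0,0,0],[0.6,2,0,0,0],[0.6,1,0,0,0]]]}}

```text
t: 21.05
tcp_pos: [0.5464, -0.0982, 0.2644]
orientation: [[0.586, 0.805, -0.095], [0.81, -0.577, 0.105], [0.03, -0.138, -0.99]]
contact_force: [-0.5, -0.8, -0.1]
opening: 0.0515
```

Call:
{"op": "servo_tool", "data": {"plan": [[[0.6,0,0,0,0],[0.6,0,0,0,0],[0.6,0,0,0,0],[0.6,0,0,0,0],[0.6,0,0,0,0]]]}}

```text
t: 21.55
tcp_pos: [0.5466, -0.096, 0.2635]
orientation: [[0.582, 0.807, -0.097], [0.812, -0.573, 0.105], [0.029, -0.14, -0.99]]
contact_force: [0.5, -0.3, 0.3]
opening: 0.0518
```

```bash
cat > j.py <<'E'
from h import *
s=bot.observe(); q=s["joints"]; z=s["orientation"][:,2]; a=q[0]
print(s["t"].__round__(2),q.round(4),"P",(q[1]-q[2]+q[3]-np.pi/2).round(4),"tcp",s["tcp_pos"].round(4),"zr",(z[0]*np.cos(a)+z[1]*np.sin(a)).round(4),"zt",(-z[0]*np.sin(a)+z[1]*np.cos(a)).round(4),"tau",s["joint_efforts"].round(1), "dq", s["dq"].round(3))
E
python3 j.py
```

```text
21.55 [-0.3515  0.3709  0.1433  1.4707  0.0653  1.8348] P 0.1275 tcp [ 0.5466 -0.096   0.2635] zr -0.1269 zt 0.0652 tau [  0.3 -50.1  28.8   1.2   0.2   0. ] dq [-0.01  -0.004 -0.004 -0.001 -0.002  0.   ]
```

Call:
{"op": "servo_tool", "data": {"plan": [[[0.6,0,0,-1,0],[0.6,0,0,-1,0],[0.6,0,0,-1,0],[0.6,0,0,-1,0],[0.6,0,0,-1,0]]]}}

```text
t: 22.05
tcp_pos: [0.551, -0.1033, 0.3174]
orientation: [[0.585, 0.805, -0.096], [0.811, -0.576, 0.105], [0.029, -0.139, -0.99]]
contact_force: [0.6, 0.1, 0.1]
opening: 0.0517
```

```bash
python3 j.py
```

```text
22.05 [-0.3609  0.3799  0.287   1.6055  0.0643  1.8288] P 0.1276 tcp [ 0.551  -0.1033  0.3174] zr -0.127 zt 0.0642 tau [  0.1 -50.9  27.9   0.8   0.2   0. ] dq [-0.014  0.028  0.32   0.279 -0.    -0.013]
```

Call:
{"op": "servo_tool", "data": {"plan": [[[0.6,0,0,0,0],[0.6,0,0,0,0],[0.6,0,0,0,0],[0.6,0,0,0,0],[0.6,0,0,0,0]]]}}

```text
t: 22.55
tcp_pos: [0.5518, -0.1041, 0.3197]
orientation: [[0.585, 0.806, -0.092], [0.81, -0.577, 0.104], [0.03, -0.136, -0.99]]
contact_force: [0.1, -0.4, -0.0]
opening: 0.0511
```

```bash
python3 j.py
```

```text
22.55 [-0.3616  0.3789  0.2915  1.6072  0.0643  1.8287] P 0.1237 tcp [ 0.5518 -0.1041  0.3197] zr -0.1232 zt 0.0642 tau [ -0.  -50.8  29.    1.2   0.2  -0. ] dq [ 0.     0.002 -0.009  0.001 -0.    -0.   ]
```

Call:
{"op": "servo_tool", "data": {"plan": [[[0.6,0,0,4,0],[0.6,0,0,4,0],[0.6,0,0,0,0],[0.6,0,0,0,0],[0.6,0,0,0,0]]]}}

```text
t: 23.05
tcp_pos: [0.5444, -0.0957, 0.2402]
orientation: [[0.585, 0.806, -0.091], [0.81, -0.577, 0.103], [0.03, -0.134, -0.99]]
contact_force: [-0.7, -0.3, 0.7]
opening: 0.0513
```

```bash
python3 j.py
```

```text
23.05 [-0.3525  0.3674  0.082   1.4073  0.0654  1.8377] P 0.1219 tcp [ 0.5444 -0.0957  0.2402] zr -0.1213 zt 0.0653 tau [  0.1 -49.3  27.9   1.1   0.2   0. ] dq [ 0.    -0.012  0.041  0.016  0.001 -0.   ]
```

Call:
{"op": "servo_tool", "data": {"plan": [[[0.6,0.2,1,-0.1,0],[0.6,0.2,1,-0.1,0],[0.6,0.2,1,-0.1,0],[0.6,0.2,1,-0.1,0],[0.6,0,0,0,0]]]}}

```text
t: 23.55
tcp_pos: [0.5889, -0.1159, 0.2507]
orientation: [[0.585, 0.808, -0.075], [0.81, -0.578, 0.097], [0.035, -0.117, -0.992]]
contact_force: [-0.6, -0.3, -0.5]
opening: 0.0512
```

```bash
python3 j.py
```

```text
23.55 [-0.3583  0.4462  0.2281  1.4568  0.0647  1.8322] P 0.1042 tcp [ 0.5889 -0.1159  0.2507] zr -0.1038 zt 0.0647 tau [ -0.  -54.   29.2   0.9   0.2  -0. ] dq [ 0.001 -0.02   0.022  0.027  0.002  0.002]
```

Call:
{"op": "servo_tool", "data": {"plan": [[[0.6,0.4,-5,0.1,0],[0.6,0.2,0,0,0],[0.6,0,0,0,0],[0.6,0,0,0,0],[0.6,0,0,0,0]]]}}

```text
t: 24.05
tcp_pos: [0.5516, -0.0819, 0.258]
orientation: [[0.586, 0.807, -0.074], [0.81, -0.579, 0.097], [0.036, -0.116, -0.993]]
contact_force: [0.5, 0.7, -0.6]
opening: 0.051
```

```bash
python3 j.py
```

```text
24.05 [-0.3259  0.3551  0.1101  1.427   0.0682  1.8654] P 0.1013 tcp [ 0.5516 -0.0819  0.258 ] zr -0.1009 zt 0.0682 tau [  0.2 -49.6  28.7   1.1   0.2   0. ] dq [-0.001 -0.006  0.018  0.01  -0.001 -0.001]
```

```bash
python3 plan.py .33 -.42 .27 56 10 .6 1
```

```text
t 24.05 at [ 0.5516 -0.0819  0.258 ] yaw 54.1 open 0.051 F [ 0.5  0.7 -0.6] q6 1.87 tilt 6.99
dist 0.4044 dyaw 1.9
[[[0.6, -4.0, 0.2, -0.1, -0.2], [0.6, -4.0, 0.2, -0.1, -0.2], [0.6, -4.0, 0.2, -0.1, -0.2], [0.6, -4.0, 0.1, -0.1, -0.2], [0.6, -4.0, 0.1, -0.1, -0.2]]]
[[[0.6, -4.0, 0.1, -0.1, -0.2], [0.6, -4.0, 0.1, -0.1, -0.2], [0.6, -4.0, 0.1, -0.1, -0.2], [0.6, -4.0, 0.1, -0.1, -0.2], [0.6, -4.0, 0.1, -0.1, -0.2]]]
```

Call:
{"op": "servo_tool", "data": {"plan": [[[0.6,-4,0.2,-0.2,0],[0.6,-4,0.2,-0.2,0],[0.6,-4,0.2,-0.2,0],[0.6,-4,0.2,-0.2,0],[0.6,-4,0.2,-0.2,0]]]}}

```text
t: 24.55
tcp_pos: [0.4467, -0.2555, 0.2624]
orientation: [[0.578, 0.814, -0.066], [0.815, -0.572, 0.092], [0.038, -0.107, -0.994]]
contact_force: [0.0, -0.4, 0.0]
opening: 0.0511
```

Call:
{"op": "servo_tool", "data": {"plan": [[[0.6,-4,0.2,-0.2,0],[0.6,-4,0.2,-0.2,0],[0.6,-4,0.2,-0.2,0],[0.6,-3,0.2,-0.2,0],[0.6,-2,0,0,0]]]}}

```text
t: 25.05
tcp_pos: [0.3514, -0.4119, 0.2664]
orientation: [[0.582, 0.811, -0.06], [0.813, -0.577, 0.085], [0.034, -0.098, -0.995]]
contact_force: [-0.6, -0.4, -0.2]
opening: 0.0513
```

```bash
python3 j.py; python3 plan.py .33 -.42 .27 56 10 .6 1
```

```text
25.05 [-1.01    0.3298  0.0958  1.4407 -0.0055  1.1807] P 0.104 tcp [ 0.3514 -0.4119  0.2664] zr -0.1038 zt -0.0055 tau [  1.  -48.6  28.7   1.   -0.1   0.3] dq [-0.358  0.099  0.128  0.023 -0.029 -0.344]
t 25.05 at [ 0.3514 -0.4119  0.2664] yaw 54.4 open 0.0513 F [-0.6 -0.4 -0.2] q6 1.18 tilt 5.96
dist 0.0231 dyaw 1.6
[[[0.6, -0.2, -0.1, -0.0, -0.2], [0.6, -0.2, -0.1, -0.0, -0.2], [0.6, -0.2, -0.1, -0.0, -0.2], [0.6, -0.2, -0.1, -0.0, -0.2], [0.6, -0.2, -0.1, -0.0, -0.2]]]
[[[0.6, -0.2, -0.1, -0.0, -0.2], [0.6, -0.2, -0.1, -0.0, -0.2], [0.6, -0.2, -0.1, -0.0, -0.2], [0.6, -0.2, -0.1, -0.0, -0.2], [0.6, -0.2, -0.1, -0.0, -0.2]]]
```

Call:
{"op": "servo_tool", "data": {"plan": [[[0.6,-0.4,0.9,-0.1,0],[0.6,-0.4,0.9,-0.1,0],[0.6,-0.4,0.9,-0.1,0],[0.6,-0.4,0.9,-0.1,0],[0.6,0,0,0,0]]]}}

```text
t: 25.55
tcp_pos: [0.3695, -0.456, 0.2684]
orientation: [[0.59, 0.806, -0.056], [0.807, -0.585, 0.079], [0.031, -0.092, -0.995]]
contact_force: [-0.1, 0.2, 0.8]
opening: 0.051
```

Call:
{"op": "servo_tool", "data": {"plan": [[[0.6,2,-4.6,0.4,0],[0.6,0,0,0,0],[0.6,0,0,0,0],[0.6,0,0,0,0],[0.6,0,0,0,0]]]}}

```text
t: 26.05
tcp_pos: [0.3417, -0.41, 0.2646]
orientation: [[0.591, 0.804, -0.062], [0.806, -0.585, 0.089], [0.035, -0.102, -0.994]]
contact_force: [0.4, 0.5, -0.4]
opening: 0.0512
```

```bash
python3 j.py
```

```text
26.05 [-1.0232  0.3183  0.0749  1.4355 -0.0063  1.1787] P 0.1082 tcp [ 0.3417 -0.41    0.2646] zr -0.108 zt -0.0063 tau [  0.  -47.3  28.5   1.1  -0.    0. ] dq [ 0.    -0.003  0.014  0.006  0.001 -0.001]
```

Call:
{"op": "servo_tool", "data": {"plan": [[[0.6,-0.4,0.9,-0.1,0],[0.6,-0.4,0.9,-0.1,0],[0.6,-0.4,0.9,-0.1,0],[0.6,-0.4,0.9,-0.1,0],[0.6,0,0,0,0]]]}}

```text
t: 26.55
tcp_pos: [0.3654, -0.4512, 0.2663]
orientation: [[0.591, 0.805, -0.058], [0.806, -0.586, 0.082], [0.032, -0.095, -0.995]]
contact_force: [-0.3, 0.3, 0.6]
opening: 0.051
```

Call:
{"op": "servo_tool", "data": {"plan": [[[0.6,2,-4.6,0.4,0],[0.6,0,0,0,0],[0.6,0,0,0,0],[0.6,0,0,0,0],[0.6,0,0,0,0]]]}}

```text
t: 27.05
tcp_pos: [0.3388, -0.4063, 0.2615]
orientation: [[0.591, 0.804, -0.064], [0.806, -0.585, 0.093], [0.037, -0.106, -0.994]]
contact_force: [-0.3, -1.0, 0.3]
opening: 0.0509
```

```bash
python3 j.py
```

```text
27.05 [-1.0241  0.3137  0.0602  1.4302 -0.0063  1.1783] P 0.1129 tcp [ 0.3388 -0.4063  0.2615] zr -0.1127 zt -0.0063 tau [  0.1 -46.9  28.4   1.2  -0.    0. ] dq [ 0.001  0.002  0.015  0.003  0.001 -0.001]
```

Call:
{"op": "servo_tool", "data": {"plan": [[[0.6,-1.5,3.6,-0.4,0],[0.6,-1.5,3.6,-0.4,0],[0.6,-1.5,3.6,-0.4,0],[0.6,-1.5,3.6,-0.4,0],[0.6,-1.5,3.6,-0.4,0]]]}}

```text
t: 27.55
tcp_pos: [0.4433, -0.5774, 0.2643]
orientation: [[0.591, 0.805, -0.06], [0.806, -0.585, 0.087], [0.035, -0.099, -0.994]]
contact_force: [1.0, -1.4, 1.7]
opening: 0.0515
```

```bash
python3 j.py
```

```text
27.55 [-1.0237  0.7716  0.8211  1.7257 -0.0062  1.1778] P 0.1053 tcp [ 0.4433 -0.5774  0.2643] zr -0.1051 zt -0.0062 tau [  0.8 -74.5  20.3   0.2  -0.    0. ] dq [-4.000e-03  1.172e+00  2.181e+00  9.570e-01 -1.000e-03 -2.000e-03]
```

Call:
{"op": "servo_tool", "data": {"plan": [[[0.6,-0.8,1.8,-0.2,0],[0.6,-0.8,1.8,-0.2,0],[0.6,-0.8,1.8,-0.2,0],[0.6,-0.8,1.8,-0.2,0],[0.6,-0.8,1.8,-0.2,0]]]}}

```text
t: 28.05
tcp_pos: [0.4751, -0.6418, 0.2365]
orientation: [[0.591, 0.806, -0.044], [0.806, -0.588, 0.065], [0.027, -0.074, -0.997]]
contact_force: [-1.1, 1.0, 0.3]
opening: 0.0512
```

```bash
python3 j.py
```

```text
28.05 [-1.0324  1.0247  1.2648  1.8899 -0.0045  1.1699] P 0.079 tcp [ 0.4751 -0.6418  0.2365] zr -0.0789 zt -0.0045 tau [ -0.  -74.8  30.1   1.1  -0.    0. ] dq [-0.022  0.106 -0.001 -0.19   0.007 -0.023]
```

Call:
{"op": "servo_tool", "data": {"plan": [[[0.6,0.4,-0.9,-0.5,0],[0.6,0.4,-0.9,-0.5,0],[0.6,0.4,-0.9,-0.5,0],[0.6,0.4,-0.9,0,0],[0.6,0.4,-0.9,0,0]]]}}

```text
t: 28.55
tcp_pos: [0.4547, -0.608, 0.2597]
orientation: [[0.591, 0.806, -0.03], [0.806, -0.59, 0.042], [0.016, -0.049, -0.999]]
contact_force: [1.0, -0.8, 0.1]
opening: 0.051
```

```bash
python3 j.py
```

```text
28.55 [-1.0327  0.8001  0.8686  1.691  -0.0043  1.1707] P 0.0518 tcp [ 0.4547 -0.608   0.2597] zr -0.0517 zt -0.0043 tau [  0.1 -69.4  30.6   1.1  -0.   -0. ] dq [ 0.001 -0.404 -0.665 -0.354 -0.001  0.003]
```

Call:
{"op": "servo_tool", "data": {"plan": [[[0.6,0.4,-0.9,0,0],[0.6,0.4,-0.9,0,0],[0.6,0.4,-0.9,0,0],[0.6,0.4,-0.9,0,0],[0.6,0.4,-0.9,0,0]]]}}

```text
t: 29.05
tcp_pos: [0.4339, -0.5718, 0.2794]
orientation: [[0.591, 0.807, -0.008], [0.807, -0.591, 0.005], [-0.001, -0.01, -1.0]]
contact_force: [-0.6, -0.3, -0.2]
opening: 0.0515
```

```bash
python3 j.py
```

```text
29.05 [-1.0317  0.6323  0.6105  1.5576 -0.0042  1.1716] P 0.0086 tcp [ 0.4339 -0.5718  0.2794] zr -0.0086 zt -0.0042 tau [  0.  -63.1  30.8   0.5  -0.   -0. ] dq [ 0.003 -0.305 -0.444 -0.227 -0.001  0.001]
```

Call:
{"op": "servo_tool", "data": {"plan": [[[0.6,-0.4,0.9,-0.1,0],[0.6,-0.4,0.9,-0.1,0],[0.6,-0.4,0.9,-0.1,0],[0.6,-0.4,0.9,-0.1,0],[0.6,0,0,0,0]]]}}

```text
t: 29.55
tcp_pos: [0.4574, -0.612, 0.303]
orientation: [[0.591, 0.807, 0.013], [0.807, -0.59, -0.029], [-0.016, 0.027, -0.999]]
contact_force: [-0.5, -0.0, -0.1]
opening: 0.0511
```

```bash
python3 j.py
```

```text
29.55 [-1.0324  0.7315  0.8469  1.6546 -0.0041  1.1702] P -0.0316 tcp [ 0.4574 -0.612   0.303 ] zr 0.0316 zt -0.0041 tau [  0.1 -68.8  29.9  -0.   -0.   -0. ] dq [ 0.003 -0.043 -0.001 -0.017 -0.    -0.   ]
```

```bash
python3 plan.py .42 .12 .29 75 15 .6 1
```

```text
t 29.55 at [ 0.4574 -0.612   0.303 ] yaw 53.8 open 0.0511 F [-0.5 -0.  -0.1] q6 1.17 tilt 1.82
dist 0.7331 dyaw 21.2
[[[0.6, 3.8, -3.1, 0.1, -1.4], [0.6, 3.9, -3.0, 0.1, -1.4], [0.6, 3.9, -2.9, 0.1, -1.4], [0.6, 4.0, -2.8, 0.1, -1.4], [0.6, 4.1, -2.7, 0.1, -1.4]]]
[[[0.6, 4.1, -2.6, 0.1, -1.4], [0.6, 4.2, -2.5, 0.1, -1.4], [0.6, 4.3, -2.4, 0.1, -1.4], [0.6, 4.3, -2.3, 0.1, -1.4], [0.6, 4.4, -2.2, 0.1, -1.4]]]
[[[0.6, 4.4, -2.1, 0.1, -1.4], [0.6, 4.5, -2.0, 0.1, -1.4], [0.6, 4.5, -1.8, 0.1, -1.4], [0.6, 4.6, -1.7, 0.1, -1.4], [0.6, 4.6, -1.6, 0.1, -1.4]]]
```

Call:
{"op": "servo_tool", "data": {"plan": [[[0.6,3.8,-3.1,0,-1.4],[0.6,3.9,-3,0,-1.4],[0.6,3.9,-2.9,0,-1.4],[0.6,4,-2.8,0,-1.4],[0.6,4.1,-2.7,0,-1.4]]]}}

```text
t: 30.05
tcp_pos: [0.4479, -0.3741, 0.2926]
orientation: [[0.492, 0.87, 0.026], [0.87, -0.49, -0.048], [-0.029, 0.046, -0.999]]
contact_force: [0.6, 0.6, 0.6]
opening: 0.0511
```

Call:
{"op": "servo_tool", "data": {"plan": [[[0.6,4.1,-2.6,0,-1.4],[0.6,4.2,-2.5,0,-1.4],[0.6,4.3,-2.4,0,-1.4],[0.6,4.3,-2.3,0,-1.4],[0.6,4.4,-2.2,0,-1.4]]]}}

```text
t: 30.55
tcp_pos: [0.4365, -0.1243, 0.2878]
orientation: [[0.38, 0.924, 0.052], [0.924, -0.377, -0.064], [-0.04, 0.072, -0.997]]
contact_force: [1.3, 0.7, -0.1]
opening: 0.0515
```

```bash
python3 j.py;  python3 plan.py .42 .12 .29 75 5 .6 1
```

```text
30.55 [-0.4321  0.0134 -0.2342  1.2494 -0.0364  1.5259] P -0.0737 tcp [ 0.4365 -0.1243  0.2878] zr 0.0736 zt -0.0364 tau [ -6.5 -30.8  30.7  -0.1  -0.2  -0.8] dq [ 0.993 -0.363 -0.411 -0.09  -0.061  0.731]
t 30.55 at [ 0.4365 -0.1243  0.2878] yaw 67.7 open 0.0515 F [ 1.3  0.7 -0.1] q6 1.53 tilt 4.71
dist 0.2449 dyaw 7.3
[[[0.6, 4.4, -2.2, -0.0, -1.5], [0.6, 4.4, -2.0, -0.0, -1.5], [0.6, 4.5, -1.9, -0.0, -1.5], [0.6, 4.5, -1.8, -0.0, -1.5], [0.6, 4.6, -1.7, -0.0, -1.5]]]
```

Call:
{"op": "servo_tool", "data": {"plan": [[[0.6,4,-2,0,-1.5],[0.6,4,-1.8,0,-1.5],[0.6,4,-1.7,0,-1.5],[0.6,3,-1.2,0,-1],[0.6,2,-0.8,0,0]]]}}

```text
t: 31.05
tcp_pos: [0.4241, 0.0704, 0.2837]
orientation: [[0.283, 0.955, 0.083], [0.958, -0.278, -0.067], [-0.041, 0.099, -0.994]]
contact_force: [0.3, -0.1, -0.4]
opening: 0.0513
```

Call:
{"op": "servo_tool", "data": {"plan": [[[0.6,0,0,0,0],[0.6,0,0,0,0],[0.6,0,0,0,0],[0.6,0,0,0,0],[0.6,0,0,0,0]]]}}

```text
t: 31.55
tcp_pos: [0.4255, 0.0709, 0.2883]
orientation: [[0.281, 0.955, 0.098], [0.959, -0.275, -0.067], [-0.037, 0.113, -0.993]]
contact_force: [0.3, 0.1, 0.6]
opening: 0.0513
```

```bash
python3 j.py; python3 - <<'E'
from fit import *
c=get_calibration("wrist");cw=c["cam_to_world"].copy(); f2=grab_frame("wrist"); cv2.imwrite("pics/w8.png",f2); np.save("w8.npy",cw)
E
```

```text
31.55 [ 0.0236 -0.0459 -0.2943  1.2259 -0.069   1.874 ] P -0.0966 tcp [0.4255 0.0709 0.2883] zr 0.0962 zt -0.069 tau [  0.3 -28.4  30.9  -0.9  -0.2   0. ] dq [-0.017 -0.004  0.001 -0.004 -0.003 -0.003]
```

```bash
python3 plan.py .43 -.28 .25 70 8 .6 1; python3 - <<'E'
from fit import *
c=get_calibration("wrist"); c["cam_to_world"]=np.load("w8.npy")
print("ball",toworld(c,[(253,70)],.18)[:, :2].round(4),"tubrim",toworld(c,[(269,76)],.03)[:, :2].round(4),"stem/head",toworld(c,[(268,80)],.06)[:, :2].round(4))
for a in [(234,47),(292,39),(305,103),(249,114)]: print(toworld(c,[a],.03)[0,:2].round(4))
E
```

```text
t 31.6 at [0.4255 0.0708 0.2883] yaw 73.7 open 0.0511 F [ 0.2 -0.6  0.2] q6 1.87 tilt 6.79
dist 0.3529 dyaw -3.7
[[[0.6, -4.2, 1.3, 0.5, 0.5], [0.6, -4.2, 1.3, 0.5, 0.5], [0.6, -4.2, 1.4, 0.5, 0.5], [0.6, -4.2, 1.4, 0.5, 0.5], [0.6, -4.1, 1.4, 0.5, 0.5]]]
[[[0.6, -4.1, 1.5, 0.5, 0.5], [0.6, -4.1, 1.5, 0.5, 0.5], [0.6, -4.1, 1.5, 0.5, 0.5]]]
ball [[0.4192 0.1676]] tubrim [[0.4227 0.1662]] stem/head [[0.4216 0.162 ]]
[0.3974 0.2036]
[0.4575 0.1945]
[0.4515 0.1283]
[0.3889 0.1349]
```

Call:
{"op": "servo_tool", "data": {"plan": [[[0.6,-4.2,1.3,0.2,0.5],[0.6,-4.2,1.3,0.2,0.5],[0.6,-4.2,1.4,0.2,0.5],[0.6,-4.2,1.4,0.2,0.5],[0.6,-4.1,1.4,0.2,0.5]]]}}

```text
t: 32.1
tcp_pos: [0.4301, -0.1532, 0.2931]
orientation: [[0.314, 0.944, 0.1], [0.949, -0.309, -0.065], [-0.031, 0.115, -0.993]]
contact_force: [0.8, 0.1, 0.4]
opening: 0.0512
```

```bash
python3 j.py
```

```text
32.1 [-0.5136 -0.021  -0.2595  1.2132 -0.0076  1.375 ] P -0.119 tcp [ 0.4301 -0.1532  0.2931] zr 0.1188 zt -0.0076 tau [  4.2 -32.4  29.6  -0.7  -0.3   0.9] dq [-0.982  0.253  0.264 -0.011  0.119 -0.87 ]
```

Call:
{"op": "servo_tool", "data": {"plan": [[[0.6,-4.2,1.3,0.2,0.5],[0.6,-4.2,1.3,0.2,0.5],[0.6,-4.2,1.4,0.2,0.5],[0.6,0,0,0,0],[0.6,0,0,0,0]]]}}

```text
t: 32.6
tcp_pos: [0.4244, -0.3003, 0.2941]
orientation: [[0.354, 0.93, 0.099], [0.935, -0.348, -0.067], [-0.028, 0.116, -0.993]]
contact_force: [0.7, -0.6, -0.6]
opening: 0.051
```

```bash
python3 j.py
```

```text
32.6 [-0.7823  0.101  -0.129   1.2234  0.022   1.1498] P -0.1175 tcp [ 0.4244 -0.3003  0.2941] zr 0.1172 zt 0.022 tau [ -0.6 -36.7  31.6  -1.4   0.   -0. ] dq [-0.045  0.029  0.019 -0.02  -0.012 -0.01 ]
```

Call:
{"op": "servo_tool", "data": {"plan": [[[0.6,2,-4.5,0,0],[0.6,0,0,0,0],[0.6,0,0,0,0],[0.6,0,0,0,0],[0.6,0,0,0,0]]]}}

```text
t: 33.1
tcp_pos: [0.3864, -0.2604, 0.2835]
orientation: [[0.352, 0.932, 0.091], [0.936, -0.347, -0.058], [-0.023, 0.106, -0.994]]
contact_force: [0.6, -0.9, -0.3]
opening: 0.0512
```

```bash
python3 j.py
```

```text
33.1 [-0.7791  0.0072 -0.2538  1.2039  0.0223  1.1511] P -0.106 tcp [ 0.3864 -0.2604  0.2835] zr 0.1057 zt 0.0223 tau [ -0.  -31.4  30.5  -0.9   0.1   0. ] dq [ 0.011 -0.005  0.004  0.005  0.003  0.   ]
```

Call:
{"op": "servo_tool", "data": {"plan": [[[0.6,-2,4.5,0,0],[0.6,0,0,0,0],[0.6,0,0,0,0],[0.6,0,0,0,0],[0.6,0,0,0,0]]]}}

```text
t: 33.6
tcp_pos: [0.4231, -0.2944, 0.2871]
orientation: [[0.349, 0.933, 0.088], [0.937, -0.345, -0.056], [-0.021, 0.102, -0.995]]
contact_force: [-0.1, 0.6, -0.1]
opening: 0.0512
```

```bash
python3 j.py
```

```text
33.6 [-0.7759  0.1056 -0.139   1.2239  0.0223  1.1516] P -0.1023 tcp [ 0.4231 -0.2944  0.2871] zr 0.1021 zt 0.0223 tau [ -0.1 -36.7  31.   -1.1   0.1   0. ] dq [ 0.003 -0.004  0.005 -0.004 -0.001  0.   ]
```

Call:
{"op": "servo_tool", "data": {"plan": [[[0.6,0,0,1,0],[0.6,0,0,1,0],[0.6,0,0,1,0],[0.6,0,0,1,0],[0.6,0,0,0,0]]]}}

```text
t: 34.1
tcp_pos: [0.426, -0.2957, 0.2448]
orientation: [[0.349, 0.933, 0.09], [0.937, -0.345, -0.057], [-0.022, 0.104, -0.994]]
contact_force: [-0.2, -1.1, -0.1]
opening: 0.0514
```

```bash
python3 j.py
```

```text
34.1 [-0.7737  0.1233 -0.2228  1.1204  0.0221  1.1537] P -0.1043 tcp [ 0.426  -0.2957  0.2448] zr 0.1041 zt 0.0221 tau [ -0.  -38.   30.8  -1.4   0.1   0. ] dq [ 0.002 -0.01   0.008  0.004 -0.001 -0.001]
```

Call:
{"op": "servo_tool", "data": {"plan": [[[0.6,2,-4.5,0,0],[0.6,0,0,0,0],[0.6,-2,4.5,0,0],[0.6,0,0,0,0],[0.6,0,0,0,0]]]}}

```text
t: 34.6
tcp_pos: [0.4212, -0.2909, 0.2361]
orientation: [[0.349, 0.934, 0.076], [0.937, -0.346, -0.044], [-0.014, 0.087, -0.996]]
contact_force: [-0.1, -1.5, 0.0]
opening: 0.0513
```

```bash
python3 j.py
```

```text
34.6 [-0.7735  0.1287 -0.2362  1.1206  0.0221  1.1537] P -0.0852 tcp [ 0.4212 -0.2909  0.2361] zr 0.0851 zt 0.0221 tau [ -0.1 -37.5  30.5  -1.    0.1  -0. ] dq [-0.006  0.045  0.041 -0.041 -0.002  0.002]
```

Call:
{"op": "servo_tool", "data": {"plan": [[[0.6,2,-4.5,0,0],[0.6,-2,4.5,0,0],[0.6,2,-4.5,0,0],[0.6,-2,4.5,0,0],[0.6,0,0,0,0]]]}}

```text
t: 35.1
tcp_pos: [0.4067, -0.2771, 0.2059]
orientation: [[0.349, 0.937, 0.007], [0.937, -0.349, 0.023], [0.024, -0.001, -1.0]]
contact_force: [-0.3, -0.1, 1.1]
opening: 0.051
```

```bash
python3 j.py
```

```text
35.1 [-0.774   0.181  -0.2452  1.1556  0.0219  1.1529] P 0.0111 tcp [ 0.4067 -0.2771  0.2059] zr -0.0111 zt 0.0219 tau [  0.2 -35.   27.3   0.3   0.1  -0. ] dq [ 0.024 -0.195 -0.359  0.177  0.005  0.   ]
```

Call:
{"op": "servo_tool", "data": {"plan": [[[0.6,0,0,-1.5,0],[0.6,0,0,-1.5,0],[0.6,0,0,-1.5,0],[0.6,0,0,0,0],[0.6,0,0,0,0]]]}}

```text
t: 35.6
tcp_pos: [0.4034, -0.2753, 0.2484]
orientation: [[0.349, 0.937, 0.0], [0.937, -0.349, 0.03], [0.029, -0.01, -1.0]]
contact_force: [-1.2, -0.2, -0.4]
opening: 0.0514
```

```bash
python3 j.py;  python3 plan.py .42 .166 .26 75 15 .6 1
```

```text
35.6 [-0.776   0.1621 -0.1626  1.2672  0.0219  1.1508] P 0.0211 tcp [ 0.4034 -0.2753  0.2484] zr -0.0211 zt 0.0219 tau [ -0.  -39.4  29.9   0.3   0.1  -0. ] dq [ 0.001 -0.015  0.014  0.003  0.001 -0.   ]
t 35.6 at [ 0.4034 -0.2753  0.2484] yaw 69.6 open 0.0514 F [-1.2 -0.2 -0.4] q6 1.15 tilt 1.74
dist 0.4417 dyaw 5.4
[[[0.6, 2.8, -0.9, -0.1, -0.4], [0.6, 2.8, -0.9, -0.1, -0.4], [0.6, 2.8, -0.9, -0.1, -0.4], [0.6, 2.8, -0.9, -0.1, -0.4], [0.6, 2.8, -0.9, -0.1, -0.4]]]
[[[0.6, 2.8, -0.8, -0.1, -0.4], [0.6, 2.8, -0.8, -0.1, -0.4], [0.6, 2.8, -0.8, -0.1, -0.4], [0.6, 2.8, -0.8, -0.1, -0.4], [0.6, 2.8, -0.8, -0.1, -0.4]]]
[[[0.6, 2.8, -0.7, -0.1, -0.4], [0.6, 2.9, -0.7, -0.1, -0.4], [0.6, 2.9, -0.7, -0.1, -0.4], [0.6, 2.9, -0.7, -0.1, -0.4], [0.6, 2.9, -0.7, -0.1, -0.4]]]
```

```bash
python3 plan.py .465 -.05 .26 72 5 .6 1
```

```text
t 35.6 at [ 0.4034 -0.2753  0.2484] yaw 69.6 open 0.0514 F [-1.2 -0.2 -0.4] q6 1.15 tilt 1.74
dist 0.2338 dyaw 2.4
[[[0.6, 4.7, -0.4, -0.2, -0.5], [0.6, 4.7, -0.4, -0.2, -0.5], [0.6, 4.7, -0.3, -0.2, -0.5], [0.6, 4.7, -0.3, -0.2, -0.5], [0.6, 4.7, -0.3, -0.2, -0.5]]]
```

Call:
{"op": "servo_tool", "data": {"plan": [[[0.6,4,-0.4,-0.2,-0.5],[0.6,4.5,-0.4,-0.2,-0.5],[0.6,4.5,-0.3,-0.2,-0.5],[0.6,4.5,-0.3,-0.2,-0.5],[0.6,4.5,-0.3,-0.2,-0.5]]]}}

```text
t: 36.1
tcp_pos: [0.461, -0.0611, 0.262]
orientation: [[0.318, 0.948, 0.001], [0.948, -0.318, 0.029], [0.028, -0.009, -1.0]]
contact_force: [0.1, 0.1, -0.4]
opening: 0.051
```

```bash
python3 j.py;  python3 plan.py .42 .166 .26 74 5 .6 1
```

```text
36.1 [-0.3216  0.1018 -0.1996  1.278   0.0278  1.5729] P 0.0086 tcp [ 0.461  -0.0611  0.262 ] zr -0.0086 zt 0.0278 tau [ -5.1 -37.3  28.4   0.6   0.1  -1. ] dq [1.01  0.04  0.114 0.042 0.01  0.918]
t 36.1 at [ 0.461  -0.0611  0.262 ] yaw 71.4 open 0.051 F [ 0.1  0.1 -0.4] q6 1.57 tilt 1.67
dist 0.2308 dyaw 2.6
[[[0.6, 4.0, -2.2, 0.0, -0.5], [0.6, 4.1, -2.2, 0.0, -0.5], [0.6, 4.1, -2.1, 0.0, -0.5], [0.6, 4.1, -2.1, 0.0, -0.5], [0.6, 4.1, -2.1, 0.0, -0.5]]]
```

Call:
{"op": "servo_tool", "data": {"plan": [[[0.6,4,-2,0,-0.5],[0.6,4,-2,0,-0.5],[0.6,3.5,-2,0,-0.5],[0.6,3,-1.6,0,-0.5],[0.6,2,-1,0,-0.5]]]}}

```text
t: 36.6
tcp_pos: [0.4267, 0.1318, 0.2649]
orientation: [[0.271, 0.963, 0.001], [0.962, -0.271, 0.03], [0.029, -0.007, -1.0]]
contact_force: [0.4, -0.8, 0.1]
opening: 0.0507
```

Call:
{"op": "servo_tool", "data": {"plan": [[[0.6,0.5,0,0,0],[0.6,0,0,0,0],[0.6,0,0,0,0],[0.6,0,0,0,0],[0.6,0,0,0,0]]]}}

```text
t: 37.1
tcp_pos: [0.427, 0.137, 0.2635]
orientation: [[0.269, 0.963, 0.0], [0.963, -0.269, 0.029], [0.028, -0.008, -1.0]]
contact_force: [0.7, -0.3, 0.6]
opening: 0.0513
```

```bash
python3 j.py;  python3 plan.py .42 .166 .26 74 5 .6 1;python3 - <<'E'
from fit import *
c=get_calibration("wrist");cw=c["cam_to_world"].copy(); f2=grab_frame("wrist"); cv2.imwrite("pics/w9.png",f2); np.save("w9.npy",cw)
E
```

```text
37.1 [ 0.1128  0.0594 -0.2426  1.2654  0.0289  1.956 ] P -0.0034 tcp [0.427  0.137  0.2635] zr 0.0034 zt 0.0289 tau [  0.3 -33.3  29.7  -0.    0.1   0. ] dq [-0.017  0.001 -0.003 -0.002 -0.004 -0.004]
t 37.1 at [0.427  0.137  0.2635] yaw 74.4 open 0.0513 F [ 0.7 -0.3  0.6] q6 1.96 tilt 1.66
dist 0.0301 dyaw -0.4
[[[0.6, 0.5, -0.3, 0.1, 0.1], [0.6, 0.5, -0.3, 0.1, 0.1], [0.6, 0.5, -0.3, 0.1, 0.1], [0.6, 0.5, -0.3, 0.1, 0.1], [0.6, 0.5, -0.3, 0.1, 0.1]]]
```

```bash
python3 - <<'E'
from fit import *
c=get_calibration("wrist"); c["cam_to_world"]=np.load("w9.npy")
print("ball",toworld(c,[(299,186)],.1825)[:, :2].round(4))
r=toworld(c,[(281,130),(341,116),(350,176),(288,188)],.03)[:, :2]; print(r.round(4),r.mean(0).round(4), np.linalg.norm(np.diff(r,axis=0),axis=1))
for z,p in[(.07,(311,150)),(.12,(306,163))]: print(toworld(c,[p],z)[:,:2].round(4))
E
```

```text
ball [[0.4183 0.1661]]
[[0.3955 0.1986]
 [0.4612 0.1954]
 [0.4543 0.1299]
 [0.3837 0.1353]] [0.4237 0.1648] [0.06584038 0.06580629 0.0707645 ]
[[0.4236 0.1737]]
[[0.4204 0.1701]]
```

Call:
{"op": "servo_tool", "data": {"plan": [[[0.7,1.2,-0.8,0,0],[0.7,1.2,-0.8,0,0],[0.7,0,0,2.5,0],[0.7,0,0,2.5,0],[0.7,0,0,0,0]]]}}

```text
t: 37.65
tcp_pos: [0.4203, 0.1635, 0.2139]
orientation: [[0.276, 0.961, 0.003], [0.961, -0.276, 0.029], [0.029, -0.005, -1.0]]
contact_force: [0.2, 0.2, 0.0]
opening: 0.0599
```

```bash
python3 j.py;  python3 plan.py .419 .168 .15 74 5 .7 2
```

```text
37.65 [ 0.1752  0.0824 -0.3408  1.1392  0.028   2.0261] P -0.0084 tcp [0.4203 0.1635 0.2139] zr 0.0084 zt 0.028 tau [  0.1 -33.8  29.2  -1.    0.1   0. ] dq [-0.008 -0.022  0.059  0.04  -0.001 -0.001]
t 37.65 at [0.4203 0.1635 0.2139] yaw 74.0 open 0.0599 F [0.2 0.2 0. ] q6 2.03 tilt 1.68
dist 0.0641 dyaw 0.0
[[[0.7, 0.08, -0.05, 1.28, -0.0], [0.7, 0.08, -0.05, 1.28, -0.0], [0.7, 0.08, -0.05, 1.28, -0.0], [0.7, 0.08, -0.05, 1.28, -0.0], [0.7, 0.08, -0.05, 1.28, -0.0]]]
```

Call:
{"op": "servo_tool", "data": {"plan": [[[0.7,0.1,-0.1,2,0],[0.7,0.1,-0.1,2,0],[0.7,0,-0.1,1.5,0],[0.7,0,0,0.5,0],[0.7,0,0,0,0]]]}}

```text
t: 38.15
tcp_pos: [0.4216, 0.1662, 0.1568]
orientation: [[0.281, 0.96, 0.008], [0.959, -0.281, 0.03], [0.031, -0.0, -1.0]]
contact_force: [0.9, 0.3, 0.5]
opening: 0.0598
```

```bash
python3 j.py;  python3 plan.py .419 .168 .15 74 5 .7 2;python3 - <<'E'
from fit import *
c=get_calibration("wrist");cw=c["cam_to_world"].copy(); f2=grab_frame("wrist"); cv2.imwrite("pics/w10.png",f2); np.save("w10.npy",cw)
E
```

```text
38.15 [ 0.1809  0.1227 -0.4427  0.992   0.0276  2.0366] P -0.0134 tcp [0.4216 0.1662 0.1568] zr 0.0134 zt 0.0276 tau [  0.1 -34.3  27.1  -0.3   0.1   0. ] dq [-0.007 -0.005  0.016  0.017  0.    -0.001]
t 38.15 at [0.4216 0.1662 0.1568] yaw 73.7 open 0.0598 F [0.9 0.3 0.5] q6 2.04 tilt 1.76
dist 0.0075 dyaw 0.3
[[[0.7, 0.02, -0.06, 0.14, -0.1], [0.7, 0.02, -0.06, 0.14, -0.1], [0.7, 0.02, -0.06, 0.14, -0.1], [0.7, 0.02, -0.06, 0.14, -0.1], [0.7, 0.02, -0.06, 0.14, -0.1]]]
```

Call:
{"op": "servo_tool", "data": {"plan": [[[0.7,0.1,-0.3,0.6,0],[0.5,0,0,0,0],[0.1,0,0,0,0],[0,0,0,0,0],[0,0,0,0,0]]], "force": 40}}

```text
t: 38.7
tcp_pos: [0.4211, 0.1686, 0.1538]
orientation: [[0.281, 0.96, 0.014], [0.959, -0.281, 0.03], [0.033, 0.004, -0.999]]
contact_force: [0.5, -0.4, -1.1]
opening: 0.0139
```

```bash
python3 j.py;  python3 plan.py .419 .168 .15 74 5 .7 2
```

```text
38.7 [ 0.1863  0.1218 -0.4519  0.9781  0.0274  2.0424] P -0.019 tcp [0.4211 0.1686 0.1538] zr 0.019 zt 0.0274 tau [  0.  -35.1  27.8  -0.2   0.1   0. ] dq [ 0.001 -0.001  0.     0.003 -0.001 -0.001]
t 38.7 at [0.4211 0.1686 0.1538] yaw 73.7 open 0.0139 F [ 0.5 -0.4 -1.1] q6 2.04 tilt 1.91
dist 0.0044 dyaw 0.3
[[[0.7, -0.02, -0.04, 0.08, -0.1], [0.7, -0.02, -0.04, 0.08, -0.1], [0.7, -0.02, -0.04, 0.08, -0.1], [0.7, -0.02, -0.04, 0.08, -0.1], [0.7, -0.02, -0.04, 0.08, -0.1]]]
```

Call:
{"op": "servo_tool", "data": {"plan": [[[0,0,0,-2,0],[0,0,0,-4,0],[0,0,0,-4,0],[0,0,0,-4,0],[0,0,0,0,0]]]}}

```text
t: 39.2
tcp_pos: [0.4172, 0.1639, 0.297]
orientation: [[0.281, 0.96, 0.008], [0.959, -0.281, 0.029], [0.03, -0.001, -1.0]]
contact_force: [-0.0, 0.5, 0.3]
opening: 0.0137
```

```bash
python3 j.py;  python3 plan.py .53 -.12 .29 70 10 0 1; python3 - <<'E'
from h import *
f=crop("top",330,140,450,270,4,"t3.png"); cv2.imwrite("pics/top3.png",f)
E
```

```text
39.2 [ 0.1775  0.0432 -0.1781  1.3364  0.0274  2.0332] P -0.0131 tcp [0.4172 0.1639 0.297 ] zr 0.0131 zt 0.0274 tau [  0.  -33.   30.5   1.1   0.1  -0. ] dq [ 0.001  0.026 -0.085 -0.046 -0.     0.   ]
t 39.2 at [0.4172 0.1639 0.297 ] yaw 73.7 open 0.0137 F [-0.   0.5  0.3] q6 2.03 tilt 1.74
dist 0.3055 dyaw -3.7
[[[0.0, -2.4, 1.9, 0.1, 0.4], [0.0, -2.4, 1.9, 0.1, 0.4], [0.0, -2.4, 1.9, 0.1, 0.4], [0.0, -2.4, 1.9, 0.1, 0.4], [0.0, -2.4, 1.9, 0.1, 0.4]]]
[[[0.0, -2.3, 2.0, 0.1, 0.4], [0.0, -2.3, 2.0, 0.1, 0.4], [0.0, -2.3, 2.0, 0.1, 0.4], [0.0, -2.3, 2.0, 0.1, 0.4], [0.0, -2.3, 2.0, 0.1, 0.4]]]
```

```bash
python3 - <<'E'
from fit import *
f=cv2.imread("pics/top3.png"); c=get_calibration("top")
t=lambda x,y:(330+x/4-.375,140+y/4-.375)
fc(f,c,"L",t(343,183),.07,.038,120,15)
fc(f,c,"S",t(258,235),.054,.026,120,11)
fc(f,c,"M",t(235,363),.062,.032,120,14)
for n,p in dict(hL=t(250,138),hS=t(181,192),hM=t(148,317)).items(): print(n,toworld(c,[p],.054)[0].round(4))
E
```

```text
L [ 0.513  -0.4173] (array([ 0.5164, -0.4182]), 2123, np.float64(0.0021))
S [ 0.4747 -0.3407] (array([ 0.4747, -0.3426]), 1462, np.float64(0.0021))
M [ 0.3613 -0.308 ] (array([ 0.3608, -0.3079]), 1874, np.float64(0.0021))
hL [ 0.5635 -0.3424  0.054 ]
hS [ 0.5183 -0.2762  0.054 ]
hM [ 0.4081 -0.237   0.054 ]
```

Call:
{"op": "servo_tool", "data": {"plan": [[[0,-2.4,1.9,0.1,0.4],[0,-3,2.3,0.1,0.4],[0,-3,2.3,0.1,0.4],[0,-3,2.4,0.1,0.4],[0,-3,2.4,0.1,0.4]]]}}

```text
t: 39.75
tcp_pos: [0.4806, -0.0076, 0.2791]
orientation: [[0.305, 0.952, -0.002], [0.952, -0.305, 0.031], [0.029, -0.011, -1.0]]
contact_force: [0.4, 0.1, -1.5]
opening: 0.0135
```

```bash
python3 j.py;  python3 plan.py .5164 -.418 .26 65 10 0 1
```

```text
39.75 [-0.2008  0.1268 -0.1292  1.3227  0.0302  1.68  ] P 0.008 tcp [ 0.4806 -0.0076  0.2791] zr -0.008 zt 0.0302 tau [  3.  -40.1  28.9   0.4  -0.    0.7] dq [-0.726  0.297  0.247 -0.009  0.001 -0.657]
t 39.75 at [ 0.4806 -0.0076  0.2791] yaw 72.2 open 0.0135 F [ 0.4  0.1 -1.5] q6 1.68 tilt 1.79
dist 0.4124 dyaw -7.2
[[[0.0, -3.8, 1.6, 0.2, 0.7], [0.0, -3.8, 1.6, 0.2, 0.7], [0.0, -3.8, 1.7, 0.2, 0.7], [0.0, -3.7, 1.7, 0.2, 0.7], [0.0, -3.7, 1.8, 0.2, 0.7]]]
[[[0.0, -3.7, 1.8, 0.2, 0.7], [0.0, -3.7, 1.9, 0.2, 0.7], [0.0, -3.6, 1.9, 0.2, 0.7], [0.0, -3.6, 2.0, 0.2, 0.7], [0.0, -3.6, 2.0, 0.2, 0.7]]]
```

Call:
{"op": "servo_tool", "data": {"plan": [[[0,-3.6,1.6,0,0.7],[0,-3.6,1.6,0,0.7],[0,-3.6,1.7,0,0.7],[0,-3.6,1.7,0,0.7],[0,-3.6,1.8,0,0.7]]]}}

```text
t: 40.25
tcp_pos: [0.4984, -0.2116, 0.2627]
orientation: [[0.364, 0.931, -0.013], [0.931, -0.364, 0.037], [0.03, -0.026, -0.999]]
contact_force: [0.9, 0.9, -1.0]
opening: 0.0139
```

```bash
python3 j.py;  python3 plan.py .5164 -.418 .26 65 5 0 1
```

```text
40.25 [-0.5625  0.2683  0.007   1.3404  0.0245  1.3807] P 0.0309 tcp [ 0.4984 -0.2116  0.2627] zr -0.0309 zt 0.0245 tau [  2.  -48.2  28.    0.5  -0.    0.5] dq [-0.631  0.402  0.445  0.081 -0.014 -0.502]
t 40.25 at [ 0.4984 -0.2116  0.2627] yaw 68.6 open 0.0139 F [ 0.9  0.9 -1. ] q6 1.38 tilt 2.26
dist 0.2072 dyaw -3.6
[[[0.0, -3.7, 1.8, 0.1, 0.7], [0.0, -3.7, 1.9, 0.1, 0.7], [0.0, -3.7, 1.9, 0.1, 0.7], [0.0, -3.6, 2.0, 0.1, 0.7], [0.0, -3.6, 2.0, 0.1, 0.7]]]
```

Call:
{"op": "servo_tool", "data": {"plan": [[[0,-3.6,1.8,-0.1,0.5],[0,-3.6,1.9,-0.1,0.5],[0,-3.4,1.8,-0.1,0.5],[0,-2.8,1.5,-0.1,0.5],[0,-2,1,0,0.5]]]}}

```text
t: 40.75
tcp_pos: [0.5108, -0.3921, 0.2481]
orientation: [[0.41, 0.912, -0.024], [0.912, -0.408, 0.046], [0.033, -0.04, -0.999]]
contact_force: [0.0, 0.4, -0.9]
opening: 0.0141
```

Call:
{"op": "servo_tool", "data": {"plan": [[[0,0,0,0,0],[0,0,0,0,0],[0,0,0,0,0],[0,0,0,0,0],[0,0,0,0,0]]]}}

```text
t: 41.25
tcp_pos: [0.5089, -0.3913, 0.2412]
orientation: [[0.411, 0.911, -0.031], [0.911, -0.409, 0.054], [0.037, -0.05, -0.998]]
contact_force: [0.4, -0.2, -0.7]
opening: 0.0141
```

```bash
python3 j.py;  python3 plan.py .5164 -.418 .26 65 5 0 1;python3 - <<'E'
from fit import *
c=get_calibration("wrist");cw=c["cam_to_world"].copy(); f2=grab_frame("wrist"); cv2.imwrite("pics/w11.png",f2); np.save("w11.npy",cw)
f=grab_frame("scene"); cv2.imwrite("pics/s11.png",f)
E
```

```text
41.25 [-0.7876  0.5013  0.2966  1.426   0.0163  1.2059] P 0.0599 tcp [ 0.5089 -0.3913  0.2412] zr -0.0599 zt 0.0163 tau [ -0.3 -57.9  29.7   0.6   0.    0. ] dq [ 0.013 -0.012 -0.011 -0.     0.001  0.   ]
t 41.25 at [ 0.5089 -0.3913  0.2412] yaw 65.7 open 0.0141 F [ 0.4 -0.2 -0.7] q6 1.21 tilt 3.56
dist 0.0335 dyaw -0.7
[[[0.0, -0.4, 0.4, -0.4, 0.1], [0.0, -0.4, 0.4, -0.4, 0.1], [0.0, -0.4, 0.4, -0.4, 0.1], [0.0, -0.4, 0.4, -0.4, 0.1], [0.0, -0.4, 0.4, -0.4, 0.1]]]
```

```bash
cat > tip.py <<'E'
from fit import *
def tip(bx,by,L=.1518,s=None):
    s=s or bot.observe(); b=np.array([bx,by,1.]); b/=np.linalg.norm(b)
    return s["tcp_pos"]+s["orientation"]@(b*L)
if __name__=="__main__":
    c=get_calibration("wrist")
    for b in[(-.033,-.004),(0,0),(.02,0),(-.06,0),(0,.03),(0,-.03)]:
        t=tip(*b); print(b,t.round(4),proj(c,t).round(1))
    s=bot.observe(); print("ball", proj(c,s["tcp_pos"]-s["orientation"]@np.array([0,0,.03])).round(1))
    fc(cv2.imread("pics/w11.png"),c,"L",(350,208),.07,.038,170,55)
E
python3 tip.py
```

```text
(-0.033, -0.004) [ 0.5018 -0.3877  0.0899] [[322.6 196.4]]
(0, 0) [ 0.5044 -0.3834  0.09  ] [[323.3 190.9]]
(0.02, 0) [ 0.5057 -0.3806  0.0901] [[323.3 187.5]]
(-0.06, 0) [ 0.5007 -0.3917  0.0899] [[323.3 201. ]]
(0, 0.03) [ 0.5086 -0.3852  0.0898] [[328.6 190.9]]
(0, -0.03) [ 0.5003 -0.3815  0.0902] [[318.1 190.9]]
ball [[324.2 338.4]]
L [ 0.5177 -0.4126] (array([ 0.512 , -0.4214]), 10920, np.float64(0.0021))
```

```bash
python3 -c "
import cv2
f=cv2.imread('pics/w11.png')
cv2.imwrite('pics/w11c.png',cv2.resize(f[150:370,250:430],None,fx=2.7,fy=2.7,interpolation=cv2.INTER_CUBIC))
f=cv2.imread('pics/s11.png')
cv2.imwrite('pics/s11c.png',cv2.resize(f[80:260,340:560],None,fx=3,fy=3,interpolation=cv2.INTER_CUBIC))"
cat > pl.py <<'E'
import sys
from plan import *
def planr(tx,ty,tz,tyaw,n,g,dec=1):
    "full 3D tool-frame deltas"
    s=bot.observe(); R=s["orientation"]; p=s["tcp_pos"]
    d=R.T@(np.array([tx,ty,tz])-p)*100
    print("t",round(s["t"],2),"at",p.round(4),"yaw",round(yaw(R),1),"total tool cm",d.round(2),"per row",(d/n).round(2),"z",R[:2,2].round(3),"F",s["contact_force"].round(1))
a=[float(v) for v in sys.argv[1:]]
from tip import tip
t=tip(-.033,-.004); s=bot.observe()
print("tip",t.round(4))
# args: desired tip xyz
planr(*(s["tcp_pos"]+np.array(a[:3])-t),None,int(a[3]),0)
E
python3 pl.py .516 -.418 .09 3; python3 pl.py .516 -.418 .012 5
```

```text
tip [ 0.5018 -0.3877  0.0899]
t 41.35 at [ 0.509  -0.3915  0.2415] yaw 65.7 total tool cm [-2.18  2.53 -0.22] per row [-0.73  0.84 -0.07] z [-0.03   0.054] F [ 0.9  0.4 -1.2]
tip [ 0.5018 -0.3877  0.0899]
t 41.35 at [ 0.509  -0.3915  0.2415] yaw 65.7 total tool cm [-2.46  2.92  7.57] per row [-0.49  0.58  1.51] z [-0.03   0.054] F [ 0.9  0.4 -1.2]
```

Call:
{"op": "servo_tool", "data": {"plan": [[[0,-1.1,1.3,-0.1,0],[0,-1.1,1.2,-0.1,0],[0,0,0,0,0],[0,0,0,0,0],[0,0,0,0,0]]]}}

```text
t: 41.85
tcp_pos: [0.5239, -0.4197, 0.2439]
orientation: [[0.408, 0.913, -0.029], [0.912, -0.406, 0.052], [0.036, -0.047, -0.998]]
contact_force: [0.0, 0.9, -0.7]
opening: 0.0142
```

```bash
python3 pl.py .516 -.418 .012 4;python3 - <<'E'
from fit import *
c=get_calibration("wrist"); f=grab_frame("wrist"); cv2.imwrite('pics/w12.png',cv2.resize(f[100:320,230:430],None,fx=2.7,fy=2.7,interpolation=cv2.INTER_CUBIC))
E
```

```text
tip [ 0.5169 -0.4161  0.0923]
t 41.85 at [ 0.5239 -0.4197  0.2439] yaw 65.9 total tool cm [-0.5   0.37  8.01] per row [-0.13  0.09  2.  ] z [-0.029  0.052] F [ 0.   0.9 -0.7]
```

Call:
{"op": "servo_tool", "data": {"plan": [[[0,-0.1,0.1,2,0],[0,-0.1,0.1,2,0],[0,-0.1,0.1,2,0],[0,-0.1,0,1,0],[0,0,0,0,0]]]}}

```text
t: 42.4
tcp_pos: [0.5228, -0.4184, 0.1743]
orientation: [[0.406, 0.913, -0.027], [0.913, -0.405, 0.05], [0.035, -0.045, -0.998]]
contact_force: [-0.4, 0.6, -0.9]
opening: 0.0139
```

```bash
python3 pl.py .516 -.418 .012 4
```

```text
tip [ 0.5162 -0.4152  0.0227]
t 42.4 at [ 0.5228 -0.4184  0.1743] yaw 66.0 total tool cm [-0.3   0.15  1.06] per row [-0.08  0.04  0.26] z [-0.027  0.05 ] F [-0.4  0.6 -0.9]
```

Call:
{"op": "servo_tool", "data": {"plan": [[[0,-0.2,0.1,0.6,0],[0,-0.1,0,0.6,0],[0,0,0,0,0],[0,0,0,0,0],[0,0,0,0,0]]]}}

```text
t: 42.9
tcp_pos: [0.523, -0.4219, 0.1645]
orientation: [[0.406, 0.914, -0.024], [0.913, -0.405, 0.047], [0.034, -0.041, -0.999]]
contact_force: [-0.2, -0.1, -1.8]
opening: 0.0141
```

```bash
python3 pl.py .516 -.418 .012 4
```

```text
tip [ 0.5168 -0.4191  0.0128]
t 42.9 at [ 0.523  -0.4219  0.1645] yaw 66.0 total tool cm [ 0.06 -0.11  0.09] per row [ 0.02 -0.03  0.02] z [-0.024  0.047] F [-0.2 -0.1 -1.8]
```

Call:
{"op": "servo_tool", "data": {"plan": [[[0,0,0,0.4,0],[0,0,0,0.3,0],[0,0,0,0,0],[0,0,0,0,0],[0,0,0,0,0]]]}}

```text
t: 43.4
tcp_pos: [0.5231, -0.4218, 0.1576]
orientation: [[0.406, 0.914, -0.023], [0.913, -0.405, 0.046], [0.033, -0.04, -0.999]]
contact_force: [-0.3, 0.7, -1.5]
opening: 0.0137
```

```bash
python3 pl.py .516 -.418 .056 3
```

```text
tip [ 0.5171 -0.4191  0.006 ]
t 43.4 at [ 0.5231 -0.4218  0.1576] yaw 66.0 total tool cm [ 0.22 -0.34 -4.99] per row [ 0.07 -0.11 -1.66] z [-0.023  0.046] F [-0.3  0.7 -1.5]
```

Tip at the floor (about 6 mm). Up to near the rim, then down.

Call:
{"op": "servo_tool", "data": {"plan": [[[0,0.1,-0.1,-2,0],[0,0.1,-0.1,-2,0],[0,0,-0.1,-1.3,0],[0,0,0,0,0],[0,0,0,0,0]]]}}

```text
t: 43.9
tcp_pos: [0.522, -0.4208, 0.2113]
orientation: [[0.406, 0.914, -0.024], [0.913, -0.405, 0.048], [0.034, -0.041, -0.999]]
contact_force: [-1.0, -0.8, -1.2]
opening: 0.0137
```

```bash
python3 pl.py .516 -.418 .009 3
```

```text
tip [ 0.5158 -0.4179  0.0597]
t 43.9 at [ 0.522  -0.4208  0.2113] yaw 66.0 total tool cm [-0.17  0.23  5.06] per row [-0.06  0.08  1.69] z [-0.024  0.048] F [-1.  -0.8 -1.2]
```

Call:
{"op": "servo_tool", "data": {"plan": [[[0,-0.1,0.1,2,0],[0,-0.1,0.1,2,0],[0,0,0.1,1.2,0],[0,0,0,0,0],[0,0,0,0,0]]]}}

```text
t: 44.4
tcp_pos: [0.5227, -0.4213, 0.1565]
orientation: [[0.406, 0.914, -0.024], [0.913, -0.405, 0.047], [0.034, -0.041, -0.999]]
contact_force: [-0.6, -0.3, 5.4]
opening: 0.0141
```

```bash
python3 pl.py .516 -.418 .009 3
```

```text
tip [ 0.5165 -0.4184  0.0048]
t 44.4 at [ 0.5227 -0.4213  0.1565] yaw 66.0 total tool cm [ 0.03 -0.08 -0.41] per row [ 0.01 -0.03 -0.14] z [-0.024  0.047] F [-0.6 -0.3  5.4]
```

Call:
{"op": "servo_tool", "data": {"plan": [[[0,0.1,-0.1,-2,0],[0,0.1,-0.1,-3,0],[0,0.1,-0.1,-3,0],[0,0,0,-2,0],[0,0,0,0,0]]]}}

```text
t: 44.9
tcp_pos: [0.523, -0.4211, 0.2576]
orientation: [[0.406, 0.914, -0.027], [0.913, -0.404, 0.051], [0.036, -0.045, -0.998]]
contact_force: [-0.0, 0.4, -0.9]
opening: 0.0143
```

```bash
python3 pl.py .3606 -.3075 .105 5;python3 - <<'E'
from h import *
f=crop("top",330,140,450,270,4,"t4.png"); cv2.imwrite("pics/top4.png",f)
E
```

```text
tip [ 0.5163 -0.4177  0.106 ]
t 44.9 at [ 0.523  -0.4211  0.2576] yaw 66.0 total tool cm [  3.74 -18.68   1.09] per row [ 0.75 -3.74  0.22] z [-0.027  0.051] F [-0.   0.4 -0.9]
```

Call:
{"op": "servo_tool", "data": {"plan": [[[0,0.5,-2.3,0.1,0],[0,0.5,-2.3,0.1,0],[0,0.5,-2.3,0.1,0],[0,0.5,-2.3,0.1,0],[0,0.5,-2.3,0.1,0]]]}}

```text
t: 45.45
tcp_pos: [0.4246, -0.3482, 0.2465]
orientation: [[0.406, 0.913, -0.035], [0.913, -0.403, 0.06], [0.041, -0.057, -0.998]]
contact_force: [-0.5, -0.5, -0.0]
opening: 0.0141
```

```bash
python3 pl.py .3606 -.3075 .10 4; python3 j.py
```

```text
tip [ 0.4166 -0.3434  0.095 ]
t 45.45 at [ 0.4246 -0.3482  0.2465] yaw 66.0 total tool cm [ 1.02 -6.59 -0.09] per row [ 0.26 -1.65 -0.02] z [-0.035  0.06 ] F [-0.5 -0.5 -0. ]
45.45 [-0.8402  0.319   0.035   1.3554  0.0138  1.147 ] P 0.0686 tcp [ 0.4246 -0.3482  0.2465] zr -0.0685 zt 0.0138 tau [  0.7 -45.4  30.8   1.1   0.1   0.1] dq [-0.086 -0.472 -0.711 -0.213 -0.007 -0.085]
```

Call:
{"op": "servo_tool", "data": {"plan": [[[0,0.3,-2,0,0],[0,0.2,-1.8,0,0],[0,0.2,-1.3,-0.2,0],[0,0.1,-0.8,0,0],[0,0,0,0,0]]]}}

```text
t: 45.95
tcp_pos: [0.367, -0.3102, 0.2445]
orientation: [[0.406, 0.913, -0.044], [0.913, -0.403, 0.07], [0.047, -0.069, -0.997]]
contact_force: [-1.2, 0.7, -0.7]
opening: 0.014
```

```bash
python3 pl.py .3606 -.3075 .10 4; python3 j.py;python3 - <<'E'
from fit import *
c=get_calibration("wrist");np.save("w13.npy",c["cam_to_world"]); f=grab_frame("wrist");cv2.imwrite('pics/w13.png',f)
E
```

```text
tip [ 0.3577 -0.3039  0.0931]
t 45.95 at [ 0.367  -0.3102  0.2445] yaw 66.0 total tool cm [-0.18  0.36 -0.73] per row [-0.05  0.09 -0.18] z [-0.044  0.07 ] F [-1.2  0.7 -0.7]
45.95 [-0.8757  0.1984 -0.1309  1.3238  0.0113  1.1117] P 0.0823 tcp [ 0.367  -0.3102  0.2445] zr -0.0822 zt 0.0113 tau [ -0.1 -41.4  28.8   1.   -0.   -0. ] dq [ 0.     0.008 -0.012 -0.024  0.005  0.002]
```

```bash
python3 - <<'E'
from fit import *
c=get_calibration("wrist"); c["cam_to_world"]=np.load("w13.npy"); f=cv2.imread("pics/w13.png")
fc(f,c,"M",(330,187),.062,.032,170,45)
fc(f,c,"S",(453,175),.054,.026,150,38)
fc(f,c,"L",(523,232),.07,.038,190,50)
E
python3 pl.py .3606 -.3075 .012 4
```

```text
M [ 0.3629 -0.3044] (array([ 0.3598, -0.3075]), 14605, np.float64(0.002))
S [ 0.4755 -0.3411] (array([ 0.4746, -0.3422]), 15575, np.float64(0.0018))
L [ 0.5159 -0.4145] (array([ 0.5159, -0.4183]), 19226, np.float64(0.0018))
tip [ 0.3582 -0.3043  0.0931]
t 46.0 at [ 0.3674 -0.3106  0.2444] yaw 66.0 total tool cm [-0.57  0.91  8.04] per row [-0.14  0.23  2.01] z [-0.044  0.07 ] F [-0.2  0.6 -1.6]
```

Call:
{"op": "servo_tool", "data": {"plan": [[[0,-0.2,0.3,1.8,0],[0,-0.2,0.2,2,0],[0,-0.1,0.2,2,0],[0,-0.1,0.2,1,0],[0,0,0,0,0]]]}}

```text
t: 46.5
tcp_pos: [0.3733, -0.3176, 0.1719]
orientation: [[0.406, 0.913, -0.042], [0.913, -0.402, 0.068], [0.046, -0.066, -0.997]]
contact_force: [0.3, 0.1, -0.4]
opening: 0.0139
```

```bash
python3 pl.py .3606 -.3075 .008 3
```

```text
tip [ 0.3644 -0.3115  0.0205]
t 46.5 at [ 0.3733 -0.3176  0.1719] yaw 66.1 total tool cm [ 0.16 -0.43  1.29] per row [ 0.05 -0.14  0.43] z [-0.042  0.068] F [ 0.3  0.1 -0.4]
```

Call:
{"op": "servo_tool", "data": {"plan": [[[0,0.1,-0.2,0.6,0],[0,0.1,-0.2,0.6,0],[0,0,0,0,0],[0,0,0,0,0],[0,0,0,0,0]]]}}

```text
t: 47.0
tcp_pos: [0.3709, -0.3141, 0.1612]
orientation: [[0.405, 0.913, -0.04], [0.913, -0.402, 0.066], [0.044, -0.063, -0.997]]
contact_force: [-0.5, -1.0, -0.5]
opening: 0.0142
```

```bash
python3 pl.py .3606 -.3075 .050 3
```

```text
tip [ 0.3623 -0.3084  0.0097]
t 47.0 at [ 0.3709 -0.3141  0.1612] yaw 66.1 total tool cm [ 0.19 -0.44 -4.  ] per row [ 0.06 -0.15 -1.33] z [-0.04   0.066] F [-0.5 -1.  -0.5]
```

Call:
{"op": "servo_tool", "data": {"plan": [[[0,0,0,0.2,0],[0,0.1,-0.1,-2,0],[0,0.1,-0.2,-2,0],[0,0.1,-0.1,-0.8,0],[0,0,0,0,0]]]}}

```text
t: 47.5
tcp_pos: [0.3704, -0.3129, 0.2092]
orientation: [[0.405, 0.913, -0.039], [0.913, -0.402, 0.065], [0.044, -0.062, -0.997]]
contact_force: [0.0, -0.0, -0.7]
opening: 0.0136
```

```bash
python3 pl.py .3606 -.3075 .008 3
```

```text
tip [ 0.3619 -0.3073  0.0577]
t 47.5 at [ 0.3704 -0.3129  0.2092] yaw 66.1 total tool cm [-0.29  0.2   4.96] per row [-0.1   0.07  1.65] z [-0.039  0.065] F [ 0.  -0.  -0.7]
```

Call:
{"op": "servo_tool", "data": {"plan": [[[0,-0.1,0.1,2,0],[0,-0.1,0.1,2,0],[0,-0.1,0,0.9,0],[0,0,0,0,0],[0,0,0,0,0]]]}}

```text
t: 48.0
tcp_pos: [0.369, -0.3133, 0.1573]
orientation: [[0.405, 0.913, -0.039], [0.913, -0.402, 0.065], [0.044, -0.061, -0.997]]
contact_force: [0.1, 0.6, -0.7]
opening: 0.014
```

```bash
python3 pl.py .3606 -.3075 .105 4
```

```text
tip [ 0.3606 -0.3078  0.0058]
t 48.0 at [ 0.369  -0.3133  0.1573] yaw 66.1 total tool cm [ 0.46 -0.62 -9.89] per row [ 0.11 -0.16 -2.47] z [-0.039  0.065] F [ 0.1  0.6 -0.7]
```

Call:
{"op": "servo_tool", "data": {"plan": [[[0,0.1,-0.1,-2.5,0],[0,0.1,-0.2,-3,0],[0,0.1,-0.2,-3,0],[0,0.1,-0.1,-1.5,0],[0,0,0,0,0]]]}}

```text
t: 48.5
tcp_pos: [0.3691, -0.3138, 0.263]
orientation: [[0.405, 0.913, -0.038], [0.913, -0.403, 0.065], [0.044, -0.061, -0.997]]
contact_force: [0.2, -0.8, -1.0]
opening: 0.0141
```

```bash
python3 pl.py .4746 -.3423 .105 5
```

```text
tip [ 0.3607 -0.3083  0.1115]
t 48.5 at [ 0.3691 -0.3138  0.263 ] yaw 66.1 total tool cm [ 1.48 11.81 -0.  ] per row [ 0.3   2.36 -0.  ] z [-0.038  0.065] F [ 0.2 -0.8 -1. ]
```

Call:
{"op": "servo_tool", "data": {"plan": [[[0,0.3,2.5,-0.1,0],[0,0.3,2.5,-0.1,0],[0,0.3,2.5,-0.1,0],[0,0.3,2,-0.1,0],[0,0.2,1.5,0,0]]]}}

```text
t: 49.0
tcp_pos: [0.4774, -0.3464, 0.2604]
orientation: [[0.407, 0.912, -0.038], [0.912, -0.405, 0.063], [0.042, -0.06, -0.997]]
contact_force: [-0.2, -0.3, -0.6]
opening: 0.014
```

Call:
{"op": "servo_tool", "data": {"plan": [[[0,0,0.2,0,0],[0,0,0,0,0],[0,0,0,0,0],[0,0,0,0,0],[0,0,0,0,0]]]}}

```text
t: 49.5
tcp_pos: [0.4784, -0.3465, 0.2574]
orientation: [[0.407, 0.912, -0.041], [0.912, -0.404, 0.066], [0.044, -0.064, -0.997]]
contact_force: [-0.6, 1.0, -1.3]
opening: 0.0139
```

```bash
python3 pl.py .4746 -.3423 .09 3; python3 - <<'E'
from fit import *
c=get_calibration("wrist");np.save("w14.npy",c["cam_to_world"]); f=grab_frame("wrist");cv2.imwrite('pics/w14.png',f)
E
```

```text
tip [ 0.4696 -0.3408  0.1059]
t 49.5 at [ 0.4784 -0.3465  0.2574] yaw 66.0 total tool cm [-0.    0.62  1.56] per row [-0.    0.21  0.52] z [-0.041  0.066] F [-0.6  1.  -1.3]
```

Call:
{"op": "servo_tool", "data": {"plan": [[[0,0,0.6,1,0],[0,0,0,1,0],[0,0,0,0,0],[0,0,0,0,0],[0,0,0,0,0]]]}}

```text
t: 50.05
tcp_pos: [0.4827, -0.3475, 0.2352]
orientation: [[0.408, 0.912, -0.041], [0.912, -0.405, 0.066], [0.044, -0.065, -0.997]]
contact_force: [-0.5, 0.4, -0.2]
opening: 0.0137
```

```bash
python3 pl.py .4746 -.3423 .012 4; python3 - <<'E'
from fit import *
c=get_calibration("wrist");
f0=cv2.imread("pics/w14.png"); c0=dict(c); c0["cam_to_world"]=np.load("w14.npy"); fc(f0,c0,"S",(330,178),.054,.026,170,36)
f=grab_frame("wrist");cv2.imwrite('pics/w15.png',cv2.resize(f[100:320,230:430],None,fx=2.7,fy=2.7,interpolation=cv2.INTER_CUBIC))
fc(f,c,"S",(330,195),.054,.026,170,40)
E
```

```text
tip [ 0.4738 -0.3418  0.0837]
t 50.05 at [ 0.4827 -0.3475  0.2352] yaw 65.9 total tool cm [-0.32  0.56  7.15] per row [-0.08  0.14  1.79] z [-0.041  0.066] F [-0.5  0.4 -0.2]
S [ 0.4759 -0.3369] (array([ 0.4721, -0.3434]), 9116, np.float64(0.0021))
S [ 0.4761 -0.3495] (array([ 0.4718, -0.3459]), 8775, np.float64(0.0023))
```

```bash
python3 - <<'E'
from tip import *
c=get_calibration("wrist"); print(toworld(c,[(325.0,186.3)],.054).round(4))
t=tip(-.033,-.004); print(t, proj(c,t), proj(c,[[*t[:2],.054]]), proj(c,[[.4746,-.3423,.054]]))
E
```

```text
[[ 0.4752 -0.3398  0.054 ]]
[ 0.4738755  -0.34191038  0.0838684 ] [[322.62473848 196.51727677]] [[324.63884834 188.76553166]] [[325.49161321 188.8411126 ]]
```

Call:
{"op": "servo_tool", "data": {"plan": [[[0,-0.1,0.2,1.6,0],[0,-0.1,0.2,1.8,0],[0,-0.1,0.1,1.8,0],[0,0,0,0.5,0],[0,0,0,0,0]]]}}

```text
t: 50.6
tcp_pos: [0.4849, -0.3497, 0.1789]
orientation: [[0.407, 0.912, -0.037], [0.912, -0.405, 0.063], [0.042, -0.06, -0.997]]
contact_force: [0.1, -0.1, -1.5]
opening: 0.014
```

```bash
python3 pl.py .4748 -.3415 .010 3
```

```text
tip [ 0.4767 -0.3445  0.0274]
t 50.6 at [ 0.4849 -0.3497  0.1789] yaw 65.9 total tool cm [ 0.13 -0.19  1.76] per row [ 0.04 -0.06  0.59] z [-0.037  0.063] F [ 0.1 -0.1 -1.5]
```

Call:
{"op": "servo_tool", "data": {"plan": [[[0,0.1,-0.1,0.9,0],[0,0.1,-0.1,0.7,0],[0,0,0,0.2,0],[0,0,0,0,0],[0,0,0,0,0]]]}}

```text
t: 51.1
tcp_pos: [0.484, -0.3463, 0.1623]
orientation: [[0.407, 0.913, -0.035], [0.912, -0.405, 0.06], [0.041, -0.056, -0.998]]
contact_force: [-0.1, 0.4, -0.5]
opening: 0.0141
```

```bash
python3 pl.py .4748 -.3415 .046 3
```

```text
tip [ 0.4761 -0.3415  0.0108]
t 51.1 at [ 0.484  -0.3463  0.1623] yaw 65.9 total tool cm [ 0.09 -0.32 -3.51] per row [ 0.03 -0.11 -1.17] z [-0.035  0.06 ] F [-0.1  0.4 -0.5]
```

Call:
{"op": "servo_tool", "data": {"plan": [[[0,0,-0.1,0.4,0],[0,0,0,0,0],[0,0,0,0,0],[0,0,-0.1,-2,0],[0,0,-0.1,-2,0]]]}}

```text
t: 51.6
tcp_pos: [0.4813, -0.3462, 0.1966]
orientation: [[0.407, 0.912, -0.039], [0.912, -0.405, 0.064], [0.042, -0.061, -0.997]]
contact_force: [-0.1, 0.3, -0.7]
opening: 0.0139
```

Call:
{"op": "servo_tool", "data": {"plan": [[[0,0,0,0,0],[0,0,0,0,0],[0,0,0,0,0],[0,0,0,0,0],[0,0,0,0,0]]]}}

```text
t: 52.1
tcp_pos: [0.4818, -0.3467, 0.1965]
orientation: [[0.407, 0.913, -0.037], [0.912, -0.405, 0.062], [0.042, -0.059, -0.997]]
contact_force: [0.1, 0.9, -1.6]
opening: 0.0137
```

```bash
python3 pl.py .4748 -.3415 .008 3
```

```text
tip [ 0.4736 -0.3416  0.045 ]
t 52.1 at [ 0.4818 -0.3467  0.1965] yaw 65.9 total tool cm [-0.1   0.33  3.69] per row [-0.03  0.11  1.23] z [-0.037  0.062] F [ 0.1  0.9 -1.6]
```

Call:
{"op": "servo_tool", "data": {"plan": [[[0,0,0.1,1.5,0],[0,0,0.1,1.5,0],[0,-0.1,0.1,0.8,0],[0,0,0,0,0],[0,0,0,0,0]]]}}

```text
t: 52.6
tcp_pos: [0.4829, -0.3466, 0.1566]
orientation: [[0.407, 0.913, -0.037], [0.912, -0.405, 0.062], [0.042, -0.059, -0.997]]
contact_force: [-0.1, 0.1, 1.7]
opening: 0.0139
```

```bash
python3 pl.py .4748 -.3415 .008 3
```

```text
tip [ 0.4747 -0.3415  0.0051]
t 52.6 at [ 0.4829 -0.3466  0.1566] yaw 65.9 total tool cm [ 0.01 -0.01 -0.29] per row [ 0.  -0.  -0.1] z [-0.037  0.062] F [-0.1  0.1  1.7]
```

Call:
{"op": "servo_tool", "data": {"plan": [[[0,0,0,0,0],[0,0,0,0,0],[0,0,0,-2,0],[0,0,-0.1,-3,0],[0,0,-0.1,-3,0]]]}}

```text
t: 53.1
tcp_pos: [0.4817, -0.3486, 0.2335]
orientation: [[0.408, 0.912, -0.045], [0.912, -0.404, 0.07], [0.046, -0.07, -0.997]]
contact_force: [0.9, -0.0, -0.3]
opening: 0.0142
```

Call:
{"op": "servo_tool", "data": {"plan": [[[0,0,-0.1,-3,0],[0,0,-0.1,-2,0],[0,0,0,0,0],[0,0,0,0,0],[0,0,0,0,0]]]}}

```text
t: 53.6
tcp_pos: [0.4828, -0.3522, 0.2884]
orientation: [[0.407, 0.912, -0.041], [0.912, -0.404, 0.066], [0.043, -0.064, -0.997]]
contact_force: [-0.1, 0.7, -1.1]
opening: 0.014
```

```bash
python3 j.py; python3 plan.py .51 -.05 .30 70 10 0 1
```

```text
53.6 [-0.7732  0.4166  0.2782  1.5078  0.0185  1.2156] P 0.0754 tcp [ 0.4828 -0.3522  0.2884] zr -0.0753 zt 0.0185 tau [ -0.  -54.3  30.2   0.8   0.1  -0. ] dq [-0.     0.007 -0.023 -0.012 -0.001  0.001]
t 53.6 at [ 0.4828 -0.3522  0.2884] yaw 65.9 open 0.014 F [-0.1  0.7 -1.1] q6 1.22 tilt 4.45
dist 0.3036 dyaw 4.1
[[[0.0, 2.9, -1.0, -0.1, -0.4], [0.0, 2.9, -1.0, -0.1, -0.4], [0.0, 2.9, -0.9, -0.1, -0.4], [0.0, 2.9, -0.9, -0.1, -0.4], [0.0, 2.9, -0.9, -0.1, -0.4]]]
[[[0.0, 2.9, -0.9, -0.1, -0.4], [0.0, 2.9, -0.9, -0.1, -0.4], [0.0, 2.9, -0.8, -0.1, -0.4], [0.0, 2.9, -0.8, -0.1, -0.4], [0.0, 2.9, -0.8, -0.1, -0.4]]]
```

Call:
{"op": "servo_tool", "data": {"plan": [[[0,-0.2,1,0,0],[0,-0.2,1,0,0],[0,-0.2,1,0,0],[0,-0.2,1,0,0],[0,-0.2,1,0,0]]]}}

```text
t: 54.1
tcp_pos: [0.5262, -0.3823, 0.2788]
orientation: [[0.408, 0.912, -0.047], [0.912, -0.404, 0.072], [0.046, -0.072, -0.996]]
contact_force: [-0.1, 0.2, -0.7]
opening: 0.0138
```

```bash
python3 j.py
```

```text
54.1 [-0.76    0.5403  0.4493  1.5631  0.0196  1.2287] P 0.0834 tcp [ 0.5262 -0.3823  0.2788] zr -0.0832 zt 0.0196 tau [ -0.1 -61.5  28.5   0.7   0.1  -0. ] dq [0.025 0.27  0.382 0.129 0.001 0.024]
```

Call:
{"op": "servo_tool", "data": {"plan": [[[0,-0.2,1,0,0],[0,-0.2,1,0,0],[0,-0.2,1,0,0],[0,-0.2,1,0,0],[0,-0.2,1,0,0]]]}}

```text
t: 54.6
tcp_pos: [0.572, -0.4141, 0.2662]
orientation: [[0.408, 0.912, -0.053], [0.912, -0.403, 0.077], [0.049, -0.08, -0.996]]
contact_force: [-0.1, -0.5, -0.6]
opening: 0.0139
```

```bash
python3 j.py
```

```text
54.6 [-0.7484  0.6871  0.671   1.6463  0.0208  1.24  ] P 0.0916 tcp [ 0.572  -0.4141  0.2662] zr -0.0915 zt 0.0208 tau [ -0.  -68.5  27.9   0.7   0.1  -0. ] dq [0.022 0.313 0.496 0.198 0.002 0.02 ]
```

Call:
{"op": "servo_tool", "data": {"plan": [[[0,0.4,-2,-0.5,0],[0,0.4,-2,-0.5,0],[0,0.4,-2,-0.5,0],[0,0.4,-2,-0.5,0],[0,0,0,0,0]]]}}

```text
t: 55.1
tcp_pos: [0.5087, -0.3702, 0.2804]
orientation: [[0.408, 0.911, -0.064], [0.911, -0.402, 0.088], [0.055, -0.094, -0.994]]
contact_force: [0.5, -0.1, -0.6]
opening: 0.0141
```

```bash
python3 j.py
```

```text
55.1 [-0.7651  0.5144  0.4087  1.5725  0.0193  1.2228] P 0.1074 tcp [ 0.5087 -0.3702  0.2804] zr -0.1072 zt 0.0193 tau [ -0.2 -58.3  28.2   1.3   0.   -0. ] dq [ 0.002  0.057  0.027 -0.034  0.003  0.001]
```

Call:
{"op": "servo_tool", "data": {"plan": [[[0,-0.6,2.9,0,0],[0,0.6,-2.9,0,0],[0,-0.6,2.9,0,0],[0,0.6,-2.9,0,0],[0,0,0,0,0]]]}}

```text
t: 55.6
tcp_pos: [0.5084, -0.369, 0.2375]
orientation: [[0.411, 0.904, -0.115], [0.908, -0.396, 0.137], [0.078, -0.16, -0.984]]
contact_force: [0.0, 0.1, 0.3]
opening: 0.0142
```

```bash
python3 j.py
```

```text
55.6 [-0.7644  0.579   0.4013  1.5715  0.0196  1.2237] P 0.1784 tcp [ 0.5084 -0.369   0.2375] zr -0.1774 zt 0.0196 tau [ -0.7 -57.1  25.    1.7  -0.   -0. ] dq [-0.001  0.324  0.212 -0.135  0.006  0.003]
```

Call:
{"op": "servo_tool", "data": {"plan": [[[0,0,0,-2.5,0],[0,0,0,-2.5,0],[0,0,0,-2.5,0],[0,0,0,-2.5,0],[0,0,0,0,0]]]}}

```text
t: 56.1
tcp_pos: [0.524, -0.3858, 0.3206]
orientation: [[0.413, 0.901, -0.131], [0.907, -0.393, 0.153], [0.086, -0.182, -0.98]]
contact_force: [0.5, -0.7, -1.0]
opening: 0.0138
```

```bash
python3 j.py
```

```text
56.1 [-0.7663  0.6816  0.7783  1.869   0.0195  1.2217] P 0.2015 tcp [ 0.524  -0.3858  0.3206] zr -0.2001 zt 0.0195 tau [ -0.3 -63.4  27.3   2.9   0.   -0. ] dq [ 0.004  0.041 -0.055 -0.057  0.002  0.001]
```

Call:
{"op": "servo_tool", "data": {"plan": [[[0,0,0,4,0],[0,0,0,4,0],[0,0,0,0,0],[0,0,0,0,0],[0,0,0,0,0]]]}}

```text
t: 56.6
tcp_pos: [0.5163, -0.3755, 0.2346]
orientation: [[0.413, 0.901, -0.131], [0.907, -0.393, 0.154], [0.087, -0.182, -0.979]]
contact_force: [0.5, 0.4, -0.4]
opening: 0.0136
```

```bash
python3 j.py
```

```text
56.6 [-0.7634  0.6256  0.4692  1.6168  0.0203  1.2245] P 0.2024 tcp [ 0.5163 -0.3755  0.2346] zr -0.201 zt 0.0203 tau [  0.1 -62.9  27.6   2.    0.1   0. ] dq [ 0.002 -0.     0.049  0.012 -0.003 -0.   ]
```

Call:
{"op": "servo_tool", "data": {"plan": [[[0,-0.2,1,-0.2,0],[0,-0.2,1,-0.2,0],[0,-0.2,1,-0.2,0],[0,-0.2,1,-0.2,0],[0,0,0,0,0]]]}}

```text
t: 57.1
tcp_pos: [0.5573, -0.4065, 0.2464]
orientation: [[0.412, 0.904, -0.114], [0.908, -0.396, 0.138], [0.079, -0.161, -0.984]]
contact_force: [-1.0, -0.8, -1.4]
opening: 0.0142
```

```bash
python3 j.py
```

```text
57.1 [-0.7554  0.7347  0.6977  1.7127  0.022   1.2328] P 0.1789 tcp [ 0.5573 -0.4065  0.2464] zr -0.1779 zt 0.022 tau [  0.1 -68.4  28.8   2.    0.1   0. ] dq [ 0.    -0.017  0.031  0.018 -0.003 -0.003]
```

Call:
{"op": "servo_tool", "data": {"plan": [[[0,0.2,-1,-0.2,0],[0,0.2,-1,-0.2,0],[0,0.2,-1,-0.2,0],[0,0.2,-1,-0.2,0],[0,0,0,0,0]]]}}

```text
t: 57.6
tcp_pos: [0.5274, -0.3873, 0.2693]
orientation: [[0.411, 0.906, -0.104], [0.909, -0.398, 0.127], [0.074, -0.146, -0.986]]
contact_force: [-0.9, 0.4, -0.6]
opening: 0.0139
```

```bash
python3 j.py
```

```text
57.6 [-0.7646  0.6282  0.565   1.6712  0.0203  1.224 ] P 0.1636 tcp [ 0.5274 -0.3873  0.2693] zr -0.1629 zt 0.0203 tau [ -0.1 -62.7  27.9   1.7   0.   -0. ] dq [ 0.     0.005  0.032 -0.008  0.003 -0.001]
```

Call:
{"op": "servo_tool", "data": {"plan": [[[0,-0.2,1,-0.2,0],[0,-0.2,1,-0.2,0],[0,-0.2,1,-0.2,0],[0,-0.2,1,-0.2,0],[0,0,0,0,0]]]}}

```text
t: 58.1
tcp_pos: [0.5644, -0.4144, 0.2773]
orientation: [[0.411, 0.907, -0.094], [0.909, -0.399, 0.119], [0.07, -0.135, -0.988]]
contact_force: [-0.6, 0.5, -1.4]
opening: 0.014
```

```bash
python3 j.py
```

```text
58.1 [-0.7565  0.7455  0.7981  1.7742  0.0217  1.2323] P 0.1508 tcp [ 0.5644 -0.4144  0.2773] zr -0.1502 zt 0.0217 tau [  0.1 -69.3  29.    1.8   0.1   0. ] dq [-0.    -0.014 -0.004  0.006 -0.003 -0.002]
```

Call:
{"op": "servo_tool", "data": {"plan": [[[0,0.1,-0.5,0,0],[0,0.1,-0.5,0,0],[0,0.1,-0.5,0,0],[0,0.1,-0.5,0,0],[0,0.1,-0.5,0,0]]]}}

```text
t: 58.6
tcp_pos: [0.5417, -0.3984, 0.2821]
orientation: [[0.411, 0.907, -0.094], [0.909, -0.399, 0.118], [0.07, -0.134, -0.989]]
contact_force: [0.3, 0.9, -0.9]
opening: 0.014
```

```bash
python3 j.py
```

```text
58.6 [-0.762   0.6647  0.6626  1.7185  0.0208  1.2268] P 0.1498 tcp [ 0.5417 -0.3984  0.2821] zr -0.1492 zt 0.0208 tau [  0.1 -64.3  29.3   1.7   0.1   0. ] dq [-0.013 -0.164 -0.26  -0.099 -0.002 -0.011]
```

Call:
{"op": "servo_tool", "data": {"plan": [[[0,0.1,-0.5,0,0],[0,0.1,-0.5,0,0],[0,0.1,-0.5,0,0],[0,0.1,-0.5,0,0],[0,0.1,-0.5,0,0]]]}}

```text
t: 59.1
tcp_pos: [0.5186, -0.382, 0.2873]
orientation: [[0.411, 0.907, -0.093], [0.909, -0.4, 0.117], [0.069, -0.133, -0.989]]
contact_force: [-0.7, 0.2, -0.8]
opening: 0.0138
```

```bash
python3 j.py
```

```text
59.1 [-0.7681  0.5912  0.5474  1.6758  0.0199  1.2209] P 0.1488 tcp [ 0.5186 -0.382   0.2873] zr -0.1483 zt 0.0199 tau [  0.1 -61.3  29.4   1.7   0.1   0. ] dq [-0.013 -0.138 -0.213 -0.076 -0.003 -0.013]
```

Call:
{"op": "servo_tool", "data": {"plan": [[[0,0,0,0,0],[0,0,0,0,0],[0,0,0,0,0],[0,0,0,0,0],[0,0,0,0,0]]]}}

```text
t: 59.6
tcp_pos: [0.5184, -0.382, 0.2874]
orientation: [[0.411, 0.907, -0.093], [0.909, -0.4, 0.117], [0.069, -0.132, -0.989]]
contact_force: [0.6, 0.4, -1.5]
opening: 0.0138
```

```bash
python3 j.py
```

```text
59.6 [-0.7682  0.5904  0.5463  1.6753  0.0199  1.2209] P 0.1485 tcp [ 0.5184 -0.382   0.2874] zr -0.1479 zt 0.0199 tau [  0.  -62.1  28.9   1.5   0.1   0. ] dq [ 0.001  0.004  0.003 -0.002 -0.     0.001]
```

Call:
{"op": "servo_tool", "data": {"plan": [[[0,0,0,-1,0],[0,0,0,1,0],[0,0,0,-1,0],[0,0,0,1,0],[0,0,0,0,0]]]}}

```text
t: 60.1
tcp_pos: [0.5189, -0.3823, 0.286]
orientation: [[0.411, 0.907, -0.094], [0.909, -0.399, 0.118], [0.07, -0.134, -0.988]]
contact_force: [-0.0, -0.1, -1.8]
opening: 0.0138
```

```bash
python3 j.py
```

```text
60.1 [-0.7681  0.5934  0.5476  1.6755  0.0199  1.2209] P 0.1505 tcp [ 0.5189 -0.3823  0.286 ] zr -0.1499 zt 0.0199 tau [  0.2 -64.4  29.7   1.3   0.1   0. ] dq [-0.001 -0.016  0.068  0.035 -0.001  0.001]
```

Call:
{"op": "servo_tool", "data": {"plan": [[[0,0.2,-1,0,0],[0,-0.2,1,0,0],[0,0.2,-1,0,0],[0,-0.2,1,0,0],[0,0,0,0,0]]]}}

```text
t: 60.6
tcp_pos: [0.5185, -0.382, 0.2858]
orientation: [[0.411, 0.907, -0.096], [0.909, -0.399, 0.12], [0.071, -0.137, -0.988]]
contact_force: [0.9, 0.4, -1.8]
opening: 0.0139
```

```bash
python3 j.py
```

```text
60.6 [-0.7681  0.5949  0.5493  1.6784  0.0199  1.2208] P 0.1532 tcp [ 0.5185 -0.382   0.2858] zr -0.1525 zt 0.0199 tau [  0.2 -63.2  29.5   1.6   0.1   0. ] dq [-0.    -0.039 -0.024  0.029 -0.002 -0.002]
```

Call:
{"op": "servo_tool", "data": {"plan": [[[0,-0.3,1.5,-0.2,0],[0,-0.3,1.5,-0.2,0],[0,-0.3,1.5,-0.2,0],[0,-0.3,1.5,-0.2,0],[0,0,0,0,0]]]}}

```text
t: 61.1
tcp_pos: [0.5693, -0.4182, 0.2861]
orientation: [[0.411, 0.907, -0.096], [0.909, -0.399, 0.12], [0.071, -0.137, -0.988]]
contact_force: [0.1, 0.0, -2.5]
opening: 0.0142
```

```bash
python3 j.py
```

```text
61.1 [-0.7556  0.7762  0.8772  1.8251  0.0216  1.2333] P 0.1532 tcp [ 0.5693 -0.4182  0.2861] zr -0.1526 zt 0.0216 tau [  0.2 -71.1  29.4   2.    0.1   0. ] dq [-0.001 -0.031 -0.035  0.003 -0.004 -0.001]
```

Call:
{"op": "servo_tool", "data": {"plan": [[[0,0.3,-1.5,0,0],[0,0.3,-1.5,0,0],[0,0.3,-1.5,0,0],[0,0.3,-1.5,0,0],[0,0,0,0,0]]]}}

```text
t: 61.6
tcp_pos: [0.5164, -0.3808, 0.2943]
orientation: [[0.411, 0.906, -0.099], [0.909, -0.399, 0.122], [0.071, -0.14, -0.988]]
contact_force: [-0.0, -0.2, -0.4]
opening: 0.0139
```

```bash
python3 j.py
```

```text
61.6 [-0.7688  0.5941  0.5682  1.7012  0.0191  1.2199] P 0.1563 tcp [ 0.5164 -0.3808  0.2943] zr -0.1556 zt 0.0191 tau [ -0.1 -61.   27.8   1.5   0.   -0. ] dq [-0.001  0.005  0.007 -0.021  0.003  0.002]
```

Call:
{"op": "servo_tool", "data": {"plan": [[[0,0.6,-3.3,-2,0],[0,0.6,-3.3,-3,0],[0,0,0,0,0],[0,0,0,0,0],[0,0,0,0,0]]]}}

```text
t: 62.1
tcp_pos: [0.4648, -0.3486, 0.3543]
orientation: [[0.411, 0.906, -0.099], [0.909, -0.399, 0.122], [0.071, -0.14, -0.988]]
contact_force: [0.6, 0.3, -1.1]
opening: 0.0137
```

```bash
python3 j.py
```

```text
62.1 [-0.7893  0.467   0.5064  1.7674  0.0159  1.1996] P 0.1573 tcp [ 0.4648 -0.3486  0.3543] zr -0.1566 zt 0.0159 tau [ -0.1 -55.7  28.5   1.7   0.   -0. ] dq [-0.     0.011 -0.012 -0.014  0.001  0.   ]
```

Call:
{"op": "servo_tool", "data": {"plan": [[[0,-0.2,1.2,0.6,0],[0,-0.2,1.4,1.1,0],[0,-0.2,1.4,1.1,0],[0,-0.2,1,0.6,0],[0,-0.1,0.5,0.3,0]]]}}

```text
t: 62.6
tcp_pos: [0.5122, -0.3769, 0.2999]
orientation: [[0.411, 0.906, -0.103], [0.909, -0.398, 0.126], [0.074, -0.146, -0.987]]
contact_force: [-0.1, -0.3, -0.9]
opening: 0.0139
```

```bash
python3 j.py
```

```text
62.6 [-0.769   0.588   0.5705  1.716   0.0192  1.2192] P 0.1627 tcp [ 0.5122 -0.3769  0.2999] zr -0.162 zt 0.0192 tau [  0.  -62.5  28.6   1.6   0.1  -0. ] dq [ 0.016  0.135  0.086 -0.022  0.003  0.014]
```

```bash
python3 - <<'E'
from h import *
c=get_calibration("top")
for z in (0,.12):
    print(z,toworld(c,[(425,160),(505,120),(500,175),(545,195),(510,195),(480,250)],z)[:,:2].round(3).tolist())
E
python3 plan.py .39 -.50 .31 60 5 0 1
```

```text
0 [[0.622, -0.479], [0.758, -0.798], [0.546, -0.748], [0.46, -0.901], [0.469, -0.774], [0.276, -0.637]]
0.12 [[0.589, -0.449], [0.715, -0.746], [0.518, -0.7], [0.438, -0.842], [0.446, -0.724], [0.267, -0.597]]
t 62.6 at [ 0.5122 -0.3769  0.2999] yaw 65.7 open 0.0139 F [-0.1 -0.3 -0.9] q6 1.22 tilt 9.39
dist 0.1738 dyaw -5.7
[[[0.0, -3.2, -1.2, -0.2, 1.1], [0.0, -3.3, -1.1, -0.2, 1.1], [0.0, -3.3, -1.1, -0.2, 1.1], [0.0, -3.3, -1.0, -0.2, 1.1], [0.0, -3.3, -1.0, -0.2, 1.1]]]
```

Call:
{"op": "servo_tool", "data": {"plan": [[[0,-3.2,-1.2,0,1],[0,-3.3,-1.1,0,1],[0,-3.3,-1.1,0,1],[0,-3.3,-1,0,1],[0,-3,-1,0,1]]]}}

```text
t: 63.1
tcp_pos: [0.3954, -0.499, 0.2893]
orientation: [[0.482, 0.869, -0.109], [0.874, -0.468, 0.133], [0.065, -0.159, -0.985]]
contact_force: [0.5, -0.6, -1.2]
opening: 0.0138
```

```bash
python3 j.py; python3 plan.py .435 -.595 .28 60 5 0 1
```

```text
63.1 [-1.0168  0.5995  0.5628  1.7056 -0.0226  1.0547] P 0.1715 tcp [ 0.3954 -0.499   0.2893] zr -0.1706 zt -0.0226 tau [  2.2 -63.   28.3   1.9  -0.    0.3] dq [-0.469  0.067  0.086  0.018 -0.078 -0.285]
t 63.1 at [ 0.3954 -0.499   0.2893] yaw 61.1 open 0.0138 F [ 0.5 -0.6 -1.2] q6 1.05 tilt 9.91
dist 0.1043 dyaw -1.1
[[[0.0, -1.3, 1.6, 0.2, 0.2], [0.0, -1.3, 1.6, 0.2, 0.2], [0.0, -1.3, 1.6, 0.2, 0.2], [0.0, -1.3, 1.6, 0.2, 0.2], [0.0, -1.3, 1.6, 0.2, 0.2]]]
```

Call:
{"op": "servo_tool", "data": {"plan": [[[0,-1,1.6,-0.2,0],[0,-1,1.6,-0.2,0],[0,-1,1.6,-0.2,0],[0,-1,1.6,-0.2,0],[0,-1,1.6,-0.2,0]]]}}

```text
t: 63.6
tcp_pos: [0.4371, -0.5876, 0.2814]
orientation: [[0.49, 0.865, -0.11], [0.869, -0.475, 0.135], [0.065, -0.162, -0.985]]
contact_force: [0.6, -1.7, 0.3]
opening: 0.0141
```

```bash
python3 j.py
```

```text
63.6 [-1.0312  0.9334  1.1749  1.986  -0.0248  1.0494] P 0.1736 tcp [ 0.4371 -0.5876  0.2814] zr -0.1727 zt -0.0248 tau [  0.5 -78.6  19.7   0.7  -0.1   0. ] dq [-0.014  1.002  1.992  0.981  0.    -0.007]
```

Call:
{"op": "servo_tool", "data": {"plan": [[[0,0.5,-1,0,0],[0,0.2,-0.5,0,0],[0,0,0,0,0],[0,0,0,0,0],[0,0,0,0,0]]]}}

```text
t: 64.1
tcp_pos: [0.4307, -0.5807, 0.2682]
orientation: [[0.491, 0.864, -0.115], [0.868, -0.474, 0.145], [0.07, -0.171, -0.983]]
contact_force: [0.2, 0.3, -1.0]
opening: 0.0139
```

```bash
python3 j.py
```

```text
64.1 [-1.0338  0.8793  1.0286  1.9046 -0.025   1.0477] P 0.1845 tcp [ 0.4307 -0.5807  0.2682] zr -0.1834 zt -0.025 tau [ -0.1 -71.9  27.2   1.8  -0.1   0. ] dq [ 0.    -0.033 -0.015  0.004  0.    -0.001]
```

Call:
{"op": "servo_tool", "data": {"plan": [[[0,-0.5,0.8,-0.1,0],[0,-0.5,0.8,-0.1,0],[0,-0.5,0.8,-0.1,0],[0,-0.5,0.8,-0.1,0],[0,-0.5,0.8,-0.1,0]]]}}

```text
t: 64.6
tcp_pos: [0.4433, -0.6065, 0.2656]
orientation: [[0.489, 0.866, -0.102], [0.87, -0.476, 0.125], [0.059, -0.15, -0.987]]
contact_force: [0.3, -1.0, -1.1]
opening: 0.0139
```

```bash
python3 j.py
```

```text
64.6 [-1.0372  0.9934  1.2632  2.0004 -0.0246  1.0428] P 0.1599 tcp [ 0.4433 -0.6065  0.2656] zr -0.1592 zt -0.0246 tau [  0.1 -76.2  26.4   1.9  -0.1   0. ] dq [-0.012  0.01   0.003 -0.113  0.001 -0.015]
```

Call:
{"op": "servo_tool", "data": {"plan": [[[0,-0.5,0.8,0,0],[0,-0.5,0.8,0,0],[0,-0.5,0.8,0,0],[0,0.4,-0.7,0,0],[0,0.4,-0.7,0,0]]]}}

```text
t: 65.1
tcp_pos: [0.4407, -0.6086, 0.2552]
orientation: [[0.488, 0.868, -0.089], [0.871, -0.48, 0.104], [0.048, -0.128, -0.991]]
contact_force: [0.8, -0.5, 0.2]
opening: 0.0142
```

```bash
python3 j.py
```

```text
65.1 [-1.0417  0.9042  1.0543  1.8557 -0.0241  1.0384] P 0.1348 tcp [ 0.4407 -0.6086  0.2552] zr -0.1344 zt -0.0241 tau [ -0.1 -70.7  29.3   2.   -0.1   0. ] dq [-0.006 -0.397 -0.844 -0.439 -0.002 -0.001]
```

Works. Continue inward slowly and watch the rebound.

Call:
{"op": "servo_tool", "data": {"plan": [[[0,0.4,-0.9,-0.3,0],[0,0.4,-0.9,-0.3,0],[0,0.4,-0.9,-0.3,0],[0,0.4,-0.9,0,0],[0,0.4,-0.9,0,0]]]}}

```text
t: 65.6
tcp_pos: [0.4114, -0.57, 0.2696]
orientation: [[0.488, 0.868, -0.088], [0.871, -0.48, 0.103], [0.047, -0.127, -0.991]]
contact_force: [-0.1, 0.1, -1.2]
opening: 0.014
```

```bash
python3 j.py
```

```text
65.6 [-1.0497  0.7324  0.7573  1.7287 -0.025   1.0305] P 0.1331 tcp [ 0.4114 -0.57    0.2696] zr -0.1326 zt -0.025 tau [  0.2 -67.   30.1   1.8  -0.1   0. ] dq [-0.018 -0.316 -0.549 -0.247 -0.003 -0.015]
```

Call:
{"op": "servo_tool", "data": {"plan": [[[0,0.4,-0.9,0,0],[0,0.4,-0.9,0,0],[0,0.4,-0.9,0,0],[0,0.4,-0.9,0,0],[0,0.4,-0.9,0,0]]]}}

```text
t: 66.1
tcp_pos: [0.3811, -0.5303, 0.2766]
orientation: [[0.488, 0.868, -0.086], [0.871, -0.48, 0.099], [0.045, -0.123, -0.991]]
contact_force: [0.3, -0.1, -1.1]
opening: 0.0137
```

```bash
python3 j.py
```

```text
66.1 [-1.0593  0.5947  0.5301  1.635  -0.0261  1.0212] P 0.1288 tcp [ 0.3811 -0.5303  0.2766] zr -0.1284 zt -0.0261 tau [  0.2 -61.   30.    1.6  -0.1   0. ] dq [-0.021 -0.258 -0.404 -0.157 -0.    -0.019]
```

Call:
{"op": "servo_tool", "data": {"plan": [[[0,-0.7,1.4,-0.3,0],[0,-0.7,1.4,-0.3,0],[0,-0.7,1.4,-0.3,0],[0,-0.5,1,-0.3,0],[0,-0.3,0.6,-0.2,0]]]}}

```text
t: 66.6
tcp_pos: [0.4179, -0.5841, 0.2835]
orientation: [[0.489, 0.868, -0.085], [0.871, -0.481, 0.099], [0.045, -0.123, -0.991]]
contact_force: [0.7, 0.8, -0.6]
opening: 0.0139
```

```bash
python3 j.py
```

```text
66.6 [-1.0517  0.7861  0.8933  1.8065 -0.0251  1.029 ] P 0.1284 tcp [ 0.4179 -0.5841  0.2835] zr -0.1281 zt -0.0251 tau [  0.  -71.7  27.    1.   -0.1  -0. ] dq [0.008 0.258 0.518 0.254 0.001 0.007]
```

Call:
{"op": "servo_tool", "data": {"plan": [[[0,-0.5,0.9,-0.1,0],[0,-0.5,0.9,-0.1,0],[0,-0.5,0.9,-0.1,0],[0,-0.6,1.2,0,0],[0,-0.6,1.2,0,0]]]}}

```text
t: 67.1
tcp_pos: [0.4428, -0.6242, 0.2694]
orientation: [[0.488, 0.869, -0.079], [0.872, -0.482, 0.09], [0.04, -0.113, -0.993]]
contact_force: [0.4, -1.1, -1.1]
opening: 0.0141
```

Call:
{"op": "servo_tool", "data": {"plan": [[[0,-0.6,1.2,0,0],[0,-0.6,1.2,0,0],[0,-0.6,1.2,0,0],[0,-0.6,1.2,0,0],[0,-0.6,1.2,0,0]]]}}

```text
t: 67.6
tcp_pos: [0.4612, -0.6536, 0.2444]
orientation: [[0.487, 0.872, -0.05], [0.873, -0.485, 0.045], [0.015, -0.066, -0.998]]
contact_force: [0.4, -0.4, -0.4]
opening: 0.0141
```

```bash
python3 j.py
```

```text
67.6 [-1.0491  1.0144  1.2642  1.8848 -0.021   1.0305] P 0.0642 tcp [ 0.4612 -0.6536  0.2444] zr -0.0642 zt -0.021 tau [ -0.  -78.2  27.6   0.9  -0.1   0. ] dq [ 0.002  0.049 -0.001 -0.158  0.006 -0.001]
```

Call:
{"op": "servo_tool", "data": {"plan": [[[0,0.4,-0.9,-0.5,0],[0,0.4,-0.9,-0.5,0],[0,0.4,-0.9,-0.5,0],[0,0.4,-0.9,0,0],[0,0.4,-0.9,0,0]]]}}

```text
t: 68.1
tcp_pos: [0.4332, -0.6164, 0.2588]
orientation: [[0.487, 0.872, -0.049], [0.873, -0.485, 0.043], [0.014, -0.064, -0.998]]
contact_force: [0.5, -0.1, -1.0]
opening: 0.0143
```

```bash
python3 j.py
```

```text
68.1 [-1.0566  0.7952  0.856   1.6934 -0.0213  1.0228] P 0.0618 tcp [ 0.4332 -0.6164  0.2588] zr -0.0618 zt -0.0213 tau [  0.2 -70.   31.    1.2  -0.1   0. ] dq [-0.016 -0.379 -0.686 -0.333 -0.    -0.018]
```

Call:
{"op": "servo_tool", "data": {"plan": [[[0,0.4,-0.9,0,0],[0,0.4,-0.9,0,0],[0,0.4,-0.9,0,0],[0,0.4,-0.9,0,0],[0,0.4,-0.9,0,0]]]}}

```text
t: 68.6
tcp_pos: [0.4033, -0.5765, 0.2646]
orientation: [[0.487, 0.873, -0.045], [0.874, -0.485, 0.036], [0.01, -0.057, -0.998]]
contact_force: [0.3, 0.0, -0.6]
opening: 0.0139
```

```bash
python3 j.py
```

```text
68.6 [-1.0657  0.6411  0.5882  1.5712 -0.0218  1.0135] P 0.0533 tcp [ 0.4033 -0.5765  0.2646] zr -0.0533 zt -0.0217 tau [  0.2 -63.9  30.9   0.9  -0.1   0. ] dq [-0.02  -0.276 -0.462 -0.202 -0.002 -0.02 ]
```

```bash
python3 plan.py .43 .13 .27 72 35 0 1 | awk 'NR<4||NR==7'
```

```text
t 68.6 at [ 0.4033 -0.5765  0.2646] yaw 60.9 open 0.0139 F [ 0.3  0.  -0.6] q6 1.01 tilt 3.3
dist 0.7071 dyaw 11.1
[[[0.0, 1.8, -0.9, -0.0, -0.3], [0.0, 1.8, -0.9, -0.0, -0.3], [0.0, 1.8, -0.9, -0.0, -0.3], [0.0, 1.8, -0.9, -0.0, -0.3], [0.0, 1.8, -0.9, -0.0, -0.3]]]
[[[0.0, 1.9, -0.7, -0.0, -0.3], [0.0, 1.9, -0.7, -0.0, -0.3], [0.0, 1.9, -0.7, -0.0, -0.3], [0.0, 1.9, -0.7, -0.0, -0.3], [0.0, 1.9, -0.7, -0.0, -0.3]]]
```

Call:
{"op": "servo_tool", "data": {"plan": [[[0,1.8,-0.9,0,-0.3],[0,2.2,-1.1,0,-0.3],[0,2.6,-1.3,0,-0.3],[0,2.6,-1.3,0,-0.3],[0,2.6,-1.3,0,-0.3]]]}}

```text
t: 69.1
tcp_pos: [0.4068, -0.4446, 0.27]
orientation: [[0.467, 0.883, -0.04], [0.884, -0.466, 0.028], [0.006, -0.049, -0.999]]
contact_force: [0.6, 0.1, -0.9]
opening: 0.0142
```

Call:
{"op": "servo_tool", "data": {"plan": [[[0,2.6,-1.2,0,-0.3],[0,2.6,-1.2,0,-0.3],[0,2.6,-1.2,0,-0.3],[0,2.6,-1.2,0,-0.3],[0,2.6,-1.2,0,-0.3]]]}}

```text
t: 69.6
tcp_pos: [0.4137, -0.2967, 0.2765]
orientation: [[0.443, 0.896, -0.033], [0.896, -0.443, 0.021], [0.004, -0.039, -0.999]]
contact_force: [0.6, 0.3, -0.6]
opening: 0.0141
```

```bash
python3 j.py;python3 plan.py .43 .13 .27 72 20 0 1
```

```text
69.6 [-0.7755  0.2106 -0.0344  1.3641 -0.0081  1.2546] P 0.0383 tcp [ 0.4137 -0.2967  0.2765] zr -0.0383 zt -0.0081 tau [ -2.8 -40.7  30.6   0.6  -0.1  -0.4] dq [ 0.413 -0.348 -0.415 -0.087  0.018  0.354]
t 69.6 at [ 0.4137 -0.2967  0.2765] yaw 63.7 open 0.0141 F [ 0.6  0.3 -0.6] q6 1.25 tilt 2.24
dist 0.4271 dyaw 8.3
[[[0.0, 1.9, -0.9, 0.0, -0.4], [0.0, 2.0, -0.9, 0.0, -0.4], [0.0, 2.0, -0.8, 0.0, -0.4], [0.0, 2.0, -0.8, 0.0, -0.4], [0.0, 2.0, -0.8, 0.0, -0.4]]]
[[[0.0, 2.0, -0.8, 0.0, -0.4], [0.0, 2.0, -0.8, 0.0, -0.4], [0.0, 2.0, -0.8, 0.0, -0.4], [0.0, 2.0, -0.8, 0.0, -0.4], [0.0, 2.0, -0.7, 0.0, -0.4]]]
[[[0.0, 2.0, -0.7, 0.0, -0.4], [0.0, 2.0, -0.7, 0.0, -0.4], [0.0, 2.0, -0.7, 0.0, -0.4], [0.0, 2.0, -0.7, 0.0, -0.4], [0.0, 2.0, -0.7, 0.0, -0.4]]]
[[[0.0, 2.0, -0.7, 0.0, -0.4], [0.0, 2.0, -0.6, 0.0, -0.4], [0.0, 2.0, -0.6, 0.0, -0.4], [0.0, 2.0, -0.6, 0.0, -0.4], [0.0, 2.1, -0.6, 0.0, -0.4]]]
```

Tilt is falling nicely. Continue to the tub.

Call:
{"op": "servo_tool", "data": {"plan": [[[0,2.5,-1.1,0,-0.4],[0,2.5,-1,0,-0.4],[0,2.5,-1,0,-0.4],[0,2.5,-1,0,-0.4],[0,2.5,-1,0,-0.4]]]}}

```text
t: 70.1
tcp_pos: [0.4223, -0.1569, 0.282]
orientation: [[0.411, 0.911, -0.024], [0.912, -0.41, 0.015], [0.004, -0.028, -1.0]]
contact_force: [1.0, 0.7, -1.1]
opening: 0.014
```

Call:
{"op": "servo_tool", "data": {"plan": [[[0,2.5,-1,0,-0.4],[0,2.5,-0.9,0,-0.4],[0,2.5,-0.9,0,-0.4],[0,2.5,-0.9,0,-0.4],[0,2.5,-0.9,0,-0.4]]]}}

```text
t: 70.6
tcp_pos: [0.4309, -0.0188, 0.287]
orientation: [[0.378, 0.926, -0.012], [0.926, -0.377, 0.011], [0.005, -0.015, -1.0]]
contact_force: [0.9, -0.4, -1.8]
opening: 0.0137
```

Call:
{"op": "servo_tool", "data": {"plan": [[[0,2.2,-0.8,0,-0.4],[0,2,-0.7,0,-0.4],[0,1.8,-0.6,0,-0.4],[0,1.4,-0.4,0,0],[0,1,-0.2,0,0]]]}}

```text
t: 71.1
tcp_pos: [0.4374, 0.0751, 0.2912]
orientation: [[0.354, 0.935, -0.001], [0.935, -0.354, 0.01], [0.009, -0.004, -1.0]]
contact_force: [0.5, -1.7, -0.8]
opening: 0.0142
```

```bash
python3 j.py; python3 pl.py .4237 .165 .10 5
```

```text
71.1 [-0.0176  0.0487 -0.1861  1.337   0.0099  1.9146] P 0.001 tcp [0.4374 0.0751 0.2912] zr -0.001 zt 0.0099 tau [ -0.9 -33.5  30.1   0.1   0.1  -0.2] dq [ 0.246  0.052  0.071 -0.004 -0.006  0.24 ]
tip [0.4349 0.0721 0.1395]
t 71.1 at [0.4374 0.0751 0.2912] yaw 69.3 total tool cm [ 8.25 -4.32  4.04] per row [ 1.65 -0.86  0.81] z [-0.001  0.01 ] F [ 0.5 -1.7 -0.8]
```

Call:
{"op": "servo_tool", "data": {"plan": [[[0,1.8,-0.9,0,0],[0,1.8,-1,0,0],[0,1.6,-0.9,0,0],[0,1.2,-0.7,0,0],[0,0.7,-0.4,0,0]]]}}

```text
t: 71.6
tcp_pos: [0.4274, 0.1584, 0.2939]
orientation: [[0.355, 0.935, 0.007], [0.935, -0.355, 0.01], [0.012, 0.003, -1.0]]
contact_force: [0.0, 0.2, -1.8]
opening: 0.0136
```

```bash
python3 pl.py .4237 .165 .05 5; python3 - <<'E'
from fit import *
c=get_calibration("wrist");np.save("w16.npy",c["cam_to_world"]); f=grab_frame("wrist");cv2.imwrite('pics/w16.png',f)
E
```

```text
tip [0.4261 0.1554 0.1421]
t 71.6 at [0.4274 0.1584 0.2939] yaw 69.2 total tool cm [ 0.7  -0.58  9.22] per row [ 0.14 -0.12  1.84] z [0.007 0.01 ] F [ 0.   0.2 -1.8]
```

```bash
python3 - <<'E'
from fit import *
c=get_calibration("wrist"); c["cam_to_world"]=np.load("w16.npy")
r=toworld(c,[(284,140),(337,128),(348,184),(293,198)],.03)[:, :2]; print(r.round(4),r.mean(0).round(4))
E
```

```text
[[0.3969 0.2053]
 [0.4597 0.1961]
 [0.4492 0.1285]
 [0.3799 0.1359]] [0.4214 0.1664]
```

Call:
{"op": "servo_tool", "data": {"plan": [[[0,0.3,-0.2,1.5,0],[0,0.2,-0.2,2,0],[0,0.1,-0.1,2,0],[0,0,0,1.5,0],[0,0,0,1,0]]]}}

```text
t: 72.15
tcp_pos: [0.4283, 0.1663, 0.2142]
orientation: [[0.355, 0.935, 0.015], [0.935, -0.355, 0.01], [0.015, 0.01, -1.0]]
contact_force: [0.2, 0.2, 0.0]
opening: 0.014
```

```bash
python3 pl.py .4237 .165 .01 5
```

```text
tip [0.4282 0.1634 0.0625]
t 72.15 at [0.4283 0.1663 0.2142] yaw 69.2 total tool cm [-0.09 -0.53  5.24] per row [-0.02 -0.11  1.05] z [0.015 0.01 ] F [0.2 0.2 0. ]
```

Call:
{"op": "servo_tool", "data": {"plan": [[[0,0,-0.3,1.2,0],[0,0,-0.2,1.5,0],[0,0,-0.1,1.3,0],[0,0,0,0.8,0],[0,0,0,0,0]]]}}

```text
t: 72.65
tcp_pos: [0.4242, 0.1668, 0.164]
orientation: [[0.358, 0.934, 0.016], [0.934, -0.358, 0.009], [0.014, 0.011, -1.0]]
contact_force: [-0.2, -0.2, -1.0]
opening: 0.014
```

```bash
python3 pl.py .4228 .1655 .002 5
```

```text
tip [0.4243 0.1638 0.0122]
t 72.65 at [0.4242 0.1668 0.164 ] yaw 69.0 total tool cm [ 0.09 -0.21  1.02] per row [ 0.02 -0.04  0.2 ] z [0.016 0.009] F [-0.2 -0.2 -1. ]
```

Call:
{"op": "servo_tool", "data": {"plan": [[[0,0.1,-0.1,0.5,0],[0,0,-0.1,0.4,0],[0,0,0,0.2,0],[0,0,0,0,0],[0,0,0,0,0]]]}}

```text
t: 73.15
tcp_pos: [0.4246, 0.1687, 0.1541]
orientation: [[0.358, 0.933, 0.019], [0.933, -0.358, 0.01], [0.016, 0.014, -1.0]]
contact_force: [-0.3, 0.1, -1.2]
opening: 0.0142
```

```bash
python3 pl.py .4228 .1655 .002 5
```

```text
tip [0.4252 0.1657 0.0023]
t 73.15 at [0.4246 0.1687 0.1541] yaw 69.0 total tool cm [-0.11 -0.21  0.02] per row [-0.02 -0.04  0.  ] z [0.019 0.01 ] F [-0.3  0.1 -1.2]
```

Call:
{"op": "servo_tool", "data": {"plan": [[[0,0,0,0.2,0],[0,0,0,0,0],[0.2,0,0,0,0],[0.4,0,0,0,0],[0.6,0,0,0,0]]]}}

```text
t: 73.65
tcp_pos: [0.4266, 0.1692, 0.1545]
orientation: [[0.358, 0.933, 0.025], [0.934, -0.358, 0.011], [0.019, 0.019, -1.0]]
contact_force: [0.5, 0.3, -0.6]
opening: 0.0453
```

Call:
{"op": "servo_tool", "data": {"plan": [[[0.6,0,0,0,0],[0.7,0,0,0,0],[0.7,0,0,0,0],[0.7,0,0,-1,0],[0.7,0,0,-2,0]]]}}

```text
t: 74.15
tcp_pos: [0.4237, 0.1684, 0.1831]
orientation: [[0.358, 0.933, 0.019], [0.934, -0.358, 0.01], [0.016, 0.014, -1.0]]
contact_force: [0.2, -0.1, -0.1]
opening: 0.0596
```

Call:
{"op": "servo_tool", "data": {"plan": [[[0.7,0,0,-2.5,0],[0.7,0,0,-2.5,0],[0.7,0,0,-2.5,0],[0.7,0,0,-1.5,0],[0.7,0,0,0,0]]]}}

```text
t: 74.65
tcp_pos: [0.4225, 0.1676, 0.282]
orientation: [[0.358, 0.933, 0.024], [0.934, -0.358, 0.011], [0.019, 0.018, -1.0]]
contact_force: [0.4, -0.8, 0.1]
opening: 0.0597
```

```bash
python3 j.py; python3 - <<'E'
from fit import *
c=get_calibration("wrist");np.save("w17.npy",c["cam_to_world"]); f=grab_frame("wrist");cv2.imwrite('pics/w17.png',f)
f=crop("top",230,140,450,270,3.6,"t5.png"); cv2.imwrite("pics/top5.png",f)
E
```

```text
74.65 [ 0.1969  0.0508 -0.2065  1.288   0.006   2.1341] P -0.0254 tcp [0.4225 0.1676 0.282 ] zr 0.0254 zt 0.006 tau [  0.  -33.3  30.4   0.3   0.   -0. ] dq [ 0.001  0.001 -0.015 -0.009 -0.     0.001]
```

```bash
python3 plan.py .515 -.283 .22 57 20 .5 1; python3 - <<'E'
from fit import *
f=cv2.imread("pics/top5.png"); c=get_calibration("top")
t=lambda x,y:(230+x/3.6-.36,140+y/3.6-.36)
fc(f,c,"L",t(667,162),.07,.038,120,15)
fc(f,c,"S",t(591,213),.054,.026,120,11)
fc(f,c,"M",t(570,329),.062,.032,120,14)
for n,p in dict(hL=t(586,125),hS=t(524,176),hM=t(493,288)).items(): print(n,toworld(c,[p],.054)[0].round(4))
E
```

```text
t 74.75 at [0.4217 0.1674 0.2797] yaw 69.0 open 0.0597 F [ 0.3 -0.  -0.5] q6 2.13 tilt 1.32
dist 0.4638 dyaw -12.0
[[[0.5, -1.9, 1.2, 0.3, 0.6], [0.5, -1.9, 1.3, 0.3, 0.6], [0.5, -1.9, 1.3, 0.3, 0.6], [0.5, -1.9, 1.3, 0.3, 0.6], [0.5, -1.9, 1.3, 0.3, 0.6]]]
[[[0.5, -1.9, 1.3, 0.3, 0.6], [0.5, -1.9, 1.4, 0.3, 0.6], [0.5, -1.8, 1.4, 0.3, 0.6], [0.5, -1.8, 1.4, 0.3, 0.6], [0.5, -1.8, 1.4, 0.3, 0.6]]]
[[[0.5, -1.8, 1.4, 0.3, 0.6], [0.5, -1.8, 1.5, 0.3, 0.6], [0.5, -1.8, 1.5, 0.3, 0.6], [0.5, -1.7, 1.5, 0.3, 0.6], [0.5, -1.7, 1.5, 0.3, 0.6]]]
[[[0.5, -1.7, 1.5, 0.3, 0.6], [0.5, -1.7, 1.5, 0.3, 0.6], [0.5, -1.7, 1.6, 0.3, 0.6], [0.5, -1.7, 1.6, 0.3, 0.6], [0.5, -1.7, 1.6, 0.3, 0.6]]]
L [ 0.5158 -0.416 ] (array([ 0.5165, -0.4182]), 2121, np.float64(0.0021))
S [ 0.4732 -0.3394] (array([ 0.4746, -0.3426]), 1469, np.float64(0.0021))
M [ 0.3591 -0.3064] (array([ 0.3607, -0.3079]), 1874, np.float64(0.0021))
hL [ 0.5625 -0.3433  0.054 ]
hS [ 0.515  -0.2771  0.054 ]
hM [ 0.4054 -0.2366  0.054 ]
```

Call:
{"op": "servo_tool", "data": {"plan": [[[0.5,-1.7,1.1,0,0.6],[0.5,-2.2,1.4,0,0.6],[0.5,-2.4,1.6,0,0.6],[0.5,-2.4,1.6,0,0.6],[0.5,-2.4,1.6,0.2,0.6]]]}}

```text
t: 75.25
tcp_pos: [0.4445, 0.036, 0.271]
orientation: [[0.401, 0.916, 0.011], [0.916, -0.401, 0.011], [0.015, 0.006, -1.0]]
contact_force: [0.5, 0.7, 0.3]
opening: 0.0427
```

Call:
{"op": "servo_tool", "data": {"plan": [[[0.5,-2.3,1.6,0.3,0.6],[0.5,-2.3,1.7,0.3,0.6],[0.5,-2.3,1.7,0.3,0.6],[0.5,-2.3,1.8,0.3,0.6],[0.5,-2.2,1.8,0.3,0.6]]]}}

```text
t: 75.75
tcp_pos: [0.4713, -0.1084, 0.2469]
orientation: [[0.451, 0.893, 0.001], [0.893, -0.451, 0.015], [0.013, -0.006, -1.0]]
contact_force: [0.6, 0.4, 0.1]
opening: 0.0423
```

```bash
python3 j.py; python3 plan.py .515 -.283 .20 57 10 .5 1
```

```text
75.75 [-0.4003  0.1416 -0.1905  1.2439  0.0138  1.6379] P 0.0052 tcp [ 0.4713 -0.1084  0.2469] zr -0.0052 zt 0.0138 tau [  2.1 -39.5  28.6   0.3  -0.    0.4] dq [-0.517  0.264  0.184 -0.048  0.003 -0.401]
t 75.75 at [ 0.4713 -0.1084  0.2469] yaw 63.2 open 0.0423 F [0.6 0.4 0.1] q6 1.64 tilt 0.85
dist 0.186 dyaw -6.2
[[[0.5, -1.4, 1.2, 0.5, 0.6], [0.5, -1.3, 1.2, 0.5, 0.6], [0.5, -1.3, 1.2, 0.5, 0.6], [0.5, -1.3, 1.2, 0.5, 0.6], [0.5, -1.3, 1.2, 0.5, 0.6]]]
[[[0.5, -1.3, 1.2, 0.5, 0.6], [0.5, -1.3, 1.3, 0.5, 0.6], [0.5, -1.3, 1.3, 0.5, 0.6], [0.5, -1.3, 1.3, 0.5, 0.6], [0.5, -1.2, 1.3, 0.5, 0.6]]]
```

Call:
{"op": "servo_tool", "data": {"plan": [[[0.5,-2,1.7,0.5,0.6],[0.5,-2,1.8,0.5,0.6],[0.5,-1.8,1.6,0.5,0.6],[0.5,-1.6,1.4,0.4,0.6],[0.5,-1.2,1.1,0.3,0.6]]]}}

```text
t: 76.25
tcp_pos: [0.4951, -0.2243, 0.214]
orientation: [[0.501, 0.865, -0.01], [0.865, -0.501, 0.021], [0.013, -0.019, -1.0]]
contact_force: [-0.2, -0.1, -0.0]
opening: 0.0429
```

```bash
python3 j.py; python3 plan.py .5067 -.294 .15 57 5 .5 1
```

```text
76.25 [-0.5793  0.2819 -0.094   1.2149  0.012   1.5164] P 0.02 tcp [ 0.4951 -0.2243  0.214 ] zr -0.02 zt 0.012 tau [  0.6 -46.5  28.7   0.2  -0.    0.1] dq [-0.223  0.22   0.175 -0.012  0.001 -0.109]
t 76.25 at [ 0.4951 -0.2243  0.214 ] yaw 59.9 open 0.0429 F [-0.2 -0.1 -0. ] q6 1.52 tilt 1.34
dist 0.0953 dyaw -2.9
[[[0.5, -1.1, 0.9, 1.3, 0.6], [0.5, -1.1, 0.9, 1.3, 0.6], [0.5, -1.1, 0.9, 1.3, 0.6], [0.5, -1.1, 0.9, 1.3, 0.6], [0.5, -1.1, 0.9, 1.3, 0.6]]]
```

Call:
{"op": "servo_tool", "data": {"plan": [[[0.5,-1.2,1,1,0.7],[0.5,-1.2,1,1,0.7],[0.5,-1.1,0.9,1,0.7],[0.5,-0.8,0.7,1,0.7],[0.5,-0.5,0.3,0.5,0]]]}}

```text
t: 76.75
tcp_pos: [0.5025, -0.2884, 0.161]
orientation: [[0.547, 0.837, -0.014], [0.837, -0.546, 0.024], [0.013, -0.025, -1.0]]
contact_force: [-0.1, -0.1, -0.5]
opening: 0.043
```

```bash
python3 j.py; python3 plan.py .5067 -.294 .047 57 5 .5 1; python3 - <<'E'
from fit import *
c=get_calibration("wrist");np.save("w18.npy",c["cam_to_world"]); f=grab_frame("wrist");cv2.imwrite('pics/w18.png',f)
E
```

```text
76.75 [-0.6645  0.3824 -0.0846  1.1294  0.0104  1.4845] P 0.0256 tcp [ 0.5025 -0.2884  0.161 ] zr -0.0256 zt 0.0104 tau [  0.2 -50.6  28.6   0.2   0.    0.1] dq [-0.087  0.083 -0.015 -0.091  0.    -0.09 ]
t 76.75 at [ 0.5025 -0.2884  0.161 ] yaw 56.9 open 0.043 F [-0.1 -0.1 -0.5] q6 1.48 tilt 1.58
dist 0.1142 dyaw 0.1
[[[0.5, -0.0, 0.1, 2.3, -0.0], [0.5, -0.0, 0.1, 2.3, -0.0], [0.5, -0.0, 0.1, 2.3, -0.0], [0.5, -0.0, 0.1, 2.3, -0.0], [0.5, -0.0, 0.1, 2.3, -0.0]]]
```

```bash
python3 - <<'E'
from fit import *
c=get_calibration("wrist"); c["cam_to_world"]=np.load("w18.npy"); f=cv2.imread("pics/w18.png")
fc(f,c,"S",(333,277),.054,.026,200,45)
for n,a,b in [("hS",(337.5,181),(336.5,232)),("hM",(191,213),(193,262)),("hL",(433,218),(433,265))]:
    w=toworld(c,[a,b],.054); d=w[0]-w[1]; print(n,w.round(4)[:,:2],np.linalg.norm(d),np.degrees(np.arctan2(d[1],d[0])))
E
```

```text
S [ 0.4758 -0.3382] (array([ 0.4739, -0.3418]), 20604, np.float64(0.0019))
hS [[ 0.5204 -0.2744]
 [ 0.4986 -0.3073]] 0.03946777930824145 56.517402821946504
hM [[ 0.4143 -0.2354]
 [ 0.3889 -0.268 ]] 0.04134726141343039 52.032345227076966
hL [[ 0.5649 -0.3366]
 [ 0.547  -0.3713]] 0.03906481321306154 62.68326211358566
```

Call:
{"op": "servo_tool", "data": {"plan": [[[0.5,-0.1,0.3,2,0],[0.5,-0.1,0.3,2.6,0],[0.5,-0.1,0.2,2.6,0],[0.5,0,0.1,2.2,0],[0.5,0,0,1,0]]]}}

```text
t: 77.3
tcp_pos: [0.5087, -0.2943, 0.056]
orientation: [[0.545, 0.838, -0.009], [0.838, -0.545, 0.021], [0.013, -0.019, -1.0]]
contact_force: [-0.5, 0.4, 0.8]
opening: 0.0426
```

```bash
python3 j.py; python3 plan.py .507 -.2935 .047 56.5 5 .5 2
```

```text
77.3 [-0.6661  0.4801 -0.2118  0.8992  0.0108  1.4814] P 0.0203 tcp [ 0.5087 -0.2943  0.056 ] zr -0.0203 zt 0.0108 tau [ -0.2 -53.   26.1   0.1   0.    0. ] dq [ 0.007  0.085 -0.113 -0.212  0.001  0.001]
t 77.3 at [ 0.5087 -0.2943  0.056 ] yaw 56.9 open 0.0426 F [-0.5  0.4  0.8] q6 1.48 tilt 1.32
dist 0.0092 dyaw -0.4
[[[0.5, -0.01, -0.04, 0.18, 0.1], [0.5, -0.01, -0.04, 0.18, 0.1], [0.5, -0.01, -0.04, 0.18, 0.1], [0.5, -0.01, -0.04, 0.18, 0.1], [0.5, -0.01, -0.04, 0.18, 0.1]]]
```

Call:
{"op": "servo_tool", "data": {"plan": [[[0.5,0,-0.1,0.6,0],[0.5,0,0,0,0],[0.2,0,0,0,0],[0,0,0,0,0],[0,0,0,0,0]]], "force": 40}}

```text
t: 77.8
tcp_pos: [0.5085, -0.2932, 0.0518]
orientation: [[0.544, 0.839, -0.008], [0.839, -0.544, 0.02], [0.013, -0.018, -1.0]]
contact_force: [0.2, -0.4, -3.9]
opening: 0.0131
```

```bash
python3 j.py; python3 plan.py .5214 -.0789 .0485 70 15 0 1
```

```text
77.8 [-0.665   0.4821 -0.2205  0.8869  0.011   1.4813] P 0.0187 tcp [ 0.5085 -0.2932  0.0518] zr -0.0187 zt 0.011 tau [  0.2 -54.5  26.4   0.2  -0.1  -0. ] dq [ 0.001 -0.005  0.003  0.005  0.01  -0.002]
t 77.8 at [ 0.5085 -0.2932  0.0518] yaw 57.0 open 0.0131 F [ 0.2 -0.4 -3.9] q6 1.48 tilt 1.24
dist 0.2147 dyaw 13.0
[[[0.0, 1.2, -0.7, 0.0, -0.9], [0.0, 1.3, -0.7, 0.0, -0.9], [0.0, 1.3, -0.7, 0.0, -0.9], [0.0, 1.3, -0.6, 0.0, -0.9], [0.0, 1.3, -0.6, 0.0, -0.9]]]
[[[0.0, 1.3, -0.6, 0.0, -0.9], [0.0, 1.3, -0.6, 0.0, -0.9], [0.0, 1.3, -0.6, 0.0, -0.9], [0.0, 1.3, -0.6, 0.0, -0.9], [0.0, 1.3, -0.5, 0.0, -0.9]]]
[[[0.0, 1.3, -0.5, 0.0, -0.9], [0.0, 1.3, -0.5, 0.0, -0.9], [0.0, 1.4, -0.5, 0.0, -0.9], [0.0, 1.4, -0.4, 0.0, -0.9], [0.0, 1.4, -0.4, 0.0, -0.9]]]
```

Call:
{"op": "servo_tool", "data": {"plan": [[[0,1.3,-0.7,0.2,-0.9],[0,1.7,-0.9,0.1,-0.9],[0,1.7,-0.9,0,-0.9],[0,1.7,-0.8,0,-0.9],[0,1.7,-0.8,0,-0.9]]]}}

```text
t: 78.3
tcp_pos: [0.5158, -0.1978, 0.0514]
orientation: [[0.474, 0.881, -0.005], [0.881, -0.474, 0.018], [0.014, -0.013, -1.0]]
contact_force: [-0.3, -1.7, -3.0]
opening: 0.0133
```

```bash
python3 j.py; python3 plan.py .5214 -.0789 .0490 70 8 0 1
```

```text
78.3 [-0.5183  0.4225 -0.3205  0.8416  0.0134  1.5459] P 0.0138 tcp [ 0.5158 -0.1978  0.0514] zr -0.0138 zt 0.0134 tau [ -1.7 -49.4  25.4   0.5   0.2  -0.2] dq [ 0.34  -0.115 -0.186 -0.061  0.014  0.159]
t 78.3 at [ 0.5158 -0.1978  0.0514] yaw 61.7 open 0.0133 F [-0.3 -1.7 -3. ] q6 1.55 tilt 1.1
dist 0.119 dyaw 8.3
[[[0.0, 1.3, -0.6, 0.0, -1.0], [0.0, 1.4, -0.6, 0.0, -1.0], [0.0, 1.4, -0.6, 0.0, -1.0], [0.0, 1.4, -0.6, 0.0, -1.0], [0.0, 1.4, -0.5, 0.0, -1.0]]]
[[[0.0, 1.4, -0.5, 0.0, -1.0], [0.0, 1.4, -0.5, 0.0, -1.0], [0.0, 1.4, -0.5, 0.0, -1.0]]]
```

Call:
{"op": "servo_tool", "data": {"plan": [[[0,1.7,-0.7,0.1,-1],[0,1.7,-0.7,0,-1],[0,1.7,-0.7,0,-1],[0,1.6,-0.7,0,-1],[0,1.5,-0.5,0,-1]]]}}

```text
t: 78.8
tcp_pos: [0.5186, -0.0952, 0.0516]
orientation: [[0.381, 0.924, -0.01], [0.924, -0.381, 0.022], [0.017, -0.017, -1.0]]
contact_force: [-0.0, -0.8, -3.3]
opening: 0.0132
```

```bash
python3 j.py; python3 plan.py .5214 -.0789 .0490 70 3 0 1
```

```text
78.8 [-0.3431  0.3828 -0.3835  0.8209  0.0174  1.6188] P 0.0164 tcp [ 0.5186 -0.0952  0.0516] zr -0.0164 zt 0.0174 tau [ -1.2 -47.1  24.6   0.4   0.3  -0.1] dq [ 0.333 -0.048 -0.069 -0.02   0.011  0.124]
t 78.8 at [ 0.5186 -0.0952  0.0516] yaw 67.6 open 0.0132 F [-0.  -0.8 -3.3] q6 1.62 tilt 1.37
dist 0.0167 dyaw 2.4
[[[0.0, 0.5, -0.1, 0.1, -0.8], [0.0, 0.5, -0.1, 0.1, -0.8], [0.0, 0.5, -0.1, 0.1, -0.8]]]
```

Call:
{"op": "servo_tool", "data": {"plan": [[[0,0.7,-0.2,0.1,-0.8],[0,0.5,-0.2,0.1,-0.8],[0,0.3,0,0.1,0],[0,0,0,0,0],[0,0,0,0,0]]]}}

```text
t: 79.3
tcp_pos: [0.5197, -0.0757, 0.051]
orientation: [[0.346, 0.938, -0.009], [0.938, -0.346, 0.015], [0.011, -0.014, -1.0]]
contact_force: [0.3, -1.9, -0.9]
opening: 0.0132
```

```bash
python3 j.py; python3 plan.py .5214 -.0789 .0490 70 3 0 1
```

```text
79.3 [-0.304   0.3783 -0.3924  0.8132  0.0119  1.6202] P 0.0131 tcp [ 0.5197 -0.0757  0.051 ] zr -0.0131 zt 0.0119 tau [  1.1 -46.2  24.    0.5   0.5   0. ] dq [ 0.004 -0.004 -0.003 -0.002 -0.005 -0.001]
t 79.3 at [ 0.5197 -0.0757  0.051 ] yaw 69.7 open 0.0132 F [ 0.3 -1.9 -0.9] q6 1.62 tilt 1.02
dist 0.0041 dyaw 0.3
[[[0.0, -0.1, 0.1, 0.1, -0.1], [0.0, -0.1, 0.1, 0.1, -0.1], [0.0, -0.1, 0.1, 0.1, -0.1]]]
```

Within 4 mm. Release and go up, looking.

Call:
{"op": "servo_tool", "data": {"plan": [[[0,-0.2,0.1,0,0],[0.5,0,0,0,0],[0.5,0,0,0,0],[0.5,0,0,0,0],[0.5,0,0,-2,0]]]}}

```text
t: 79.8
tcp_pos: [0.5173, -0.0762, 0.0682]
orientation: [[0.346, 0.938, -0.015], [0.938, -0.346, 0.022], [0.016, -0.022, -1.0]]
contact_force: [0.2, -0.2, 0.2]
opening: 0.0432
```

Call:
{"op": "servo_tool", "data": {"plan": [[[0.5,0,0,-2.5,0],[0.5,0.3,0,-2.5,0],[0.5,0.3,0,-2.5,0],[0.5,0.3,0,-2,0],[0.5,0,0,0,0]]]}}

```text
t: 80.3
tcp_pos: [0.522, -0.0706, 0.167]
orientation: [[0.347, 0.938, -0.015], [0.938, -0.347, 0.023], [0.016, -0.022, -1.0]]
contact_force: [0.8, -0.1, 0.3]
opening: 0.0428
```

```bash
python3 j.py; python3 plan.py .40 -.254 .20 54 10 .5 1; python3 - <<'E'
from fit import *
c=get_calibration("wrist");np.save("w19.npy",c["cam_to_world"]); f=grab_frame("wrist");cv2.imwrite('pics/w19.png',f)
E
```

```text
80.3 [-0.296   0.2777 -0.2189  1.0952  0.0171  1.6293] P 0.0211 tcp [ 0.522  -0.0706  0.167 ] zr -0.0211 zt 0.0171 tau [  0.2 -44.2  27.7   1.    0.1   0. ] dq [-0.005  0.018 -0.037 -0.026 -0.003 -0.003]
t 80.3 at [ 0.522  -0.0706  0.167 ] yaw 69.7 open 0.0428 F [ 0.8 -0.1  0.3] q6 1.63 tilt 1.56
dist 0.2227 dyaw -15.7
[[[0.5, -2.1, -0.5, -0.3, 1.6], [0.5, -2.2, -0.4, -0.3, 1.6], [0.5, -2.2, -0.4, -0.3, 1.6], [0.5, -2.2, -0.3, -0.3, 1.6], [0.5, -2.2, -0.3, -0.3, 1.6]]]
[[[0.5, -2.2, -0.2, -0.3, 1.6], [0.5, -2.2, -0.1, -0.3, 1.6], [0.5, -2.2, -0.1, -0.3, 1.6], [0.5, -2.2, -0.0, -0.3, 1.6], [0.5, -2.2, 0.0, -0.3, 1.6]]]
```

Call:
{"op": "servo_tool", "data": {"plan": [[[0.5,-1.7,-0.4,-0.2,1.5],[0.5,-2.2,-0.5,-0.2,1.5],[0.5,-2.4,-0.4,-0.2,1.5],[0.5,-2.4,-0.4,-0.2,1.5],[0.5,-2.4,-0.3,0,1.5]]]}}

```text
t: 80.85
tcp_pos: [0.4548, -0.1644, 0.1657]
orientation: [[0.467, 0.884, -0.025], [0.884, -0.466, 0.027], [0.012, -0.034, -0.999]]
contact_force: [-0.7, -0.9, -0.1]
opening: 0.0426
```

```bash
python3 j.py; python3 plan.py .40 -.252 .16 55 5 .5 1; python3 - <<'E'
from fit import *
c=get_calibration("wrist"); c["cam_to_world"]=np.load("w19.npy"); f=cv2.imread("pics/w19.png")
fc(f,c,"S",(326,281),.054,.026,200,40)
P=white(f,c,(180,200,490,305),0,140)
print(mat(P,[.501,-.133,-.334],np.array([.0445]*3))[1])
E
```

```text
80.85 [-0.5195  0.2106 -0.3117  1.0834  0.0109  1.5364] P 0.0348 tcp [ 0.4548 -0.1644  0.1657] zr -0.0348 zt 0.0109 tau [  3.  -39.8  27.7   0.6   0.1   0.3] dq [-0.514 -0.095 -0.175 -0.052 -0.019 -0.238]
t 80.85 at [ 0.4548 -0.1644  0.1657] yaw 62.2 open 0.0426 F [-0.7 -0.9 -0.1] q6 1.54 tilt 2.09
dist 0.1035 dyaw -7.2
[[[0.5, -2.1, -0.2, 0.1, 1.4], [0.5, -2.1, -0.1, 0.1, 1.4], [0.5, -2.1, -0.0, 0.1, 1.4], [0.5, -2.1, 0.0, 0.1, 1.4], [0.5, -2.1, 0.1, 0.1, 1.4]]]
S [ 0.4998 -0.1295] (array([ 0.4981, -0.1318]), 20075, np.float64(0.0018))
[[ 0.4115524  -0.1024846 ]
 [ 0.50129644 -0.1336456 ]
 [ 0.59104048 -0.1648066 ]]
```

Call:
{"op": "servo_tool", "data": {"plan": [[[0.5,-2.3,-0.2,0,1.5],[0.5,-2.2,-0.1,0,1.5],[0.5,-2,0,0,1.5],[0.5,-1.6,0,0,1.4],[0.5,-1,0,0,1]]]}}

```text
t: 81.35
tcp_pos: [0.3988, -0.2437, 0.157]
orientation: [[0.577, 0.816, -0.035], [0.817, -0.576, 0.034], [0.008, -0.048, -0.999]]
contact_force: [-0.2, -0.6, 0.2]
opening: 0.0428
```

Call:
{"op": "servo_tool", "data": {"plan": [[[0.5,0,0,0,0],[0.5,0,0,0,0],[0.5,0,0,0,0],[0.5,0,0,0,0],[0.5,0,0,0,0]]]}}

```text
t: 81.85
tcp_pos: [0.398, -0.2422, 0.1546]
orientation: [[0.576, 0.816, -0.037], [0.817, -0.575, 0.037], [0.009, -0.052, -0.999]]
contact_force: [0.6, 0.3, -0.1]
opening: 0.0427
```

```bash
python3 j.py; python3 plan.py .398 -.2545 .047 55 5 .5 1; python3 - <<'E'
from fit import *
c=get_calibration("wrist");np.save("w20.npy",c["cam_to_world"]); f=grab_frame("wrist");cv2.imwrite('pics/w20.png',f)
E
```

```text
81.85 [-0.7211  0.201  -0.354   1.0683  0.0031  1.4636] P 0.0525 tcp [ 0.398  -0.2422  0.1546] zr -0.0524 zt 0.0031 tau [ -0.1 -38.7  27.    0.5   0.    0. ] dq [ 0.011  0.001 -0.001 -0.     0.001  0.   ]
t 81.85 at [ 0.398  -0.2422  0.1546] yaw 54.8 open 0.0427 F [ 0.6  0.3 -0.1] q6 1.46 tilt 3.01
dist 0.1083 dyaw 0.2
[[[0.5, -0.2, 0.1, 2.2, -0.0], [0.5, -0.2, 0.1, 2.2, -0.0], [0.5, -0.2, 0.1, 2.2, -0.0], [0.5, -0.2, 0.1, 2.2, -0.0], [0.5, -0.2, 0.1, 2.2, -0.0]]]
```

```bash
python3 - <<'E'
from fit import *
c=get_calibration("wrist"); c["cam_to_world"]=np.load("w20.npy"); f=cv2.imread("pics/w20.png")
fc(f,c,"M",(337,299),.062,.032,200,50)
for n,a,b in [("hM",(338,192),(339,248))]:
    w=toworld(c,[a,b],.054); d=w[0]-w[1]; print(n,w.round(4)[:,:2],w.mean(0),np.linalg.norm(d),np.degrees(np.arctan2(d[1],d[0])))
s=bot.observe(); R=s["orientation"]
for T in [(.398,-.2545,.047),(.4005,-.253,.047)]: print((R.T@(np.array(T)-s["tcp_pos"])*100).round(2))
E
```

```text
M [ 0.3637 -0.3003] (array([ 0.3601, -0.3069]), 22118, np.float64(0.0019))
hM [[ 0.4105 -0.233 ]
 [ 0.3867 -0.2691]] [ 0.39861483 -0.2510754   0.054     ] 0.04325880423721168 56.60689687839078
[-1.1   1.26 10.71]
[-0.84  1.37 10.7 ]
```

Call:
{"op": "servo_tool", "data": {"plan": [[[0.5,-0.3,0.4,2,0],[0.5,-0.3,0.4,2.6,0],[0.5,-0.3,0.3,2.6,0],[0.5,-0.1,0.2,2,0],[0.5,0,0,0.8,0]]]}}

```text
t: 82.4
tcp_pos: [0.4031, -0.2554, 0.0539]
orientation: [[0.573, 0.819, -0.031], [0.82, -0.572, 0.031], [0.008, -0.043, -0.999]]
contact_force: [-0.8, 0.2, -0.5]
opening: 0.0424
```

```bash
python3 j.py; python3 plan.py .3985 -.2535 .047 55 3 .5 1
```

```text
82.4 [-0.7347  0.318  -0.4771  0.8193  0.0026  1.446 ] P 0.0437 tcp [ 0.4031 -0.2554  0.0539] zr -0.0437 zt 0.0026 tau [ -0.2 -41.9  23.8   0.2   0.   -0. ] dq [ 0.006  0.085 -0.095 -0.19   0.002  0.001]
t 82.4 at [ 0.4031 -0.2554  0.0539] yaw 55.0 open 0.0424 F [-0.8  0.2 -0.5] q6 1.45 tilt 2.51
dist 0.0085 dyaw -0.0
[[[0.5, -0.0, -0.2, 0.2, 0.0], [0.5, -0.0, -0.2, 0.2, 0.0], [0.5, -0.0, -0.2, 0.2, 0.0]]]
```

Call:
{"op": "servo_tool", "data": {"plan": [[[0.5,0,-0.4,0.5,0],[0.5,0,0,0,0],[0.2,0,0,0,0],[0,0,0,0,0],[0,0,0,0,0]]], "force": 40}}

```text
t: 82.9
tcp_pos: [0.4004, -0.2527, 0.0507]
orientation: [[0.572, 0.82, -0.029], [0.82, -0.571, 0.03], [0.008, -0.041, -0.999]]
contact_force: [-0.9, -0.6, -2.6]
opening: 0.0132
```

```bash
python3 j.py; python3 plan.py .4344 -.0427 .049 69 12 0 1
```

```text
82.9 [-0.7343  0.3147 -0.4919  0.8058  0.0026  1.445 ] P 0.0416 tcp [ 0.4004 -0.2527  0.0507] zr -0.0416 zt 0.0026 tau [  0.5 -41.9  23.4   0.5   0.2  -0. ] dq [ 0.001 -0.007  0.002  0.007 -0.006  0.001]
t 82.9 at [ 0.4004 -0.2527  0.0507] yaw 55.1 open 0.0132 F [-0.9 -0.6 -2.6] q6 1.45 tilt 2.39
dist 0.2128 dyaw 13.9
[[[0.0, 1.6, -0.8, 0.0, -1.2], [0.0, 1.6, -0.7, 0.0, -1.2], [0.0, 1.6, -0.7, 0.0, -1.2], [0.0, 1.6, -0.7, 0.0, -1.2], [0.0, 1.7, -0.6, 0.0, -1.2]]]
[[[0.0, 1.7, -0.6, 0.0, -1.2], [0.0, 1.7, -0.6, 0.0, -1.2], [0.0, 1.7, -0.5, 0.0, -1.2], [0.0, 1.7, -0.5, 0.0, -1.2], [0.0, 1.7, -0.5, 0.0, -1.2]]]
[[[0.0, 1.7, -0.4, 0.0, -1.2], [0.0, 1.7, -0.4, 0.0, -1.2]]]
```

Call:
{"op": "servo_tool", "data": {"plan": [[[0,1.4,-0.7,0.1,-1.2],[0,1.8,-0.8,0.1,-1.2],[0,1.8,-0.8,0,-1.2],[0,1.8,-0.8,0,-1.2],[0,1.8,-0.7,0,-1.2]]]}}

```text
t: 83.4
tcp_pos: [0.415, -0.1575, 0.0516]
orientation: [[0.482, 0.876, -0.027], [0.876, -0.481, 0.028], [0.012, -0.037, -0.999]]
contact_force: [0.4, -0.5, -3.8]
opening: 0.0133
```

```bash
python3 j.py; python3 plan.py .4344 -.0427 .049 69 7 0 1
```

```text
83.4 [-0.5502  0.2614 -0.5668  0.7804  0.0097  1.5229] P 0.0377 tcp [ 0.415  -0.1575  0.0516] zr -0.0377 zt 0.0097 tau [ -2.3 -39.4  24.    0.6  -0.2  -0.2] dq [ 0.418 -0.088 -0.116 -0.028  0.023  0.192]
t 83.4 at [ 0.415  -0.1575  0.0516] yaw 61.2 open 0.0133 F [ 0.4 -0.5 -3.8] q6 1.52 tilt 2.23
dist 0.1165 dyaw 7.8
[[[0.0, 1.6, -0.5, 0.0, -1.1], [0.0, 1.6, -0.5, 0.0, -1.1], [0.0, 1.6, -0.5, 0.0, -1.1], [0.0, 1.6, -0.5, 0.0, -1.1], [0.0, 1.6, -0.4, 0.0, -1.1]]]
[[[0.0, 1.6, -0.4, 0.0, -1.1], [0.0, 1.6, -0.4, 0.0, -1.1]]]
```

Call:
{"op": "servo_tool", "data": {"plan": [[[0,1.8,-0.6,0.1,-1.1],[0,1.8,-0.6,0.1,-1.1],[0,1.8,-0.5,0,-1.1],[0,1.7,-0.5,0,-1.1],[0,1.5,-0.4,0,-1.1]]]}}

```text
t: 83.9
tcp_pos: [0.4286, -0.0618, 0.0519]
orientation: [[0.388, 0.921, -0.029], [0.922, -0.387, 0.028], [0.014, -0.037, -0.999]]
contact_force: [-0.9, 0.4, -4.0]
opening: 0.0133
```

```bash
python3 j.py; python3 plan.py .4344 -.0427 .049 69 3 0 1
```

```text
83.9 [-0.3399  0.2413 -0.5943  0.7714  0.0165  1.6287] P 0.0362 tcp [ 0.4286 -0.0618  0.0519] zr -0.0361 zt 0.0165 tau [ -1.7 -38.5  23.7   0.5  -0.1  -0.1] dq [ 0.377 -0.018 -0.013  0.001  0.014  0.163]
t 83.9 at [ 0.4286 -0.0618  0.0519] yaw 67.2 open 0.0133 F [-0.9  0.4 -4. ] q6 1.63 tilt 2.28
dist 0.0202 dyaw 1.8
[[[0.0, 0.7, -0.1, 0.1, -0.6], [0.0, 0.7, -0.1, 0.1, -0.6], [0.0, 0.7, -0.1, 0.1, -0.6]]]
```

Call:
{"op": "servo_tool", "data": {"plan": [[[0,0.8,-0.2,0.1,-0.8],[0,0.7,-0.1,0.1,-0.6],[0,0.4,0,0.1,-0.4],[0,0,0,0,0],[0,0,0,0,0]]]}}

```text
t: 84.4
tcp_pos: [0.4323, -0.0413, 0.0502]
orientation: [[0.354, 0.935, -0.029], [0.935, -0.353, 0.023], [0.011, -0.036, -0.999]]
contact_force: [-1.9, -0.9, 2.9]
opening: 0.0135
```

```bash
python3 plan.py .4345 -.0427 .050 69 2 0 2; cat plan.py | head -40
```

```text
t 84.4 at [ 0.4323 -0.0413  0.0502] yaw 69.3 open 0.0135 F [-1.9 -0.9  2.9] q6 1.64 tilt 2.14
dist 0.0026 dyaw -0.3
[[[0.0, -0.03, 0.13, 0.01, 0.1], [0.0, -0.03, 0.13, 0.01, 0.1]]]
from h import *
import sys
def yaw(R): return np.degrees(np.arctan2(R[1,0],R[0,0]))
def plan(tx,ty,tz,tyaw=None,n=5,g=1.0,dec=1):
    s=bot.observe(); p=s["tcp_pos"]; y=yaw(s["orientation"]); 
    print("t",round(s["t"],2),"at",p.round(4),"yaw",round(y,1),"open",round(s["opening"],4),"F",s["contact_force"].round(1), "q6",s["joints"][5].round(2),"tilt",np.degrees(np.arccos(-s["orientation"][2,2])).round(2))
    if tyaw is None: tyaw=y
    dy=(tyaw-y+180)%360-180; d=np.array([tx,ty,tz])-p
    print("dist",np.linalg.norm(d).round(4),"dyaw",round(dy,1))
    rows=[]
    for i in range(n):
        a=np.radians(y+dy*i/n); st=d/n*100
        x=np.cos(a)*st[0]+np.sin(a)*st[1]; yy=np.sin(a)*st[0]-np.cos(a)*st[1]
        rows.append([float(v) for v in [g,round(x,dec),round(yy,dec),round(-st[2],dec),round(-dy/n,1)]])
    for k in range(0,n,5): print([rows[k:k+5]])
if __name__=="__main__":
    a=[None if v=="-" else float(v) for v in sys.argv[1:]]
    plan(*a[:4],n=int(a[4]),g=a[5] if len(a)>5 else 1.0,dec=int(a[6]) if len(a)>6 else 1)
```

2.6 mm off: good. Release and rise.

Call:
{"op": "servo_tool", "data": {"plan": [[[0.5,0,0,0,0],[0.5,0,0,0,0],[0.5,0,0,0,0],[0.5,0,0,-1,0],[0.5,0,0,-2,0]]]}}

```text
t: 84.9
tcp_pos: [0.4318, -0.0417, 0.0791]
orientation: [[0.356, 0.934, -0.033], [0.935, -0.355, 0.028], [0.014, -0.041, -0.999]]
contact_force: [-1.0, 0.4, -0.4]
opening: 0.0427
```

Call:
{"op": "servo_tool", "data": {"plan": [[[0.5,0.3,0,-2.5,0],[0.5,0.3,0,-2.5,0],[0.5,0.3,0,-2.5,0],[0.5,0.3,0,-2,0],[0.5,0,0,-1,0]]]}}

```text
t: 85.4
tcp_pos: [0.44, -0.0333, 0.1921]
orientation: [[0.357, 0.934, -0.03], [0.934, -0.356, 0.029], [0.016, -0.039, -0.999]]
contact_force: [0.3, 0.0, -0.5]
opening: 0.0427
```

```bash
python3 - <<'E'
from h import *; from fit import *
c=get_calibration("wrist"); f=grab_frame("wrist"); cv2.imwrite("pics/m_park.png",f)
np.save("c_mpark.npy",c["cam_to_world"])
t=grab_frame("top"); cv2.imwrite("pics/top_park.png",t)
ct=get_calibration("top")
for n,P in [("M",(.411,-.102,.062)),("S",(.498,-.132,.054)),("L",(.5165,-.418,.07))]:
    print(n,proj(c,np.array(P)),proj(ct,np.array(P)))
print(bot.observe()["tcp_pos"])
E
sed -n 1,60p fit.py; python3 j.py
```

```text
M [[326.02066852 282.41312732]] [[328.28731578 220.30917959]]
S [[429.63262868 276.38902444]] [[334.90807149 195.93190095]]
L [[512.38991396 487.35724615]] [[415.46139602 184.40263211]]
[ 0.4401601  -0.03363517  0.19150287]
from h import *
from scipy.optimize import least_squares
def white(f,c,box,z,thr=110):
    # sub-pixel upsampled whites -> world
    x0,y0,x1,y1=box; s=4
    g=cv2.resize(f[y0:y1,x0:x1],None,fx=s,fy=s,interpolation=cv2.INTER_CUBIC).min(2)
    v,u=np.nonzero(g>thr)
    px=np.c_[(u+.5)/s-.5+x0,(v+.5)/s-.5+y0]
    return toworld(c,px,z)[:,:2]
def mat(P,init,radii):
    P=P.copy()
    def cs(q): 
        d=np.array([np.cos(q[2]),np.sin(q[2])]); return np.array([q[:2]+k*.095*d for k in(-1,0,1)])
    def res(q,P):
        D=np.abs(np.linalg.norm(P[:,None]-cs(q)[None],axis=2)-radii)
        return D.min(1)
    q=np.array(init,float)
    for w in(.02,.012,.006,.005):
        D=res(q,P); S=P[D<w]
        r=least_squares(lambda q:res(q,S),q,loss='soft_l1',f_scale=.002); q=r.x
    return q,cs(q),len(S),np.sqrt(np.mean(res(q,S)**2))
def circ(P,c0,r):
    q=np.array(c0,float); D=lambda q,P:np.linalg.norm(P-q,axis=1)-r
    for w in(.012,.008,.005,.004):
        S=P[np.abs(D(q,P))<w]; q=least_squares(lambda q:D(q,S),q,loss='soft_l1',f_scale=.001).x
    return q.round(4),len(S),np.sqrt(np.mean(D(q,S)**2)).round(4)
def fc(f,c,n,px,z,r,thr,h=60):
    c0=toworld(c,[px],z)[0,:2]; b=[int(max(0,px[0]-h)),int(max(0,px[1]-h)),int(min(640,px[0]+h)),int(min(400,px[1]+h))]
    print(n,c0.round(4),circ(white(f,c,b,z,thr),c0,r))
85.5 [-0.2709  0.1139 -0.3627  1.1305  0.0194  1.664 ] P 0.0363 tcp [ 0.4402 -0.0336  0.1915] zr -0.0363 zt 0.0194 tau [  0.1 -35.4  28.5   0.9   0.1   0. ] dq [-0.003  0.027 -0.053 -0.036 -0.    -0.   ]
```

View pics/m_park.png

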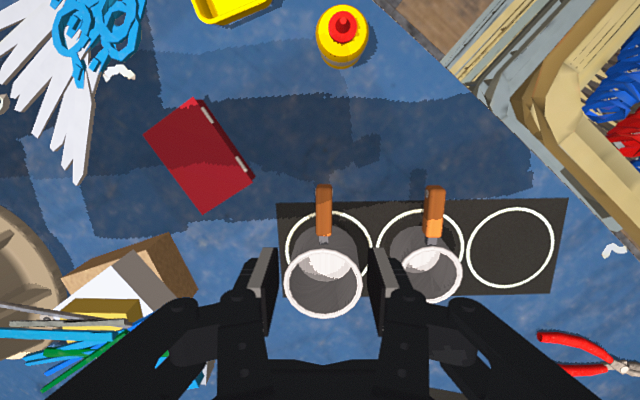

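View pics/top_park.png

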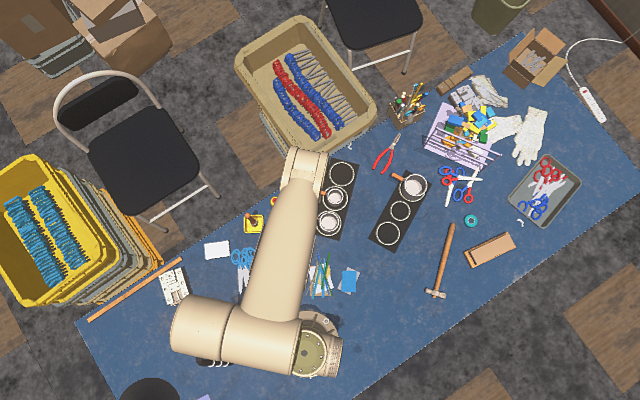

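M sits in the near ring with its rim at about (324,284), and S sits in the middle ring with its rim at about (431,276). L is still on the brush mat, at about (415,184) in the top view. Next I'll measure all three.

```bash
python3 - <<'E'
from h import *; from fit import *
c=get_calibration("wrist"); c["cam_to_world"]=np.load("c_mpark.npy"); f=cv2.imread("pics/m_park.png")
fc(f,c,"M",(324,284),.062,.032,200,50); fc(f,c,"S",(431,276),.054,.026,190,45)
t=cv2.imread("pics/top_park.png"); ct=get_calibration("top")
fc(t,ct,"L",(415,184),.07,.038,120,15)
cv2.imwrite("pics/Lz.png",cv2.resize(t[150:260,340:460],None,fx=5,fy=5,interpolation=cv2.INTER_CUBIC))
for p in ((395,193),(392,193),(400,190)): print(toworld(ct,[p],.054))
E
python3 plan.py .553 -.359 .15 59 12 0.5
```

```text
M [ 0.4088 -0.1029] (array([ 0.4068, -0.1036]), 17971, np.float64(0.0016))
S [ 0.4992 -0.132 ] (array([ 0.4984, -0.1318]), 11050, np.float64(0.0017))
L [ 0.5181 -0.4165] (array([ 0.5165, -0.4182]), 2101, np.float64(0.0021))
[[ 0.49388495 -0.34569689  0.054     ]]
[[ 0.49462032 -0.33507549  0.054     ]]
[[ 0.5035302  -0.36451298  0.054     ]]
t 85.5 at [ 0.4402 -0.0336  0.1915] yaw 69.1 open 0.0423 F [-0.8 -0.2 -0.5] q6 1.66 tilt 2.36
dist 0.3469 dyaw -10.1
[[[0.5, -2.2, 1.8, 0.3, 0.8], [0.5, -2.2, 1.9, 0.3, 0.8], [0.5, -2.1, 1.9, 0.3, 0.8], [0.5, -2.1, 1.9, 0.3, 0.8], [0.5, -2.1, 2.0, 0.3, 0.8]]]
[[[0.5, -2.1, 2.0, 0.3, 0.8], [0.5, -2.0, 2.0, 0.3, 0.8], [0.5, -2.0, 2.1, 0.3, 0.8], [0.5, -2.0, 2.1, 0.3, 0.8], [0.5, -1.9, 2.1, 0.3, 0.8]]]
[[[0.5, -1.9, 2.1, 0.3, 0.8], [0.5, -1.9, 2.2, 0.3, 0.8]]]
```

View pics/Lz.png

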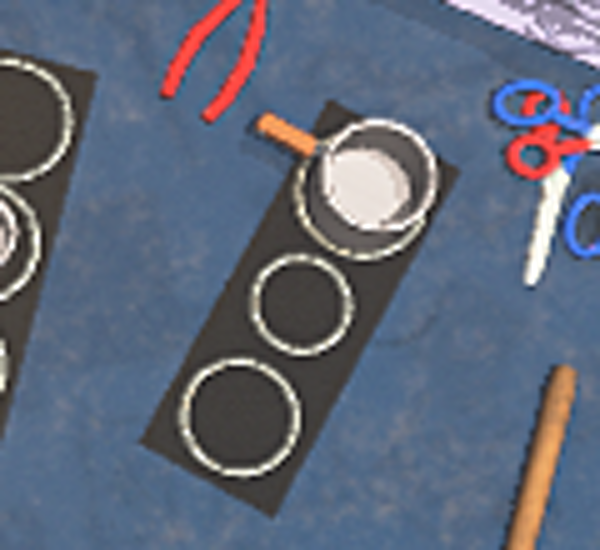

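M is 5 mm from the near ring centre and S is fine. Moving to L.

Call:
{"op": "servo_tool", "data": {"plan": [[[0.5,-1,0.8,0,0.8],[0.5,-1.8,1.5,0,0.8],[0.5,-2.2,1.9,0.1,0.8],[0.5,-2.2,1.9,0.2,0.8],[0.5,-2.1,1.9,0.3,0.8]]]}}

```text
t: 86.0
tcp_pos: [0.4756, -0.1533, 0.1756]
orientation: [[0.421, 0.906, -0.037], [0.907, -0.42, 0.031], [0.013, -0.046, -0.999]]
contact_force: [1.5, 0.1, 0.3]
opening: 0.0424
```

Call:
{"op": "servo_tool", "data": {"plan": [[[0.5,-2.1,2.0,0.3,0.8],[0.5,-2.0,2.0,0.3,0.8],[0.5,-2.0,2.1,0.3,0.8],[0.5,-2.0,2.1,0.3,0.8],[0.5,-1.9,2.1,0.3,0.8]]]}}

```text
t: 86.5
tcp_pos: [0.5188, -0.2977, 0.144]
orientation: [[0.492, 0.869, -0.047], [0.871, -0.49, 0.038], [0.009, -0.06, -0.998]]
contact_force: [0.1, -0.2, -0.7]
opening: 0.0426
```

```bash
python3 - <<'E'
from h import *
t=cv2.imread("pics/top_park.png"); ct=get_calibration("top")
a=toworld(ct,[(392.4,174.6)],.054)[0];b=toworld(ct,[(403.6,180)],.054)[0]
print(a,b,np.degrees(np.arctan2(*(a-b)[1::-1])),np.degrees(np.arctan2(a[1]+.4182,a[0]-.5165)))
E
python3 plan.py .553 -.359 .13 59 5 0.5; python3 j.py
```

```text
[ 0.56165918 -0.34316615  0.054     ] [ 0.53907915 -0.38106616  0.054     ] 59.214394371521486 58.958335694151906
t 86.5 at [ 0.5188 -0.2977  0.144 ] yaw 60.5 open 0.0426 F [ 0.1 -0.2 -0.7] q6 1.43 tilt 3.46
dist 0.0716 dyaw -1.5
[[[0.5, -0.7, 1.2, 0.3, 0.3], [0.5, -0.7, 1.2, 0.3, 0.3], [0.5, -0.7, 1.2, 0.3, 0.3], [0.5, -0.7, 1.2, 0.3, 0.3], [0.5, -0.7, 1.2, 0.3, 0.3]]]
86.5 [-6.5550e-01  4.5550e-01 -1.7200e-02  1.1586e+00  9.0000e-04  1.4290e+00] P 0.0605 tcp [ 0.5188 -0.2977  0.144 ] zr -0.0604 zt 0.0009 tau [  0.7 -55.8  25.9   0.5  -0.    0.1] dq [-0.294  0.454  0.543  0.11  -0.016 -0.133]
```

Call:
{"op": "servo_tool", "data": {"plan": [[[0.5,-0.8,1.5,0.2,0.3],[0.5,-0.7,1.2,0.2,0.3],[0.5,-0.5,0.9,0.2,0.2],[0.5,-0.3,0.5,0.2,0],[0.5,0,0,0,0]]]}}

```text
t: 87.0
tcp_pos: [0.5387, -0.346, 0.122]
orientation: [[0.513, 0.857, -0.057], [0.859, -0.511, 0.045], [0.009, -0.072, -0.997]]
contact_force: [-0.2, 0.3, 0.0]
opening: 0.0427
```

```bash
python3 plan.py .5527 -.3583 .048 59 8 0.5; python3 j.py
```

```text
t 87.0 at [ 0.5387 -0.346   0.122 ] yaw 59.2 open 0.0427 F [-0.2  0.3  0. ] q6 1.41 tilt 4.17
dist 0.0763 dyaw -0.2
[[[0.5, -0.0, 0.2, 0.9, 0.0], [0.5, -0.0, 0.2, 0.9, 0.0], [0.5, -0.0, 0.2, 0.9, 0.0], [0.5, -0.0, 0.2, 0.9, 0.0], [0.5, -0.0, 0.2, 0.9, 0.0]]]
[[[0.5, -0.0, 0.2, 0.9, 0.0], [0.5, -0.0, 0.2, 0.9, 0.0], [0.5, -0.0, 0.2, 0.9, 0.0]]]
87.0 [-0.6951  0.5582  0.0944  1.1799 -0.0024  1.4138] P 0.0728 tcp [ 0.5387 -0.346   0.122 ] zr -0.0727 zt -0.0024 tau [ -0.4 -58.7  28.2   0.5  -0.   -0. ] dq [-0.002  0.007 -0.011  0.004  0.004 -0.001]
```

Call:
{"op": "servo_tool", "data": {"plan": [[[0.5,0,0.6,0.5,0],[0.5,0,0.7,0.5,0],[0.5,0,0.6,0.8,0],[0.5,0,0.3,1.0,0],[0.5,0,0,1,0]]]}}

```text
t: 87.5
tcp_pos: [0.5575, -0.3549, 0.0812]
orientation: [[0.511, 0.858, -0.056], [0.86, -0.509, 0.043], [0.009, -0.07, -0.998]]
contact_force: [0.3, 0.5, -0.5]
opening: 0.0427
```

```bash
python3 plan.py .5527 -.3583 .048 59 4 0.5 2
```

```text
t 87.5 at [ 0.5575 -0.3549  0.0812] yaw 59.3 open 0.0427 F [ 0.3  0.5 -0.5] q6 1.42 tilt 4.05
dist 0.0337 dyaw -0.3
[[[0.5, -0.13, -0.06, 0.83, 0.1], [0.5, -0.13, -0.06, 0.83, 0.1], [0.5, -0.13, -0.06, 0.83, 0.1], [0.5, -0.13, -0.06, 0.83, 0.1]]]
```

Call:
{"op": "servo_tool", "data": {"plan": [[[0.5,-0.2,0,0.9,0],[0.5,-0.2,0,0.9,0],[0.5,-0.1,0,0.7,0],[0.5,0,0,0.4,0],[0.5,0,0,0,0]]]}}

```text
t: 88.0
tcp_pos: [0.5509, -0.3563, 0.0466]
orientation: [[0.51, 0.858, -0.06], [0.86, -0.508, 0.047], [0.01, -0.075, -0.997]]
contact_force: [0.3, 0.5, 0.2]
opening: 0.0427
```

```bash
python3 plan.py .5527 -.3583 .048 59 2 0.5 2
```

```text
t 88.0 at [ 0.5509 -0.3563  0.0466] yaw 59.3 open 0.0427 F [0.3 0.5 0.2] q6 1.41 tilt 4.36
dist 0.003 dyaw -0.3
[[[0.5, -0.04, 0.13, -0.07, 0.2], [0.5, -0.04, 0.13, -0.07, 0.2]]]
```

Call:
{"op": "servo_tool", "data": {"plan": [[[0.5,0,0.2,0,0],[0,0,0,0,0],[0,0,0,0,0],[0,0,0,0,0],[0,0,0,0,0]]], "force": 40}}

```text
t: 88.5
tcp_pos: [0.554, -0.3586, 0.0487]
orientation: [[0.511, 0.858, -0.057], [0.86, -0.509, 0.044], [0.009, -0.071, -0.997]]
contact_force: [-0.6, -0.2, -0.5]
opening: 0.0136
```

```bash
cat > path.py <<'E'
from plan import *
s=bot.observe(); p=s["tcp_pos"]; y=np.radians(yaw(s["orientation"]))
print("pot centre if grip at .07:", (p[:2]-.07*np.array([np.cos(y),np.sin(y)])).round(4))
E
python3 path.py; python3 plan.py .553 -.359 .05 59 2 0
```

```text
pot centre if grip at .07: [ 0.5183 -0.4188]
t 88.5 at [ 0.554  -0.3586  0.0487] yaw 59.3 open 0.0136 F [-0.6 -0.2 -0.5] q6 1.41 tilt 4.13
dist 0.0017 dyaw -0.3
[[[0.0, -0.0, -0.0, -0.1, 0.1], [0.0, -0.0, -0.0, -0.1, 0.1]]]
```

```bash
python3 plan.py .550 -.249 .05 61.4 7 0; python3 - <<'E'
from h import *
c=get_calibration("wrist"); c["cam_to_world"]=np.load("c_mpark.npy")
print("glue",toworld(c,[(342,35)],.09), "bin",toworld(c,[(530,80),(600,190),(545,175)],.0))
E
```

```text
t 88.5 at [ 0.554  -0.3586  0.0487] yaw 59.3 open 0.0136 F [-0.6 -0.2 -0.5] q6 1.41 tilt 4.13
dist 0.1096 dyaw 2.1
[[[0.0, 1.3, -0.8, -0.0, -0.3], [0.0, 1.3, -0.8, -0.0, -0.3], [0.0, 1.3, -0.8, -0.0, -0.3], [0.0, 1.3, -0.8, -0.0, -0.3], [0.0, 1.3, -0.8, -0.0, -0.3]]]
[[[0.0, 1.3, -0.8, -0.0, -0.3], [0.0, 1.3, -0.8, -0.0, -0.3]]]
glue [[0.48904005 0.07371254 0.09      ]] bin [[ 0.64368019 -0.00597696  0.        ]
 [ 0.69098401 -0.13351647  0.        ]
 [ 0.64004014 -0.09864747  0.        ]]
```

Call:
{"op": "servo_tool", "data": {"plan": [[[0,0.7,-0.4,0,-0.2],[0,1.2,-0.7,0,-0.3],[0,1.4,-0.9,0,-0.3],[0,1.4,-0.9,0,-0.3],[0,1.4,-0.9,0,-0.3]]]}}

```text
t: 89.0
tcp_pos: [0.5505, -0.2815, 0.0504]
orientation: [[0.489, 0.87, -0.058], [0.872, -0.487, 0.047], [0.012, -0.074, -0.997]]
contact_force: [0.7, 0.0, -3.5]
opening: 0.0137
```

```bash
python3 path.py; python3 plan.py .550 -.249 .05 61.4 3 0; python3 plan.py .561 -.187 .05 65 7 0
```

```text
pot centre if grip at .07: [ 0.5163 -0.3425]
t 89.0 at [ 0.5505 -0.2815  0.0504] yaw 60.7 open 0.0137 F [ 0.7  0.  -3.5] q6 1.48 tilt 4.29
dist 0.0325 dyaw 0.7
[[[0.0, 0.9, -0.5, 0.0, -0.2], [0.0, 0.9, -0.5, 0.0, -0.2], [0.0, 0.9, -0.5, 0.0, -0.2]]]
t 89.0 at [ 0.5505 -0.2815  0.0504] yaw 60.7 open 0.0137 F [ 0.7  0.  -3.5] q6 1.48 tilt 4.29
dist 0.0951 dyaw 4.3
[[[0.0, 1.3, -0.5, 0.0, -0.6], [0.0, 1.3, -0.5, 0.0, -0.6], [0.0, 1.3, -0.5, 0.0, -0.6], [0.0, 1.3, -0.5, 0.0, -0.6], [0.0, 1.3, -0.5, 0.0, -0.6]]]
[[[0.0, 1.3, -0.5, 0.0, -0.6], [0.0, 1.3, -0.4, 0.0, -0.6]]]
```

Call:
{"op": "servo_tool", "data": {"plan": [[[0,1.4,-0.8,0.1,-0.4],[0,1.4,-0.8,0.1,-0.4],[0,1.4,-0.6,0.1,-0.6],[0,1.4,-0.4,0.1,-0.6],[0,1.2,-0.2,0.1,-0.6]]]}}

```text
t: 89.5
tcp_pos: [0.5577, -0.1994, 0.0494]
orientation: [[0.444, 0.894, -0.059], [0.896, -0.442, 0.045], [0.014, -0.073, -0.997]]
contact_force: [-0.1, -1.4, -0.3]
opening: 0.0137
```

```bash
python3 path.py; python3 plan.py .615 -.0986 .05 71.5 8 0
```

```text
pot centre if grip at .07: [ 0.5266 -0.2621]
t 89.5 at [ 0.5577 -0.1994  0.0494] yaw 63.7 open 0.0137 F [-0.1 -1.4 -0.3] q6 1.54 tilt 4.25
dist 0.1159 dyaw 7.8
[[[0.0, 1.4, 0.1, -0.0, -1.0], [0.0, 1.4, 0.1, -0.0, -1.0], [0.0, 1.4, 0.1, -0.0, -1.0], [0.0, 1.4, 0.2, -0.0, -1.0], [0.0, 1.4, 0.2, -0.0, -1.0]]]
[[[0.0, 1.4, 0.2, -0.0, -1.0], [0.0, 1.4, 0.2, -0.0, -1.0], [0.0, 1.4, 0.3, -0.0, -1.0]]]
```

Call:
{"op": "servo_tool", "data": {"plan": [[[0,1.4,0.1,0,-1],[0,1.4,0.1,0,-1],[0,1.4,0.2,0,-1],[0,1.4,0.2,0,-1],[0,1.4,0.2,0,-1]]]}}

```text
t: 90.0
tcp_pos: [0.597, -0.1341, 0.05]
orientation: [[0.358, 0.932, -0.058], [0.934, -0.356, 0.044], [0.021, -0.07, -0.997]]
contact_force: [-0.6, -1.1, -1.7]
opening: 0.0135
```

```bash
python3 path.py; python3 plan.py .615 -.0986 .05 71.5 4 0
```

```text
pot centre if grip at .07: [ 0.572  -0.1994]
t 90.0 at [ 0.597  -0.1341  0.05  ] yaw 69.0 open 0.0135 F [-0.6 -1.1 -1.7] q6 1.57 tilt 4.21
dist 0.0398 dyaw 2.5
[[[0.0, 1.0, 0.1, 0.0, -0.6], [0.0, 1.0, 0.1, 0.0, -0.6], [0.0, 1.0, 0.1, 0.0, -0.6], [0.0, 1.0, 0.1, 0.0, -0.6]]]
```

Call:
{"op": "servo_tool", "data": {"plan": [[[0,1.2,0.1,0.1,-0.6],[0,1.0,0.1,0,-0.6],[0,0.8,0.1,0,-0.6],[0,0.4,0,0,-0.3],[0,0,0,0,0]]]}}

```text
t: 90.5
tcp_pos: [0.6142, -0.0992, 0.0498]
orientation: [[0.318, 0.946, -0.058], [0.948, -0.315, 0.043], [0.022, -0.068, -0.997]]
contact_force: [0.2, -0.6, 0.4]
opening: 0.0135
```

```bash
python3 path.py; python3 plan.py .615 -.0986 .05 71.5 2 0 2
```

```text
pot centre if grip at .07: [ 0.592  -0.1655]
t 90.5 at [ 0.6142 -0.0992  0.0498] yaw 71.5 open 0.0135 F [ 0.2 -0.6  0.4] q6 1.59 tilt 4.12
dist 0.001 dyaw 0.0
[[[0.0, 0.04, 0.03, -0.01, -0.0], [0.0, 0.04, 0.03, -0.01, -0.0]]]
```

Call:
{"op": "servo_tool", "data": {"plan": [[[0.5,0,0,0,0],[0.5,0,0,0,0],[0.5,0,0,0,0],[0.5,0,-0.1,-1,0],[0.5,0,-0.1,-2,0]]]}}

```text
t: 91.0
tcp_pos: [0.6118, -0.0995, 0.0784]
orientation: [[0.319, 0.946, -0.063], [0.948, -0.316, 0.047], [0.024, -0.074, -0.997]]
contact_force: [0.0, 1.0, -0.2]
opening: 0.043
```

Call:
{"op": "servo_tool", "data": {"plan": [[[0.5,0,-0.2,-2.5,0],[0.5,0,-0.2,-2.5,0],[0.5,0,-0.3,-2.5,0],[0.5,0,-0.3,-2.5,0],[0.5,0,-0.3,-2,0]]]}}

```text
t: 91.5
tcp_pos: [0.6058, -0.1019, 0.2068]
orientation: [[0.321, 0.945, -0.062], [0.947, -0.318, 0.048], [0.025, -0.074, -0.997]]
contact_force: [0.6, 0.4, -0.6]
opening: 0.0428
```

Call:
{"op": "servo_tool", "data": {"plan": [[[0.5,0,-1,-1.5,0],[0.5,0,-1.5,-1,0],[0.5,0,-1.5,-0.5,0],[0.5,0,-0.8,0,0],[0.5,0,0,0,0]]]}}

```text
t: 92.0
tcp_pos: [0.5603, -0.0881, 0.2484]
orientation: [[0.322, 0.945, -0.054], [0.947, -0.319, 0.046], [0.026, -0.066, -0.998]]
contact_force: [0.6, 0.7, 0.5]
opening: 0.0427
```

```bash
python3 - <<'E'
from h import *; from fit import *
c=get_calibration("wrist"); f=grab_frame("wrist"); cv2.imwrite("pics/fin_w.png",f)
np.save("c_fin.npy",c["cam_to_world"])
ct=get_calibration("top"); t=grab_frame("top"); cv2.imwrite("pics/fin_t.png",t)
sc=grab_frame("scene"); cv2.imwrite("pics/fin_s.png",sc)
for n,P,z,r,h in [("M",(.4068,-.1036),.062,.032,45),("S",(.4984,-.1318),.054,.026,40),("L",(.591,-.165),.07,.038,52)]:
    p=proj(c,np.array([*P,z])).ravel(); print(n,p)
    try: fc(f,c,n,p,z,r,200,h)
    except Exception as e: print(e)
print(bot.observe()["tcp_pos"],bot.observe()["t"])
E
```

```text
M [202.67270129 242.66282691]
M [ 0.4068 -0.1036] (array([ 0.4069, -0.1035]), 14391, np.float64(0.0018))
S [293.07931176 240.02389459]
S [ 0.4984 -0.1318] (array([ 0.4979, -0.1318]), 11907, np.float64(0.0019))
L [388.84585955 250.51290121]
L [ 0.591 -0.165] (array([ 0.5897, -0.1652]), 18010, np.float64(0.002))
[ 0.56140349 -0.08856036  0.24740435] 92.15
```

View pics/fin_w.png

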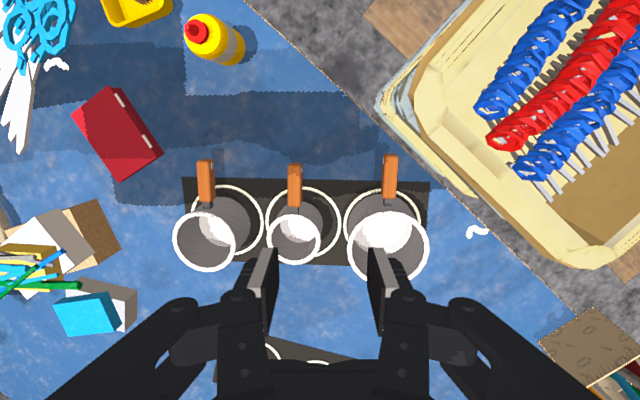

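View pics/fin_s.png

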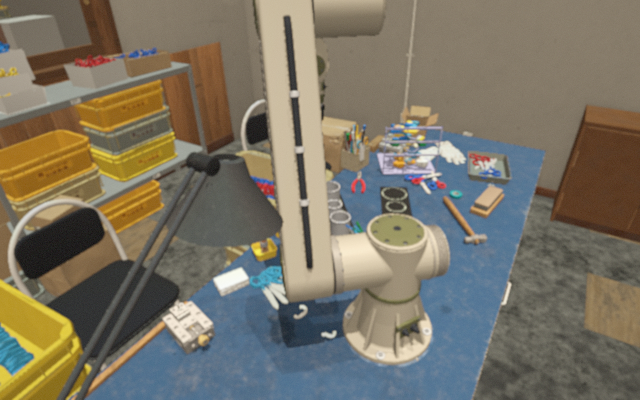

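The wrist picture shows three pots in the three parking rings, with rims at about (203,243), (293,240) and (388,248). That puts M, S and L about 5, 4 and 1.5 mm off centre. One last look at the brush in the tub before handing in.

```bash
python3 - <<'E'
from h import *
s=cv2.imread("pics/fin_s.png"); t=cv2.imread("pics/fin_t.png")
c=get_calibration("top"); cs=get_calibration("scene")
P=np.array([[.425,.166,0],[.425,.166,.19]])
print(proj(c,P),proj(cs,P))
a=cv2.resize(s[200:280,210:310],(400,320),interpolation=cv2.INTER_CUBIC)
b=cv2.resize(t[170:250,210:310],(400,320),interpolation=cv2.INTER_CUBIC)
cv2.imwrite("pics/fin_b.png",np.hstack([a,b]))
E
```

```text
[[254.00572855 224.22796969]
 [246.01239505 215.40348137]] [[263.2687594  252.84370592]
 [257.16086381 202.51306319]]
```

View pics/fin_b.png

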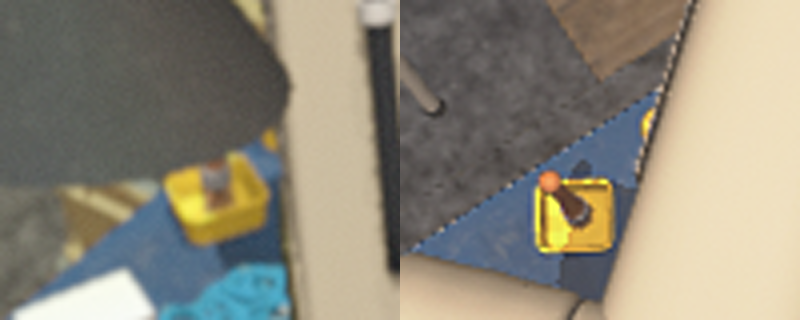

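The brush's ball shows at about (247,215) in the top view, against (246,215) expected for an upright brush, so it stands in its tub. Handing in.

```bash
python3 -c "
from rig import bot
print(bot.hand_in())"
```

```text
the job is handed in; nothing more can be done
None
```

I handed the job in at about 92 s of the 210 s allowed; the hand-in reports no verdict. All three pots were slid to their own rings, brushed out in the order large, medium, small, and slid back to the parking mat. The brush is back in its tub.

- **Parked pots:** the last wrist picture puts the medium pot 5 mm from the near ring's centre, the small pot 4 mm from the middle ring's, and the large pot 1.5 mm from the far ring's. The limit is 20 mm.
- **Brush:** it stands upright in the tub. Its ball end in the top view is within about 2 pixels of where an upright brush would put it.
- **Robot:** the gripper is open and clear of everything.
- **Knocked pot:** the small pot was knocked about 4 cm aside after all the pots had stood in their rings. It was still within the 60 mm the brushing steps allow, so I brushed it where it stood.
- **Arm joint 3:** it briefly read 1.265 against its 1.26 limit while I was correcting the tool's tilt. The run went on, but I can't confirm that this wasn't counted.
- **Bystanders:** I kept the pots and gripper clear of them, but did not measure their positions again at the end.

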